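Pack the watch bench rack and sheathe the case blade

TASK

Put the watch work away: slacken the clamp knob and run the rack's sliding stop back, stand every piece that is in front of the rack (movement holder, tin, jar, die block, small wooden box - whichever are there) upright in the rack's trough in one row starting at its fixed end wall, bring the stop up snug so that no gaps are left in the row, and then turn the knob fully tight again. Also slide the flat steel blade, lying flat, front edge first into the slot of its wooden sheath block until it is fully home. Leave the other things on the bench where they are and take the hand away.

Things in the scene. Friction and masses are not known exactly. Their poses are not given: they have to be found in the camera images.
- rack: Wooden packing rack fixed to the bench: a low trough 327 mm long (along its own y) and 60 mm wide; origin at the centre of its underside. Trough floor 6 mm above the bench, inner width 44 mm, side walls' tops 16 mm above the bench (8 mm thick), fixed end wall at its +y end, 30 mm high. x and y level, z up.
- rack_end (a point): Point on the rack at the inner face of the fixed end wall, on the trough's centre line and floor level (155.5 mm from the rack's origin along y, 6 mm up); the row of pieces starts here and runs along this frame's -y (same axes as the rack).
- stop (a joint): Sliding stop in the trough: value is the clear gap in m between the fixed end wall and the stop's aluminium push face, 0 to 0.228; grows as the stop is run away from the end wall (rack's -y). Steel carriage 42 mm wide and 74 mm long, top 32 mm above the bench, push plate's top 40 mm. Drag it by the clamp knob on it once that is slack; clamped it resists some 12 N.
- stop_face (a point): Middle of the stop's push face at trough floor level; axes as the rack's, +y points to the fixed end wall.
- clamp (a joint): Clamp knob on the stop, 0 to 1.4 rad: 0 is slack, 1.4 fully tight; it bites from about 1 and counts as tight from 1.2 and slack below 0.3. Grows turning clockwise seen from above.
- clamp_grip (a point): Centre of the clamp knob's black bar grip, on its turning axis, about 55 mm above the bench and 46 mm behind the push face. The bar is 38 mm long, 12 mm thick and 22 mm high (44 to 66 mm above the bench) and lies along this frame's x (level; turns with the knob; along the rack's x when slack).
- blade: Loose flat case blade: steel plate 90 mm long (own x), 56 mm wide (y), 4 mm thick, with an upright dark wooden grip rib 34 mm long (x), 12 mm thick (y), reaching 34 mm above the underside, centred 22 mm behind (-x of) the plate's centre. Origin at the centre of the plate's underside; front edge at +45 mm x.
- blade_grip (a point): Middle of the blade's grip rib, 22 mm above the underside; axes as the blade.
- blade_front (a point): Middle of the blade's front edge, at underside level; axes as the blade.
- sheath: Wooden sheath block fixed to the bench, 105 mm long (own x), 76 mm wide, 19 mm high over the slot; origin at the centre of its underside. The slot is flat: 60 mm wide, 7 mm high, 47 mm deep, its floor 6 mm above the bench, open towards -x; the floor runs on as a ledge 50 mm in front of the mouth, with flared guides beside it at the mouth.
- slot_mouth (a point): Centre of the slot's mouth at floor level (2.5 mm behind the block's origin), axes as the block: the blade goes in along +x.
- slot_back (a point): Centre of the slot's back wall at floor level: the blade's front edge touches it when fully home; axes as the block.
- holder: Movement holder: grey ribbed plastic cylinder with a watch movement on top, 34 mm high. All pack pieces are 40 mm across; origin at the centre of the underside, z up.
- tin: Brass round tin, 36 mm high. All pack pieces are 40 mm across; origin at the centre of the underside, z up.
- jar: Amber glass jar with steel screw cap, round, 42 mm high. All pack pieces are 40 mm across; origin at the centre of the underside, z up.
- die: Aluminium die block, square 40 x 40 mm, 36 mm high, round holes in the top. All pack pieces are 40 mm across; origin at the centre of the underside, z up.
- woodbox: Closed pale wooden box, square 40 x 40 mm, 40 mm high. All pack pieces are 40 mm across; origin at the centre of the underside, z up.
- loupe: Black eyeglass loupe, 34 mm across and 34 mm high, stays where it is; origin at its underside.
- oil: Small capped bottle, 28 mm across, 60 mm high, stays where it is; origin at its underside.
- driver: Screwdriver 130 mm long lying on the bench, stays where it is.
- brush: Brush 150 mm long lying on the bench, stays where it is.
- anvil: Square dark steel bench block 50 x 50 x 25 mm, stays where it is; origin at its underside.
- dish: White ceramic dish 70 mm across, 18 mm high, stays where it is; origin at its underside.

How it is judged:
By the outcome, as a careful person would: the job done as asked, in the order asked, and still so for the second after the job is handed in, with the robot touching nothing.
Of holder, tin, jar, die, woodbox only 3 to 5 are there at a start; the rules pass over those that are not, and their reading is None.
At some moment in a run one of holder, tin, jar, die, woodbox, blade may be knocked a few centimetres aside while the robot is not near it.
It also fails if it takes over 210 s, if anything falls off the work surface, if the arm or the gripper's body presses on something with over 40 N, if the wrist force passes 120 N, or if a joint passes its speed limit or range.

ROBOT

A 6-joint arm with a two-finger parallel gripper is mounted at the origin on the work surface. World frame = base frame: x ahead of the robot, y to its left, z up, the work surface at z = 0. Lengths are in m, angles in rad, forces in N, time in s.
With the tool pointing down it reaches from about 0.35 to 0.85 m from the base axis. Payload 8.1 kg.
Tool frame: the origin (TCP) lies midway between the tips of the shut fingers; the grasp point (between the pads) lies 19 mm behind it (robot.tcp_to_grasp is the distance from the TCP to the grasp point, in m); x points along the fingers, y is the direction in which the jaws open and shut, and the axes are right-handed (so a half turn about x gives the same grasp; the last joint's range is limited). The gripper opens to 93 mm and grips with 3 to 60 N. Pads are 15 mm wide; open, the fingers measure 128 mm over their backs; the gripper's body (75 mm by 188 mm) begins 65 mm behind the grasp point.
Start: joints at [1.142, 0.13, 1.488, -0, 1.523, -0.085], TCP at [0.202, 0.565, 0.197] pointing down, gripper open.
Joint ranges: [-2.96, 2.96], [-0.89, 2.26], [0.02, 2.5], [-1.34, 4.48], [0, 2.73], [-2.66, 2.66]. Speed limits (rad/s): [2.39, 2.39, 2.79, 3.14, 3.14, 3.14].

INTERFACE

Orientations are given as a rotation vector (axis times angle).
In Python, from plant import robot gives the robot as it stands.
- The arm moves only by the tool play_rows, never from a script. Its argument "plan" is a list of rows, each an object with "slide": the shift along the world's x, y, z as a fraction of full scale, a list of three; "roll": the turn about the world's z as a fraction of full scale; "fingers": the gripper command: -1 is shut, 1 is fully open, values between are in proportion. A call has 1 to 20 rows; each row shifts and turns the commanded pose from where the row before left it; what a row does not reach is not made up. Full scale, the value 1, is 30 mm for a shift and 8 degrees for a turn. A row lasts 1/8 s, in which the tool goes at most 62.5 mm and 10.7 degrees, less where a joint would pass 70% of its speed; a pose out of reach is approached as far as the arm can. A call with a number of a shift or a turn outside -1 to 1 is refused whole. A call with a gripper value outside its range is refused whole. The fingers move at their own pace and stop on an object; "squeeze" is the grip in N (left out, the last holds). Time passes only in rows, so rows that do not move let the fingers close. It gives the time, the measured TCP pose, the force and the opening at its end, in the units of the state.
- robot.read_state(): the state, without advancing time (a new reading comes with each control period).
- robot.read_camera(name): name is "scene" or "top"; returns the picture (400x640x3 uint8, red, green, blue); there is no depth.
- robot.get_calibration(name): a dict with "fx", "fy", "cx", "cy" (pixels), "R" (3x3) and "t" (3): a world point X has camera coordinates R X + t. Camera axes: x right, y down, z forward; pixel columns grow to the right and rows downward; lengths in m; the calibration is good to about 2 mm. A picture is of the moment at which its call begins. get_calibration takes no time and is no camera call.
- robot.close_job(): hands the job in, once; it reports no verdict.
Trained networks look in the newest picture that a camera, given by its name, has taken for a name from the list of things; names that differ only in an ending like _2 or _b are one class to them, and where a whole thing is asked for, a point or a joint stands for the part that bears it (a point fixed in the world has none). Each returns a list of dicts, best first, with "p" (0 to 1); they miss things now and then, are a little off and sometimes report something else, mostly with a low value. They report only what shows in the picture. A call takes as long as a camera call.
- robot.boxes_of(camera, target): "extent" ([centre column, centre row, width, height] in pixels, round what is visible of it).
- robot.regions_of(camera, target): "region" (400x640 bool, what is visible of it) and "extent" ([centre column, centre row, width, height] in pixels, round what is visible of it).
- robot.mark_of(camera, target): "point" ([column, row] in pixels: a listed point, or the origin of a listed thing).
The state is a dict: "t": time; "q": joint angles; "dq": joint speeds; "joint_torque": joint torques, N m; "tool_pos": TCP position; "orientation": TCP orientation; "force": force on the tool from outside, world axes, zero at the start; "wrist_torque": the same for the moment, N m; "opening": finger opening in m.
Only numpy, scipy, OpenCV 4.12 (cv2) and the standard library are available. Lean on these libraries where they do the work, as an engineer would, in place of code of your own. Each camera call takes 0.05 s, during which the arm holds its last target.

## Working session

There is one attempt and no reset: what is moved stays moved. The work goes in short steps, Python scripts to look and compute and a tool call to move; the robot and the scene stay as the last step left them, time stands still between calls to the robot, and variables do not carry over. Pictures are saved under pics/ and viewed, and the job is handed in when it is done.

Besides the shell and the picture viewer there is one more tool, called after "Emit:" as name(argument=value, ...), one argument or row to a line, values as JSON. play_rows: Moves the arm, as the interface text tells. Its arguments: {"type":"object","properties":{"plan":{"type":"array","items":{"type":"object","properties":{"slide":{"type":"array","items":{"type":"number","minimum":-1,"maximum":1}},"roll":{"type":"number","minimum":-1,"maximum":1},"fingers":{"type":"number"}}}},"squeeze":{"type":"number"}},"required":["plan"]}

```bash
ls; mkdir -p pics
python3 - <<'E'
from plant import robot
import cv2
for n in ("scene","top"):
    im=robot.read_camera(n); cv2.imwrite(f"pics/{n}0.png",im[:,:,::-1])
    c=robot.get_calibration(n); print(n,c)
print(robot.read_state(), robot.tcp_to_grasp)
E
```

```text
pics
scene {'fx': 519.1496378978318, 'fy': 519.1496378978318, 'cx': 320.72203898529017, 'cy': 202.45888800145573, 'R': array([[ 0.84122647,  0.54049251, -0.01434834],
       [ 0.31483884, -0.51124665, -0.79968954],
       [-0.43956175,  0.6682026 , -0.60024225]]), 't': array([-0.47988183, -0.1229889 ,  1.75146895])}
top {'fx': 476.31038045467017, 'fy': 476.31038045467017, 'cx': 319.3909360576707, 'cy': 188.58036390597167, 'R': array([[ 0.02833783, -0.99953821, -0.01096983],
       [-0.98942329, -0.02648584, -0.14261858],
       [ 0.14226217,  0.01489531, -0.98971693]]), 't': array([0.00992969, 0.56855051, 1.26153012])}
{'t': 0.1, 'q': array([ 1.14162431e+00,  1.31135817e-01,  1.48914546e+00, -2.50175101e-05,
        1.52301450e+00, -8.54086411e-02]), 'dq': array([-7.29213923e-06, -1.96962756e-03, -1.36349346e-03,  1.86177722e-05,
        1.71146260e-04,  1.06981528e-03]), 'joint_torque': array([ 1.10253775e-03, -5.61333847e+01, -4.93098807e+01,  7.70556531e-02,
        2.89990852e-02, -7.47786839e-05]), 'tool_pos': array([0.20198283, 0.5643955 , 0.1960761 ]), 'orientation': array([ 0.2684609 ,  1.55432164, -0.27106875]), 'force': array([-0.49198047,  0.35552857,  0.28317315]), 'wrist_torque': array([-0.01167367,  0.00545952, -0.00870641]), 'opening': 0.093269946489646} 0.0188
```

View pics/scene0.png

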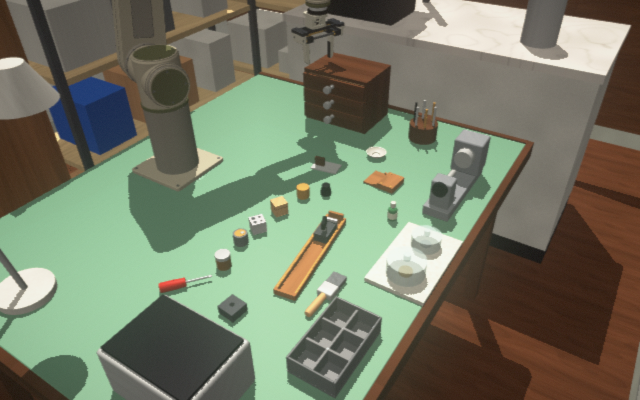

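View pics/top0.png

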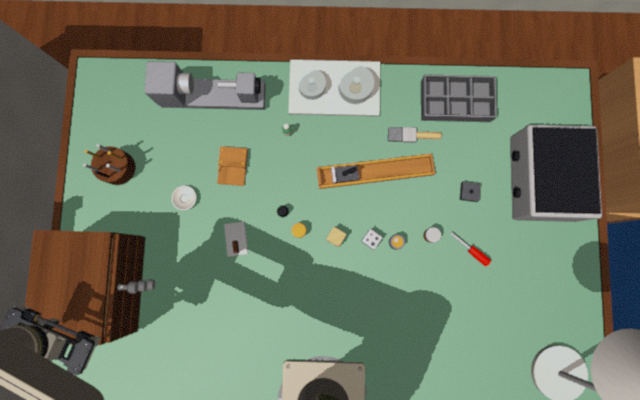

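```bash
cat > h.py <<'E'
from plant import robot
import numpy as np, cv2
from scipy.spatial.transform import Rotation as Ro
C={n:robot.get_calibration(n) for n in("scene","top")}
def ray(n,p):
    c=C[n]; d=np.array([(p[0]-c["cx"])/c["fx"],(p[1]-c["cy"])/c["fy"],1.]); R=np.array(c["R"])
    return -R.T@c["t"], R.T@d
def atz(n,p,z):
    o,d=ray(n,p); return o+d*(z-o[2])/d[2]
def proj(n,X):
    c=C[n]; v=np.array(c["R"])@np.asarray(X,float)+c["t"]; return np.array([c["fx"]*v[0]/v[2]+c["cx"],c["fy"]*v[1]/v[2]+c["cy"]])
def tri(p1,p2):
    A=[];b=[]
    for n,p in(("top",p1),("scene",p2)):
        o,d=ray(n,p);d/=np.linalg.norm(d);P=np.eye(3)-np.outer(d,d);A.append(P);b.append(P@o)
    return np.linalg.lstsq(np.vstack(A),np.hstack(b),rcond=None)[0]
def yaw(s=None):
    s=s or robot.read_state(); M=Ro.from_rotvec(s["orientation"]).as_matrix(); return np.degrees(np.arctan2(M[1,1],M[0,1])),M
def snap(tag):
    for n in C: cv2.imwrite(f"pics/{n}_{tag}.png",robot.read_camera(n)[:,:,::-1])
E
python3 - <<'E'
from h import *
np.set_printoptions(precision=4,suppress=True)
print(yaw())
for n in C: robot.read_camera(n)
Z=dict(rack_end=.006,stop_face=.006,clamp_grip=.055,blade=0,blade_grip=.022,blade_front=0,slot_mouth=.006,slot_back=.006,rack=0,sheath=0)
for k in list(Z)+["holder","tin","jar","die","woodbox","loupe","oil","dish"]:
    z=Z.get(k,0)
    r={n:robot.mark_of(n,k)[:2] for n in C}
    print(k,*[[(np.round(e["p"],2),np.round(e["point"],1),atz(n,e["point"],z)[:2]) for e in r[n]] for n in C])
E
```

```text
(np.float64(70.30388513732407), array([[-0.0007,  0.337 ,  0.9415],
       [-0.0016,  0.9415, -0.337 ],
       [-1.    , -0.0017, -0.0001]]))
rack_end [(np.float64(0.88), array([334.9, 217.9]), array([0.5992, 0.0315])), (np.float64(0.72), array([281. , 212.6]), array([ 0.4511, -0.0306]))] [(np.float64(0.74), array([321.8, 181.4]), array([0.5937, 0.0199])), (np.float64(0.21), array([333.5, 235.5]), array([ 0.443 , -0.0166]))]
stop_face [(np.float64(0.84), array([329.9, 230.3]), array([ 0.6164, -0.0236])), (np.float64(0.54), array([381.3, 184.4]), array([0.6353, 0.2527]))] [(np.float64(0.92), array([330.3, 174.5]), array([ 0.614 , -0.0035])), (np.float64(0.55), array([233.8, 150.2]), array([0.6769, 0.2728]))]
clamp_grip [(np.float64(0.48), array([324.2, 221.9]), array([ 0.6155, -0.0511])), (np.float64(0.31), array([242.5, 243.7]), array([ 0.4833, -0.2383]))] [(np.float64(0.4), array([348.6, 171.8]), array([ 0.6142, -0.0526]))]
blade [(np.float64(0.74), array([327.2, 170.1]), array([0.4413, 0.2407]))] [(np.float64(0.58), array([233.3, 238.8]), array([0.4263, 0.2618]))]
blade_grip [(np.f
[... 1884 characters left out ...]
array([302.2, 197.2]), array([0.4563, 0.0721]))] [(np.float64(0.76), array([373.6, 241.3]), array([ 0.4303, -0.1283]))]
woodbox [(np.float64(0.79), array([282.3, 212.2]), array([ 0.4484, -0.021 ]))] [(np.float64(0.75), array([332.3, 236.9]), array([ 0.4393, -0.0135]))]
loupe [(np.float64(0.63), array([324.7, 193.8]), array([0.5058, 0.1235]))] [(np.float64(0.46), array([282.1, 208.2]), array([0.5155, 0.1293]))]
oil [(np.float64(0.47), array([391.5, 219.6]), array([0.739 , 0.1173])), (np.float64(0.32), array([327.5, 192.4]), array([0.5092, 0.1343]))] [(np.float64(0.54), array([285.5, 129. ]), array([0.7443, 0.1285]))]
dish [(np.float64(0.51), array([376.3, 155.3]), array([0.5363, 0.4074]))] []
```

Run:
```python
import cv2
im=cv2.imread("pics/top0.png"); cv2.imwrite("pics/topc.png",cv2.resize(im[130:270,210:460],None,fx=3.2,fy=3.2,interpolation=cv2.INTER_CUBIC))
```

```text
(no output)
```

View pics/topc.png

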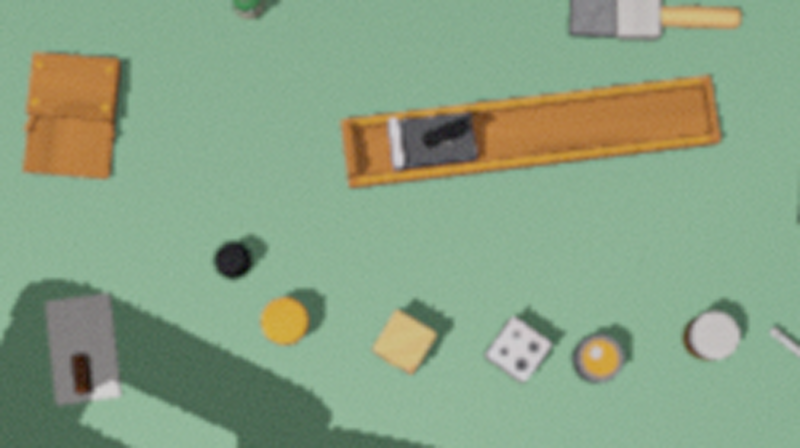

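```bash
cat >> h.py <<'E'
from scipy.optimize import minimize
def alpha(im):
    f=im.astype(float)+1; g=(f[:,:,1])/f.sum(2); return g
CUR={}
def look():
    for n in C: CUR[n]=robot.read_camera(n)
def box(L,W,z0,z1):
    return np.array([[sx*L/2,sy*W/2,z] for sx in(-1,1) for sy in(-1,1) for z in(z0,z1)])
def cyl(D,z0,z1,k=24):
    a=np.arange(k)*2*np.pi/k; return np.vstack([np.c_[D/2*np.cos(a),D/2*np.sin(a),0*a+z] for z in(z0,z1)])
RACK=[box(.06,.327,0,.016),box(.06,.008,0,.030)+[0,.1595,0]]
MOD=dict(holder=[cyl(.04,0,.034)],tin=[cyl(.04,0,.036)],jar=[cyl(.04,0,.042)],die=[box(.04,.04,0,.036)],woodbox=[box(.04,.04,0,.040)],rack=RACK,sheath=[box(.105,.076,0,.006),box(.05,.076,0,.019)+[.0275,0,0]],
 blade=[box(.09,.056,0,.004),box(.034,.012,0,.034)+[-.022,0,0]],loupe=[cyl(.034,0,.034)])
S=8
def render(n,parts,x,y,th,win,z=0):
    c,s=np.cos(th),np.sin(th); Rz=np.array([[c,-s,0],[s,c,0],[0,0,1]])
    u0,v0,w,h=win; m=np.zeros((h*S,w*S),np.uint8)
    for P in parts:
        Q=P@Rz.T+[x,y,z]; p=np.array([proj(n,q) for q in Q])
        hull=cv2.convexHull(p.astype(np.float32))[:,0]
        q=((hull-[u0,v0]+.5)*S-.5)
        cv2.fillConvexPoly(m,np.round(q*16).astype(np.int32),255,shift=4)
    return cv2.resize(m,(w,h),interpolation=cv2.INTER_AREA)/255.
def fit(name,x,y,th=0.,cams=("top","scene"),pad=6,z=0,rot=True,parts=None,debug=None):
    parts=parts or MOD[name]; data=[]
    for n in cams:
        pts=np.array([proj(n,P@np.array([[np.cos(th),np.sin(th),0],[-np.sin(th),np.cos(th),0],[0,0,1]])+[x,y,z]) for PP in parts for P in PP])
        lo=np.floor(pts.min(0)).astype(int)-pad; hi=np.ceil(pts.max(0)).astype(int)+pad
        w=(lo[0],lo[1],hi[0]-lo[0],hi[1]-lo[1])
        f=CUR[n][lo[1]:hi[1],lo[0]:hi[0]].astype(float)+1
        chrom=f[:,:,:]/f.sum(2,keepdims=True)
        border=np.ones(f.shape[:2],bool); border[3:-3,3:-3]=False
        bg=np.median(chrom[border],0)
        d=np.clip((bg[1]-chrom[:,:,1])/0.05,0,1)
        data.append((n,w,d))
    def cost(p):
        return sum(((render(n,parts,p[0],p[1],p[2] if rot else th,w,z)-d)**2).sum() for n,w,d in data)
    best=None
    for t0 in ([th-.2,th,th+.2] if rot else [th]):
        s0=np.array([x,y,t0][:3 if rot else 2]); k=len(s0)
        sim=np.vstack([s0]+[s0+np.eye(k)[i]*[.008,.008,.15][i] for i in range(k)])
        r=minimize(cost,s0,method="Nelder-Mead",options=dict(initial_simplex=sim,xatol=1e-4,fatol=1e-3,maxiter=200))
        if best is None or r.fun<best.fun: best=r
    if debug:
        for n,w,d in data:
            rr=render(n,parts,best.x[0],best.x[1],best.x[2] if rot else th,w,z)
            a=np.hstack([d,rr,abs(d-rr)]); cv2.imwrite(f"pics/{debug}_{n}.png",cv2.resize((a*255).astype(np.uint8),None,fx=3,fy=3,interpolation=cv2.INTER_NEAREST))
    return best.x,best.fun
E
cat > f1.py <<'E'
from h import *
np.set_printoptions(precision=4,suppress=True)
look()
for k,x,y,th in [("rack",.627,-.136,.07),("sheath",.635,.265,.05),("blade",.437,.25,.1),("tin",.448,.08,0),("woodbox",.445,-.02,.5),("die",.44,-.125,.5),("holder",.43,-.19,0),("jar",.45,-.288,0),("loupe",.51,.127,0)]:
    rot=k not in("tin","holder","jar","loupe")
    print(k,*[fit(k,x,y,th,cams=c,rot=rot,debug="fit_"+k if len(c)==2 else None) for c in [("top",),("scene",),("top","scene")]])
E
time python3 f1.py
```

```text
rack (array([ 0.6278, -0.1291,  0.1494]), np.float64(198.08656027576234)) (array([ 0.6262, -0.1296,  0.1471]), np.float64(858.3428219462835)) (array([ 0.6271, -0.1295,  0.1486]), np.float64(1074.6326422359102))
sheath (array([ 0.6314,  0.2758, -0.0464]), np.float64(23.98242247527036)) (array([ 0.6297,  0.2763, -0.0459]), np.float64(10.855367782985063)) (array([ 0.6309,  0.2758, -0.0514]), np.float64(38.258842133462515))
blade (array([0.4269, 0.2552, 0.1613]), np.float64(20.421660928728294)) (array([0.4262, 0.2547, 0.1775]), np.float64(16.34513145166198)) (array([0.4265, 0.255 , 0.1646]), np.float64(37.4886221225937))
tin (array([0.4558, 0.0797]), np.float64(150.33354476304774)) (array([0.452 , 0.0812]), np.float64(33.40792935146723)) (array([0.4529, 0.0803]), np.float64(187.5775733764029))
woodbox (array([ 0.4396, -0.0228,  1.0547]), np.float64(59.90477735419387)) (array([ 0.4386, -0.0228,  0.9455]), np.float64(26.71088911477991)) (array([ 0.4391, -0.0229,  0.9778]), np.float64(88.7212560403355))
die (array([ 0.4362, -0.1205,  0.9627]), np.float64(3.4435055999581774)) (array([ 0.4342, -0.1196,  0.9172]), np.float64(40.77554793669518)) (array([ 0.4355, -0.1204,  0.9478]), np.float64(48.797799955305564))
holder (array([ 0.4307, -0.1893]), np.float64(49.898278562297364)) (array([ 0.4285, -0.1882]), np.float64(99.6365203350799)) (array([ 0.4302, -0.189 ]), np.float64(151.78423871353718))
jar (array([ 0.4524, -0.2856]), np.float64(6.579860446895924)) (array([ 0.4498, -0.2838]), np.float64(47.221229163819466)) (array([ 0.4517, -0.285 ]), np.float64(60.76590201480199))
loupe (array([0.5075, 0.126 ]), np.float64(58.82623623746998)) (array([0.5052, 0.1292]), np.float64(101.69926166150341)) (array([0.5073, 0.1266]), np.float64(161.7179232873075))
real	0m5.517s
user	0m4.084s
sys	0m0.097s
```

Run:
```python
import cv2,numpy as np
rows=[]
for k in ["rack","tin","woodbox","blade","holder"]:
    for n in["top","scene"]:
        a=cv2.imread(f"pics/fit_{k}_{n}.png"); rows.append(a)
def pack(L,W=800):
    out=[];row=[];w=0
    for a in L:
        if a.shape[1]>W: a=cv2.resize(a,None,fx=W/a.shape[1],fy=W/a.shape[1])
        if w+a.shape[1]>W and row:
            h=max(x.shape[0] for x in row);c=np.full((h,W,3),90,np.uint8);u=0
            for x in row: c[:x.shape[0],u:u+x.shape[1]]=x;u+=x.shape[1]
            out.append(c);row=[];w=0
        row.append(a);w+=a.shape[1]
    h=max(x.shape[0] for x in row);c=np.full((h,W,3),90,np.uint8);u=0
    for x in row: c[:x.shape[0],u:u+x.shape[1]]=x;u+=x.shape[1]
    out.append(c); return np.vstack(out)
p=pack(rows);s=min(1,600/p.shape[0]);cv2.imwrite("pics/pack.png",cv2.resize(p,None,fx=s,fy=s))
```

```text
(no output)
```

View pics/pack.png

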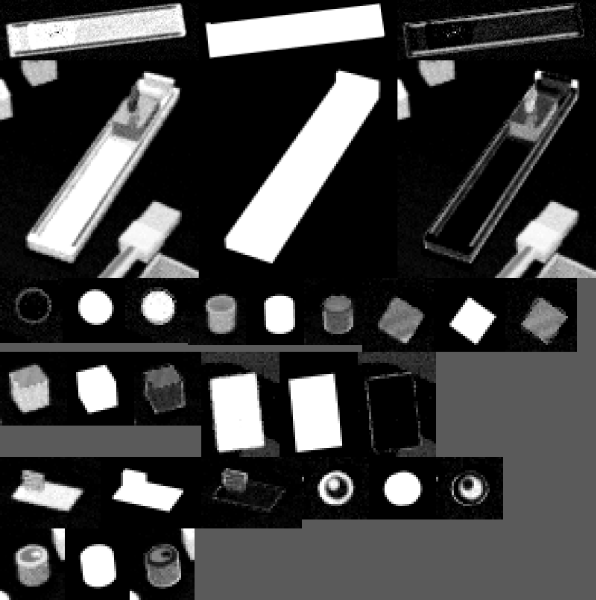

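```bash
sed -i 's|d=np.clip((bg\[1\]-chrom\[:,:,1\])/0.05,0,1)|d=np.clip((np.abs(chrom-bg).sum(2)-.02)/0.06,0,1)|' h.py; python3 f1.py
python3 - <<'E'
from h import *
print(Ro.from_euler('z',0))
x,y,th=.6271,-.1295,.1486
look()
# detail crop of stop, upsampled
im=CUR["top"][150:200,305:445]; cv2.imwrite("pics/stop.png",cv2.resize(im[:,:,::-1],None,fx=5.7,fy=5.7,interpolation=cv2.INTER_CUBIC))
im=CUR["scene"][205:300,265:355]; cv2.imwrite("pics/stops.png",cv2.resize(im[:,:,::-1],None,fx=6,fy=6,interpolation=cv2.INTER_CUBIC))
E
```

```text
rack (array([ 0.6279, -0.1285,  0.1492]), np.float64(65.55070022608268)) (array([ 0.6264, -0.1305,  0.1466]), np.float64(1070.7262852072686)) (array([ 0.6274, -0.1301,  0.1463]), np.float64(1167.1990712095012))
sheath (array([ 0.6316,  0.276 , -0.0442]), np.float64(40.8769334766116)) (array([ 0.6301,  0.2758, -0.057 ]), np.float64(21.494823451308452)) (array([ 0.6308,  0.2761, -0.0491]), np.float64(66.02989260915726))
blade (array([0.4268, 0.2553, 0.1625]), np.float64(12.337029517548205)) (array([0.426 , 0.2551, 0.1656]), np.float64(3.895619605452258)) (array([0.4264, 0.2552, 0.1675]), np.float64(17.29693951080894))
tin (array([0.4554, 0.0798]), np.float64(20.62368196200307)) (array([0.4523, 0.0812]), np.float64(6.106131756407767)) (array([0.4538, 0.0802]), np.float64(32.59154780677917))
woodbox (array([ 0.4399, -0.0231,  1.0732]), np.float64(29.32456386798314)) (array([ 0.4384, -0.0227,  1.0251]), np.float64(4.224547113482307)) (array([ 0.4389, -0.0233,  1.0281]), np.float64(35.00111573792032))
die (array([ 0.4362, -0.1205,  0.9632]), np.float64(7.850174690791238)) (array([ 0.4343, -0.1196,  0.9151]), np.float64(54.845090832247564)) (array([ 0.4356, -0.1205,  0.9394]), np.float64(68.73320507115488))
holder (array([ 0.4307, -0.1893]), np.float64(11.0935849046127)) (array([ 0.4285, -0.1878]), np.float64(99.22866140656411)) (array([ 0.4303, -0.1891]), np.float64(113.2226159310278))
jar (array([ 0.4521, -0.2843]), np.float64(4.807175421858655)) (array([ 0.4511, -0.2852]), np.float64(19.403892550948484)) (array([ 0.4516, -0.2847]), np.float64(26.517567442756324))
loupe (array([0.5076, 0.123 ]), np.float64(43.381004920636684)) (array([0.5029, 0.133 ]), np.float64(112.92623770420036)) (array([0.5083, 0.1235]), np.float64(158.85846172966524))
Rotation.from_matrix(array([[1., 0., 0.],
                            [0., 1., 0.],
                            [0., 0., 1.]]))
```

View pics/stop.png

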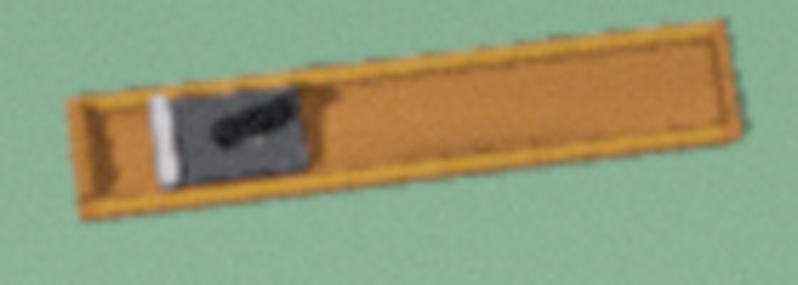

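View pics/stops.png

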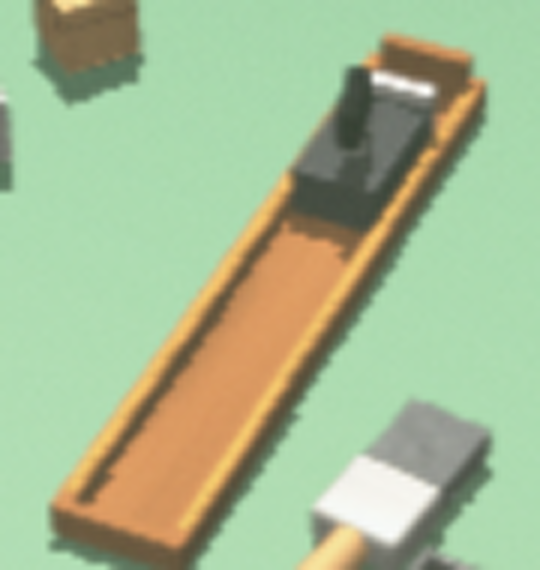

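Run:
```python
from h import *
np.set_printoptions(precision=4,suppress=True)
T=lambda u,v:(305+(u+.5)/5.7-.5,150+(v+.5)/5.7-.5)
th=.148; R=np.array([[np.cos(th),-np.sin(th)],[np.sin(th),np.cos(th)]]); o=np.array([.6275,-.129])
loc=lambda X:R.T@(X[:2]-o)
a=atz("top",T(212,135),.066);b=atz("top",T(300,98),.066)
print("bar",a,b,(a+b)/2,"loc",loc((a+b)/2),np.degrees(np.arctan2(*(a-b)[[1,0]])),"rack x yaw",np.degrees(th))
for p in [(153,97),(166,187)]: print("plate top front",loc(atz("top",T(*p),.04)))
for p in [(298,92),(311,168)]: print("carr rear",loc(atz("top",T(*p),.032)))
# scene knob
s=lambda u,v:(265+(u+.5)/6-.5,205+(v+.5)/6-.5)
print("scene knob top", loc(atz("scene",s(356,72),.066)))
look()
r=robot.regions_of("top","clamp_grip"); print([(e["p"],e["extent"]) for e in r][:2])
```

```text
bar [ 0.6077 -0.0339  0.066 ] [ 0.6265 -0.0751  0.066 ] [ 0.6171 -0.0545  0.066 ] loc [0.0007 0.0753] 114.59172720056972 rack x yaw 8.479775367936183
plate top front [0.0208 0.1215]
plate top front [-0.0236  0.1207]
carr rear [0.0162 0.0509]
carr rear [-0.0216  0.0496]
scene knob top [-0.0048  0.0872]
[(0.63, [349.4, 171.3, 15.9, 9.4])]
```

Emit:
play_rows(
  plan=[
    {"slide":[0.69,-1,-0.12],"roll":-0.285,"fingers":0},
    {"slide":[0.69,-1,-0.12],"roll":-0.285,"fingers":0},
    {"slide":[0.69,-1,-0.12],"roll":-0.285,"fingers":0},
    {"slide":[0.69,-1,-0.12],"roll":-0.285,"fingers":0},
    {"slide":[0.69,-1,-0.12],"roll":-0.285,"fingers":0},
    {"slide":[0.69,-1,-0.12],"roll":-0.285,"fingers":0},
    {"slide":[0.69,-1,-0.12],"roll":-0.285,"fingers":0},
    {"slide":[0.69,-1,-0.12],"roll":-0.285,"fingers":0},
    {"slide":[0.69,-1,-0.12],"roll":-0.285,"fingers":0},
    {"slide":[0.69,-1,-0.12],"roll":-0.285,"fingers":0},
    {"slide":[0.69,-1,-0.12],"roll":-0.285,"fingers":0},
    {"slide":[0.69,-1,-0.12],"roll":-0.285,"fingers":0},
    {"slide":[0.69,-1,-0.12],"roll":-0.285,"fingers":0},
    {"slide":[0.69,-1,-0.12],"roll":-0.285,"fingers":0},
    {"slide":[0.69,-1,-0.12],"roll":-0.285,"fingers":0},
    {"slide":[0.69,-1,-0.12],"roll":-0.285,"fingers":0},
    {"slide":[0.69,-1,-0.12],"roll":-0.285,"fingers":0},
    {"slide":[0.69,-1,-0.12],"roll":-0.285,"fingers":0},
    {"slide":[0.69,-1,-0.12],"roll":-0.285,"fingers":0},
    {"slide":[0.69,-0.6,-0.12],"roll":-0.285,"fingers":0},
  ],
  squeeze=25,
)

```text
t: 4.95
tool_pos: [0.6169, -0.0247, 0.1249]
orientation: [0.888, 1.382, -0.888]
force: [-0.1, 0.3, 0.5]
opening: 0.0465
```

Run:
```python
from h import *
s=robot.read_state();print(s["t"],s["tool_pos"],yaw(s)[0],s["opening"])
look()
print([(e["p"],e["extent"]) for e in robot.regions_of("scene","clamp_grip")][:2])
a=CUR["top"][130:220,270:420];cv2.imwrite("pics/a.png",cv2.resize(a[:,:,::-1],None,fx=5,fy=5,interpolation=cv2.INTER_CUBIC))
a=CUR["scene"][100:300,240:420];cv2.imwrite("pics/b.png",cv2.resize(a[:,:,::-1],None,fx=3,fy=3,interpolation=cv2.INTER_CUBIC))
```

```text
4.95 [ 0.61686193 -0.02467756  0.12492038] 24.5650451513157 0.0465225998533356
[(0.43, [325.4, 225.4, 5.9, 14.6])]
```

View pics/b.png

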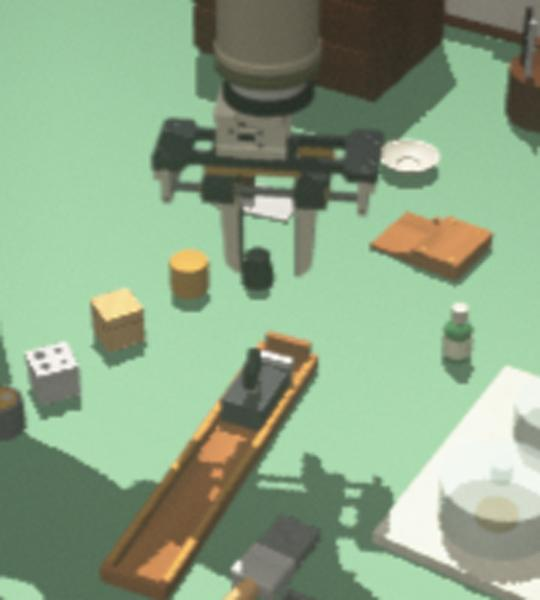

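Emit:
play_rows(
  plan=[
    {"slide":[0,-1,-0.3],"fingers":0},
    {"slide":[0,0,-0.7],"fingers":0},
    {"slide":[0,0,-0.8],"fingers":0},
    {"slide":[0,0,-0.8],"fingers":0},
    {"slide":[0,0,-0.2],"fingers":0},
    {"slide":[0,0,0],"fingers":-1},
    {"slide":[0,0,0],"fingers":-1},
    {"slide":[0,0,0],"fingers":-1},
    {"slide":[0,0,0],"fingers":-1},
  ],
)

```text
$.plan[0]: bad value
```

Emit:
play_rows(
  plan=[
    {"slide":[0,-1,-0.3],"roll":0,"fingers":0},
    {"slide":[0,0,-0.7],"roll":0,"fingers":0},
    {"slide":[0,0,-0.8],"roll":0,"fingers":0},
    {"slide":[0,0,-0.8],"roll":0,"fingers":0},
    {"slide":[0,0,-0.2],"roll":0,"fingers":0},
    {"slide":[0,0,0],"roll":0,"fingers":-1},
    {"slide":[0,0,0],"roll":0,"fingers":-1},
    {"slide":[0,0,0],"roll":0,"fingers":-1},
    {"slide":[0,0,0],"roll":0,"fingers":-1},
  ],
)

```text
t: 6.22
tool_pos: [0.6163, -0.0535, 0.0418]
orientation: [0.886, 1.382, -0.886]
force: [-8.6, -4.3, 9.9]
opening: 0.0115
```

Run:
```python
from h import *
s=robot.read_state();print(s["t"],s["tool_pos"],yaw(s)[0],s["opening"],s["force"],s["wrist_torque"])
look()
a=CUR["scene"][150:300,260:380];cv2.imwrite("pics/b.png",cv2.resize(a[:,:,::-1],None,fx=4,fy=4,interpolation=cv2.INTER_CUBIC))
```

```text
6.225 [ 0.61625379 -0.05349731  0.04176044] 24.69880314467129 0.011461492108393423 [-8.6333694  -4.3083324   9.89422535] [-7.89600009e-01  1.52186385e+00 -5.91916986e-04]
```

View pics/b.png

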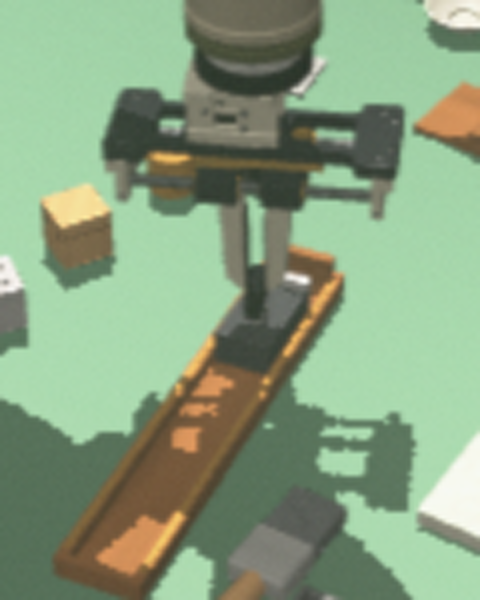

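Emit:
play_rows(
  plan=[
    {"slide":[-0.03,-0.015,0],"roll":0.5,"fingers":-1},
    {"slide":[0,0,0],"roll":0.75,"fingers":-1},
    {"slide":[0,0,0],"roll":0.75,"fingers":-1},
    {"slide":[0,0,0],"roll":0.75,"fingers":-1},
    {"slide":[0,0,0],"roll":0.75,"fingers":-1},
    {"slide":[0,0,0],"roll":0.75,"fingers":-1},
    {"slide":[0,0,0],"roll":0,"fingers":-1},
  ],
)

```text
t: 7.2
tool_pos: [0.6155, -0.054, 0.0418]
orientation: [0.428, 1.527, -0.429]
force: [-3.1, -1.1, 6.4]
opening: 0.0111
```

```bash
cat > st.py <<'E'
from h import *
s=robot.read_state();np.set_printoptions(precision=4,suppress=True);print(s["t"],s["tool_pos"],round(yaw(s)[0],2),s["opening"],s["force"],s["wrist_torque"],s["q"])
E
python3 st.py
```

```text
7.2 [ 0.6155 -0.054   0.0418] 58.68 0.011056722548684 [-3.146  -1.0785  6.3593] [-0.2425  0.5838  0.0049] [-0.1702  0.2983  1.5875 -0.0005  1.2552 -1.1941]
```

Emit:
play_rows(
  plan=[
    {"slide":[0,0,0],"roll":0.8,"fingers":-1},
    {"slide":[0,0,0],"roll":0.8,"fingers":-1},
    {"slide":[0,0,0],"roll":0.8,"fingers":-1},
    {"slide":[0,0,0],"roll":0.8,"fingers":-1},
    {"slide":[0,0,0],"roll":0.8,"fingers":-1},
    {"slide":[0,0,0],"roll":0.8,"fingers":-1},
    {"slide":[0,0,0],"roll":0.2,"fingers":-1},
    {"slide":[0,0,0],"roll":0,"fingers":-1},
  ],
)

```text
t: 8.2
tool_pos: [0.6153, -0.054, 0.0418]
orientation: [-0.118, 1.568, 0.117]
force: [-4.3, -1.8, 6.2]
opening: 0.0108
```

```bash
python3 st.py
```

```text
8.2 [ 0.6153 -0.054   0.0418] 98.59 0.010819497047295765 [-4.2683 -1.7583  6.2208] [-0.269   0.853  -0.0916] [-0.1702  0.2982  1.5877 -0.0006  1.2557 -1.8908]
```

Emit:
play_rows(
  plan=[
    {"slide":[0.03,-0.2,0],"roll":0,"fingers":-1},
    {"slide":[0.09,-0.6,0],"roll":0,"fingers":-1},
    {"slide":[0.09,-0.6,0],"roll":0,"fingers":-1},
    {"slide":[0.09,-0.6,0],"roll":0,"fingers":-1},
  ],
)

```text
t: 8.7
tool_pos: [0.6241, -0.1139, 0.0418]
orientation: [-0.117, 1.568, 0.118]
force: [-5.3, 1.4, 7.0]
opening: 0.0111
```

```bash
python3 st.py
```

```text
8.7 [ 0.6241 -0.1139  0.0418] 98.59 0.011078185273804043 [-5.3203  1.4173  7.0035] [ 0.2388  0.8829 -0.089 ] [-0.2614  0.3406  1.5355  0.0002  1.266  -1.9821]
```

Emit:
play_rows(
  plan=[
    {"slide":[0.09,-0.6,0],"roll":0,"fingers":-1},
    {"slide":[0.09,-0.6,0],"roll":0,"fingers":-1},
    {"slide":[0.09,-0.6,0],"roll":0,"fingers":-1},
    {"slide":[0.09,-0.6,0],"roll":0,"fingers":-1},
    {"slide":[0.09,-0.6,0],"roll":0,"fingers":-1},
    {"slide":[0.09,-0.6,0],"roll":0,"fingers":-1},
    {"slide":[0.09,-0.6,0],"roll":0,"fingers":-1},
    {"slide":[0,0,0],"roll":0,"fingers":-1},
  ],
)

```text
t: 9.7
tool_pos: [0.6432, -0.2415, 0.0419]
orientation: [-0.117, 1.567, 0.115]
force: [-4.7, -1.7, 7.3]
opening: 0.0112
```

```bash
python3 st.py
```

```text
9.7 [ 0.6432 -0.2415  0.0419] 98.5 0.011244052996361905 [-4.7384 -1.6608  7.3484] [-0.3106  0.95   -0.0393] [-0.4332  0.4711  1.368  -0.001   1.3017 -2.1521]
```

Emit:
play_rows(
  plan=[
    {"slide":[0,0,0],"roll":0,"fingers":-0.3},
    {"slide":[0,0,0],"roll":0,"fingers":-0.3},
    {"slide":[0,0,0.6],"roll":0,"fingers":-0.3},
    {"slide":[0,0,0.9],"roll":0,"fingers":-0.3},
    {"slide":[0,0,0.9],"roll":0,"fingers":-0.3},
    {"slide":[-1,-0.2,0.9],"roll":-1,"fingers":0.3},
    {"slide":[-1,-0.2,0],"roll":-1,"fingers":0.3},
  ],
)

```text
t: 10.58
tool_pos: [0.585, -0.2523, 0.145]
orientation: [0.101, 1.562, -0.105]
force: [0.3, -0.3, 0.3]
opening: 0.048
```

```bash
python3 st.py
cat > f2.py <<'E'
from h import *
import sys
np.set_printoptions(precision=4,suppress=True)
look()
G=dict(tin=(.454,.08,0),woodbox=(.439,-.023,1.03),die=(.4356,-.1205,.94),holder=(.4303,-.189,0),jar=(.4516,-.2847,0),blade=(.4264,.2552,.167),rack=(.6275,-.129,.148))
for k in sys.argv[2:]:
    x,y,th=G[k]; rot=k not in("tin","holder","jar","loupe")
    print(k,*[fit(k,x,y,th,cams=c,rot=rot) for c in [("top",),("scene",)]])
a=CUR["top"][120:290,190:470];cv2.imwrite(f"pics/{sys.argv[1]}_t.png",cv2.resize(a[:,:,::-1],None,fx=2.8,fy=2.8,interpolation=cv2.INTER_CUBIC))
a=CUR["scene"][130:320,200:440];cv2.imwrite(f"pics/{sys.argv[1]}_s.png",cv2.resize(a[:,:,::-1],None,fx=3,fy=3,interpolation=cv2.INTER_CUBIC))
E
python3 f2.py c1 tin woodbox die holder jar blade rack
```

```text
10.575 [ 0.585  -0.2523  0.145 ] 82.48 0.047955830750887586 [ 0.3144 -0.3453  0.2686] [ 0.0012 -0.006  -0.0178] [-0.4877  0.2497  1.449   0.0001  1.4359 -1.9273]
tin (array([0.4552, 0.0799]), np.float64(19.872682302394836)) (array([0.4525, 0.0806]), np.float64(84.06395478742843))
woodbox (array([ 0.4397, -0.0231,  1.0477]), np.float64(30.177081570948992)) (array([ 0.4372, -0.0203,  0.9768]), np.float64(175.54361088707174))
die (array([ 0.4362, -0.1205,  0.9632]), np.float64(106.97242648687546)) (array([ 0.4326, -0.1186,  0.9333]), np.float64(194.24748319295009))
holder (array([ 0.4743, -0.269 ]), np.float64(119.76389436170072)) (array([ 0.4292, -0.189 ]), np.float64(88.32768570568554))
jar (array([ 0.481 , -0.3072]), np.float64(115.49727369567545)) (array([ 0.4512, -0.2852]), np.float64(21.63306100085386))
blade (array([0.427 , 0.2552, 0.1668]), np.float64(3.4558900391251406)) (array([0.4262, 0.2556, 0.1659]), np.float64(4.639192562657875))
rack (array([ 0.6284, -0.1348,  0.1441]), np.float64(757.0101789774451)) (array([ 0.6265, -0.1308,  0.15  ]), np.float64(982.5974131957129))
```

View pics/c1_t.png

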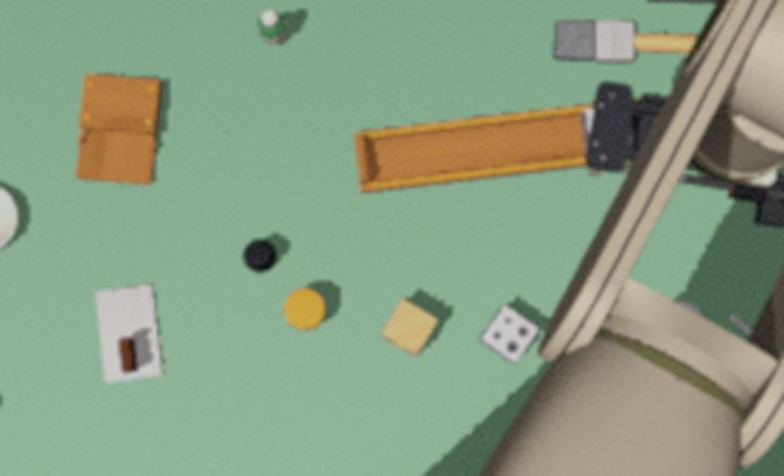

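View pics/c1_s.png

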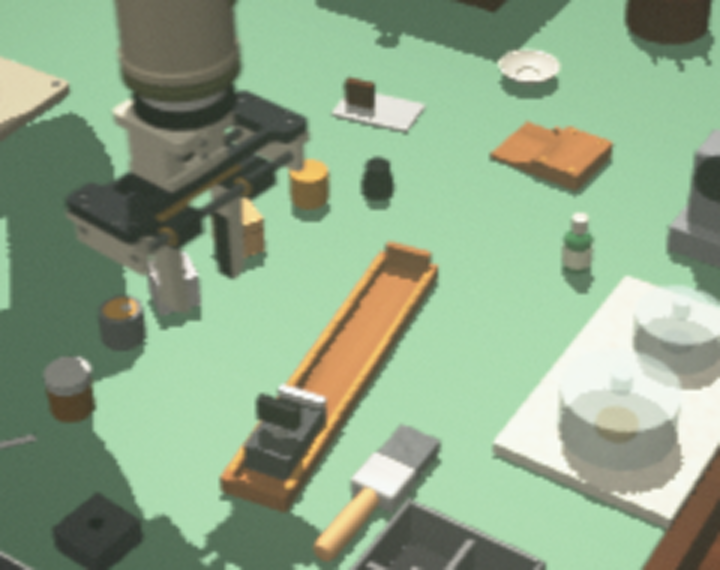

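Emit:
play_rows(
  plan=[
    {"slide":[-0.44,-0.11,-0.25],"roll":-0.925,"fingers":0.33},
    {"slide":[-0.44,-0.11,-0.25],"roll":-0.925,"fingers":0.33},
    {"slide":[-0.44,-0.11,-0.25],"roll":-0.925,"fingers":0.33},
    {"slide":[-0.44,-0.11,-0.25],"roll":-0.925,"fingers":0.33},
    {"slide":[-0.44,-0.11,-0.25],"roll":-0.925,"fingers":0.33},
    {"slide":[-0.44,-0.11,-0.25],"roll":-0.925,"fingers":0.33},
    {"slide":[-0.44,-0.11,-0.25],"roll":-0.925,"fingers":0.33},
    {"slide":[-0.44,-0.11,-0.25],"roll":-0.925,"fingers":0.33},
    {"slide":[-0.44,-0.11,-0.25],"roll":-0.925,"fingers":0.33},
    {"slide":[-0.44,-0.11,-0.25],"roll":-0.925,"fingers":0.33},
    {"slide":[0,0,0],"roll":0,"fingers":0.33},
  ],
)

```text
t: 12.05
tool_pos: [0.451, -0.2843, 0.065]
orientation: [1.096, 1.279, -1.095]
force: [0.5, -0.8, 0.6]
opening: 0.0623
```

```bash
python3 st.py; python3 f2.py c2 jar
```

```text
12.05 [ 0.451  -0.2843  0.065 ] 8.79 0.06226775443272054 [ 0.4848 -0.8164  0.6398] [-0.0321  0.1202 -0.0106] [-0.6588  0.0557  1.8154  0.0002  1.2712 -0.8123]
jar (array([ 0.4709, -0.2614]), np.float64(168.78259479463807)) (array([ 0.4507, -0.2847]), np.float64(37.15949898228634))
```

View pics/c2_s.png

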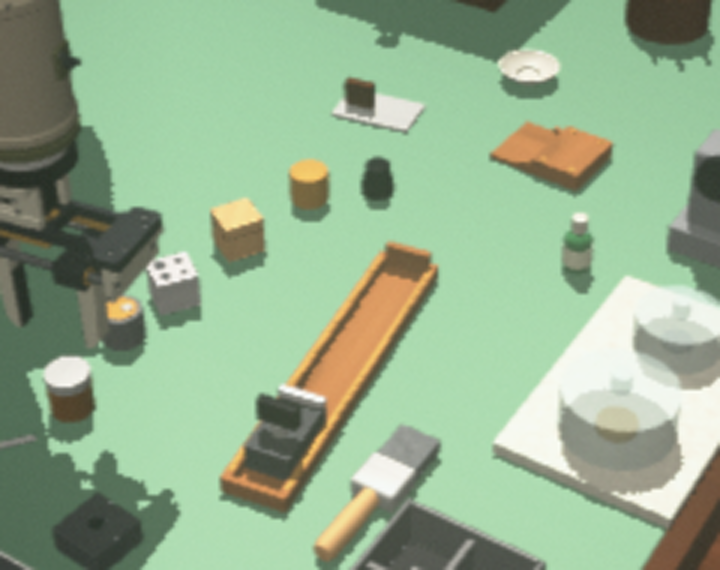

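Run:
```python
from h import *
s=robot.read_state();p=s["tool_pos"];M=yaw(s)[1]
im=robot.read_camera("scene").copy()
for d in(-.031,0,.031):
    q=proj("scene",p+M[:,1]*d); print(q); cv2.circle(im,tuple(int(round(v)) for v in q),1,(255,0,0),-1)
q=proj("scene",[.4507,-.2847,.042]);cv2.circle(im,tuple(int(round(v)) for v in q),1,(0,0,255),-1)
cv2.imwrite("pics/d.png",cv2.resize(im[180:290,150:300,::-1],None,fx=5,fy=5))
```

```text
[210.66825783 243.37539697]
[220.94267304 246.50258872]
[231.3778145  249.67870022]
```

View pics/d.png

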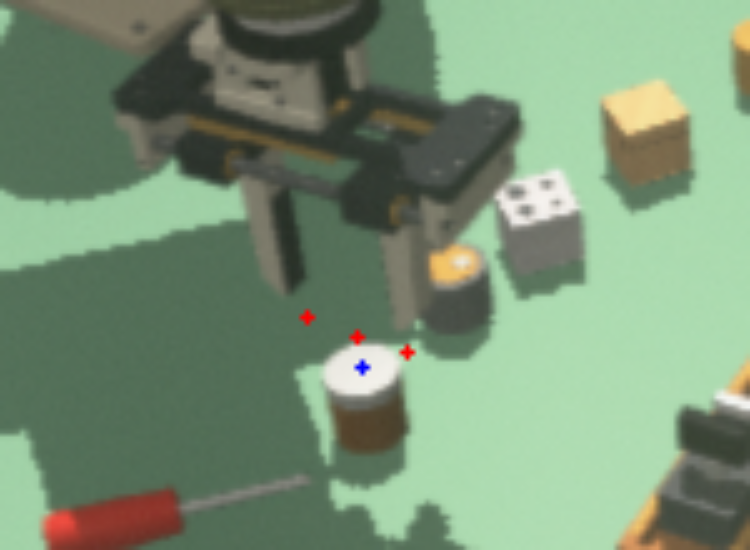

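Run:
```python
from h import *
print(proj("scene",[.6169,-.0247,.1249]))
s=robot.read_state();print(yaw(s)[1], s["tool_pos"], s["dq"])
look();p=s["tool_pos"];M=yaw(s)[1]
im=CUR["top"].copy()
for d in(-.031,0,.031):
    q=proj("top",p+M[:,1]*d); print(q); cv2.circle(im,tuple(int(round(v)) for v in q),1,(255,0,0),-1)
cv2.imwrite("pics/d2.png",cv2.resize(im[150:310,330:520,::-1],None,fx=4,fy=4))
```

```text
[329.6666094 196.4712022]
[[ 1.22377000e-03  9.87956188e-01  1.54729030e-01]
 [-5.77568901e-04  1.54729819e-01 -9.87956654e-01]
 [-9.99999084e-01  1.11966503e-03  7.59966479e-04]] [ 0.45231815 -0.2846444   0.06590041] [ 2.92315216e-03  1.16019013e-03 -1.09435661e-03 -4.15539725e-04
  8.88080531e-05  1.30089473e-02]
[437.50187233 245.48994388]
[435.60010132 233.75303379]
[433.71158623 222.09793344]
```

View pics/d2.png

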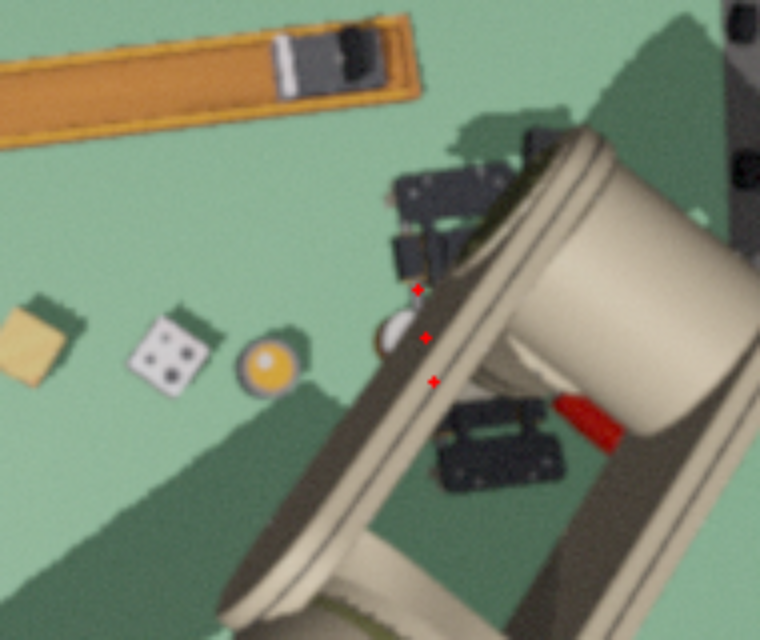

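Emit:
play_rows(
  plan=[
    {"slide":[-0.02,0,-0.8],"roll":0,"fingers":0.33},
    {"slide":[0,0,-0.6],"roll":0,"fingers":0.33},
    {"slide":[0,0,-0.25],"roll":0,"fingers":0.33},
    {"slide":[0,0,0],"roll":0,"fingers":0.33},
  ],
)

```text
t: 12.8
tool_pos: [0.4502, -0.2842, 0.0149]
orientation: [1.097, 1.279, -1.097]
force: [-0.1, -0.8, -0.1]
opening: 0.0621
```

```bash
cat > v.py <<'E'
from h import *
import sys
s=robot.read_state();p=s["tool_pos"];M=yaw(s)[1];print(s["t"],p.round(4),yaw(s)[0].round(2),s["opening"],s["force"].round(1))
im=robot.read_camera("scene").copy();w=s["opening"]/2
for d in(-w,0,w):
    q=proj("scene",p+M[:,1]*d); cv2.circle(im,tuple(int(round(v)) for v in q),0,(255,0,0),-1)
c=proj("scene",p).astype(int);u=max(c[0]-65,0);v=max(c[1]-70,0)
cv2.imwrite(f"pics/{sys.argv[1]}.png",cv2.resize(im[v:v+110,u:u+130,::-1],None,fx=5,fy=5,interpolation=cv2.INTER_CUBIC))
E
python3 v.py e1
```

```text
12.8 [ 0.4502 -0.2842  0.0149] 8.72 0.062075687917003665 [-0.1 -0.8 -0.1]
```

View pics/e1.png

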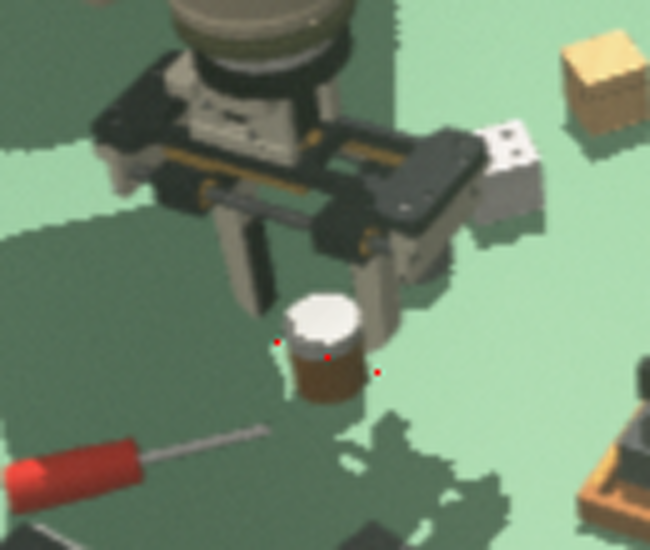

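Run:
```python
from h import *
s=robot.read_state();p=s["tool_pos"];M=yaw(s)[1]
im=robot.read_camera("top").copy();w=s["opening"]/2
for d in(-w,0,w):
    for dz in(0,.019):
        q=proj("top",p+M[:,1]*d+[0,0,dz]); im[int(round(q[1])),int(round(q[0]))]=(255,0,0) if dz==0 else (0,0,255)
cv2.imwrite("pics/e2.png",cv2.resize(im[190:270,380:490,::-1],None,fx=7,fy=7,interpolation=cv2.INTER_NEAREST))
im=robot.read_camera("scene")
cv2.imwrite("pics/e3.png",cv2.resize(im[210:270,190:260,::-1],None,fx=9,fy=9,interpolation=cv2.INTER_CUBIC))
```

```text
(no output)
```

View pics/e2.png

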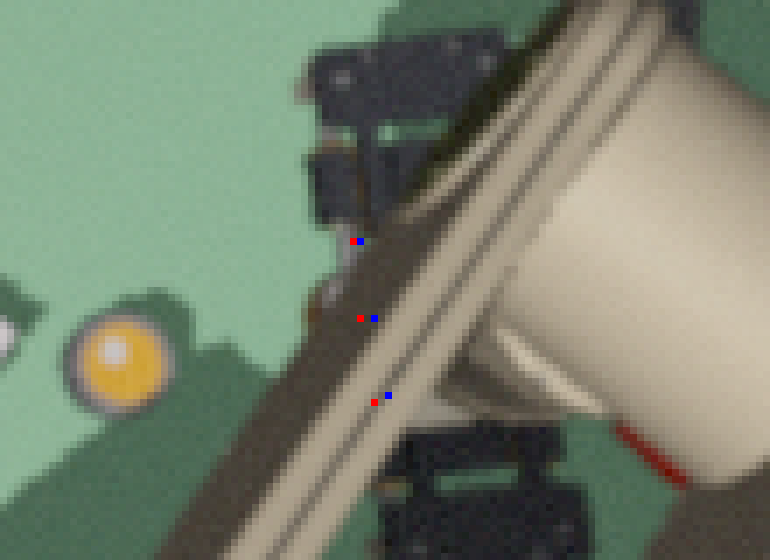

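View pics/e3.png

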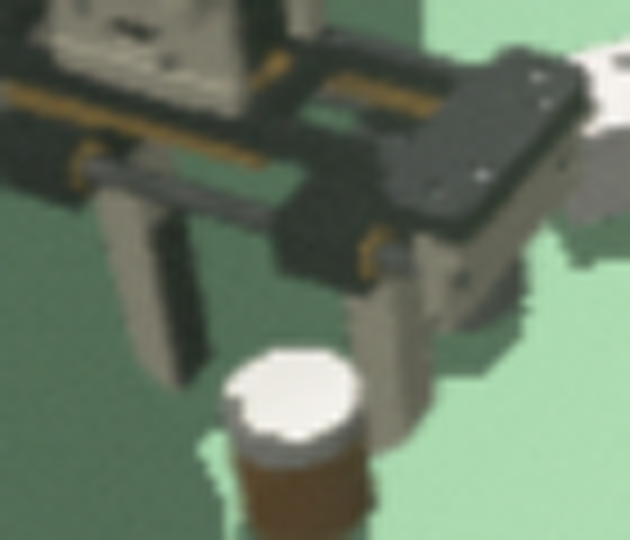

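Run:
```python
from h import *
for p in [(210.5,252.8),(208,252.3),(233.3,259.4),(236,257.5)]:
    print(p,[atz("scene",p,z).round(3) for z in(0,.015,.03,.045)])
s=robot.read_state();print(s["tool_pos"])
```

```text
(210.5, 252.8) [array([ 0.388, -0.267,  0.   ]), array([ 0.401, -0.279,  0.015]), array([ 0.414, -0.29 ,  0.03 ]), array([ 0.428, -0.301,  0.045])]
(208, 252.3) [array([ 0.381, -0.269,  0.   ]), array([ 0.394, -0.281,  0.015]), array([ 0.408, -0.292,  0.03 ]), array([ 0.421, -0.303,  0.045])]
(233.3, 259.4) [array([ 0.458, -0.255,  0.   ]), array([ 0.47 , -0.266,  0.015]), array([ 0.482, -0.277,  0.03 ]), array([ 0.494, -0.289,  0.045])]
(236, 257.5) [array([ 0.459, -0.245,  0.   ]), array([ 0.471, -0.257,  0.015]), array([ 0.483, -0.268,  0.03 ]), array([ 0.495, -0.28 ,  0.045])]
[ 0.45119667 -0.28498763  0.01634   ]
```

Emit:
play_rows(
  plan=[
    {"slide":[0,0,-0.15],"roll":0,"fingers":0.33},
    {"slide":[0,0,0],"roll":0,"fingers":-0.3},
    {"slide":[0,0,0],"roll":0,"fingers":-0.4},
    {"slide":[0,0,0],"roll":0,"fingers":-0.6},
    {"slide":[0,0,0],"roll":0,"fingers":-0.6},
  ],
  squeeze=15,
)

```text
t: 13.58
tool_pos: [0.4507, -0.2846, 0.0112]
orientation: [1.097, 1.277, -1.096]
force: [0.3, 0.6, 0.1]
opening: 0.0397
```

```bash
python3 v.py e4
python3 - <<'E'
from h import *
im=robot.read_camera("scene")
cv2.imwrite("pics/e5.png",cv2.resize(im[210:270,190:260,::-1],None,fx=9,fy=9,interpolation=cv2.INTER_CUBIC))
E
```

```text
13.575 [ 0.4507 -0.2846  0.0112] 8.71 0.039720815749342185 [0.3 0.6 0.1]
```

View pics/e5.png

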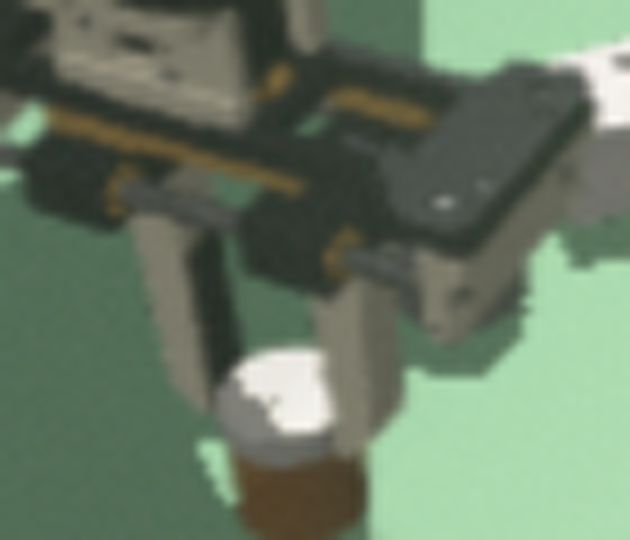

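Emit:
play_rows(
  plan=[
    {"slide":[0,0,0],"roll":0,"fingers":0.1},
    {"slide":[0,0,-0.15],"roll":0,"fingers":0.1},
    {"slide":[0,0,-0.12],"roll":0,"fingers":0.1},
    {"slide":[0,0,0],"roll":0,"fingers":0.1},
  ],
)

```text
t: 14.18
tool_pos: [0.4502, -0.2842, 0.0023]
orientation: [1.097, 1.278, -1.097]
force: [0.0, -0.4, 0.1]
opening: 0.0512
```

```bash
python3 st.py
```

```text
14.175 [ 0.4502 -0.2842  0.0023] 8.7 0.05120202752299964 [ 0.0287 -0.3805  0.0902] [-0.0671  0.0885 -0.0171] [-0.6595  0.1372  1.8546 -0.      1.1509 -0.8113]
```

Emit:
play_rows(
  plan=[
    {"slide":[0,0,0],"roll":0,"fingers":-0.6},
    {"slide":[0,0,0],"roll":0,"fingers":-0.6},
    {"slide":[0,0,0],"roll":0,"fingers":-0.6},
    {"slide":[0,0,0],"roll":0,"fingers":-0.6},
  ],
)

```text
t: 14.68
tool_pos: [0.4507, -0.2846, 0.003]
orientation: [1.097, 1.277, -1.097]
force: [-0.1, -0.1, -0.3]
opening: 0.0395
```

```bash
python3 v.py e6
```

```text
14.675 [ 0.4507 -0.2846  0.003 ] 8.7 0.03950635153821282 [-0.1 -0.1 -0.3]
```

View pics/e6.png

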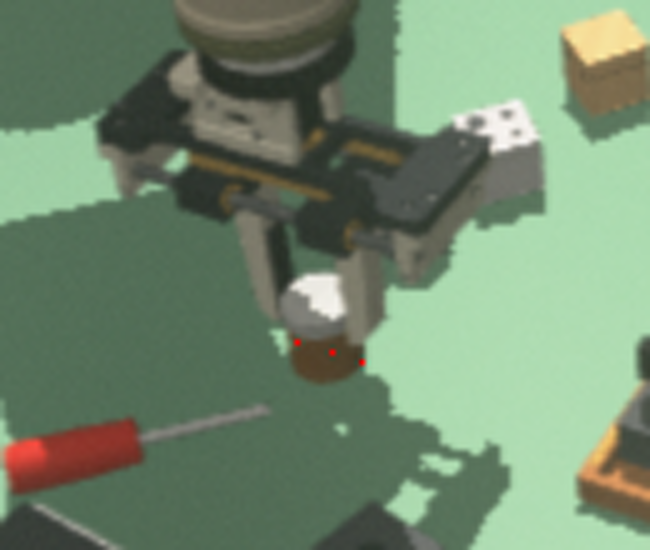

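Emit:
play_rows(
  plan=[
    {"slide":[0,0,0.5],"roll":0,"fingers":-0.6},
    {"slide":[0,0,0.9],"roll":0,"fingers":-0.6},
    {"slide":[0,0,0.9],"roll":0,"fingers":-0.6},
    {"slide":[0.52,0.95,0.9],"roll":0,"fingers":-0.6},
    {"slide":[0.52,0.95,0.3],"roll":0,"fingers":-0.6},
    {"slide":[0.52,0.95,0],"roll":0,"fingers":-0.6},
    {"slide":[0.52,0.95,0],"roll":0,"fingers":-0.6},
    {"slide":[0.52,0.95,0],"roll":0,"fingers":-0.6},
    {"slide":[0.52,0.95,0],"roll":0,"fingers":-0.6},
    {"slide":[0.52,0.95,0],"roll":0,"fingers":-0.6},
    {"slide":[0.52,0.95,0],"roll":0,"fingers":-0.6},
    {"slide":[0.52,0.95,0],"roll":0,"fingers":-0.6},
    {"slide":[0.52,0.95,0],"roll":0,"fingers":-0.6},
    {"slide":[0,0,-0.6],"roll":0,"fingers":-0.6},
    {"slide":[0,0,0],"roll":0,"fingers":-0.6},
  ],
)

```text
t: 16.6
tool_pos: [0.6048, 0.0003, 0.0881]
orientation: [1.095, 1.28, -1.099]
force: [-1.0, 0.0, -2.0]
opening: 0.0394
```

```bash
python3 v.py e7;python3 st.py; python3 f2.py c3 rack
```

```text
16.6 [6.048e-01 3.000e-04 8.810e-02] 8.72 0.039370630530242465 [-1.  0. -2.]
16.65 [ 0.6052 -0.0001  0.0889] 8.69 0.03957476724151677 [ 0.4995  0.3692 -0.0194] [-0.1274  0.0478  0.0513] [-0.0846  0.2208  1.5878 -0.0004  1.3356 -0.2362]
rack (array([ 0.628 , -0.1291,  0.1448]), np.float64(1441.361914455517)) (array([ 0.6266, -0.1306,  0.1483]), np.float64(1075.7456238876848))
```

View pics/e7.png

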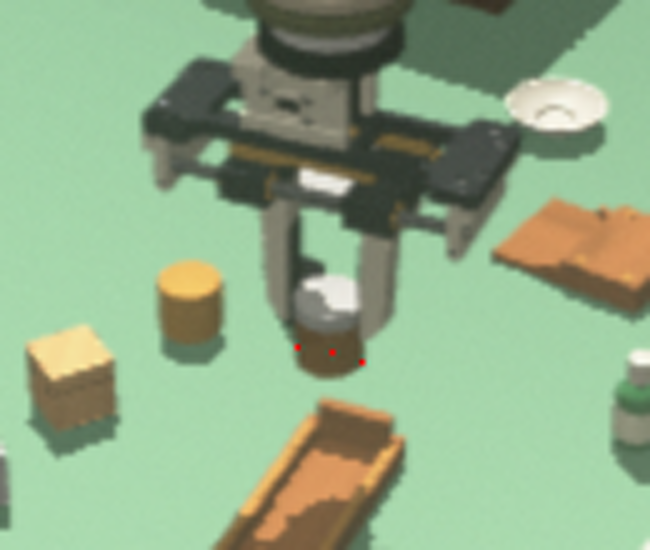

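View pics/c3_t.png

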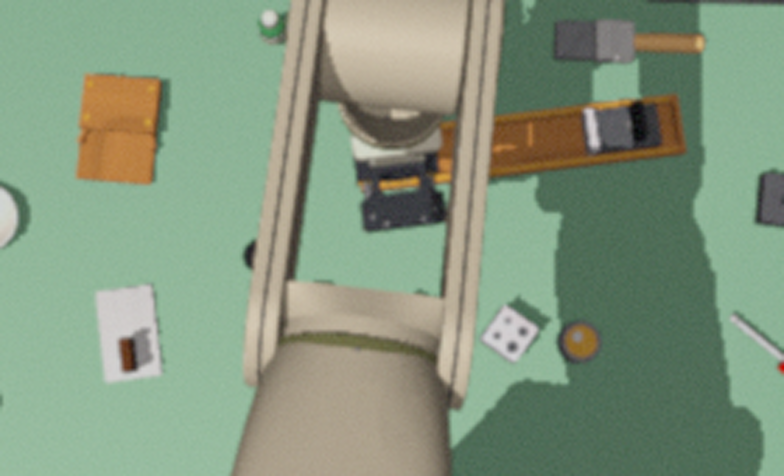

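Emit:
play_rows(
  plan=[
    {"slide":[0.085,0.07,-0.4],"roll":0,"fingers":-0.6},
    {"slide":[0,0,-0.7],"roll":0,"fingers":-0.6},
    {"slide":[0,0,-0.7],"roll":0,"fingers":-0.6},
    {"slide":[0,0,-0.4],"roll":0,"fingers":-0.6},
    {"slide":[0,0,0],"roll":0,"fingers":-0.6},
  ],
)

```text
t: 17.38
tool_pos: [0.6076, 0.0026, 0.0218]
orientation: [1.095, 1.28, -1.099]
force: [0.2, -1.2, -0.5]
opening: 0.0394
```

```bash
python3 v.py e8;python3 st.py
```

```text
17.375 [0.6076 0.0026 0.0218] 8.7 0.03944350891984969 [ 0.2 -1.2 -0.5]
17.425 [0.6086 0.0026 0.0232] 8.71 0.039832682575725524 [ 0.3394  0.0816 -0.9715] [-0.0266  0.0891 -0.0087] [-0.0799  0.2992  1.6235  0.      1.2203 -0.2319]
```

View pics/e8.png

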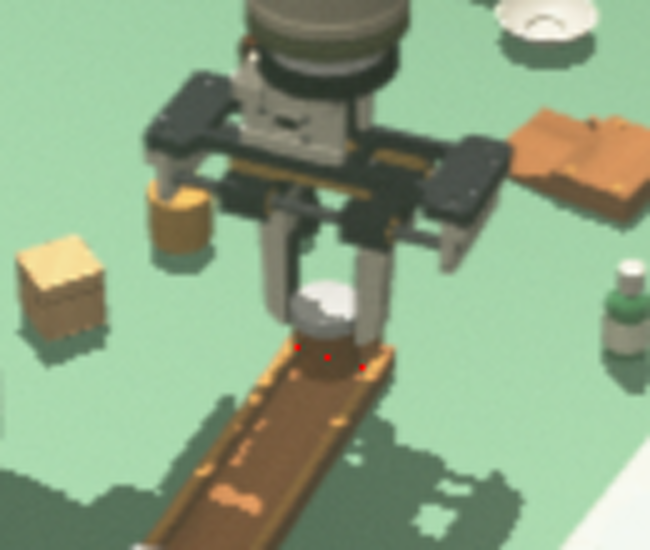

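Emit:
play_rows(
  plan=[
    {"slide":[0,0,-0.15],"roll":0,"fingers":-0.6},
    {"slide":[0,0,-0.1],"roll":0,"fingers":-0.6},
    {"slide":[0,0,-0.1],"roll":0,"fingers":-0.6},
    {"slide":[0,0,0],"roll":0,"fingers":-0.6},
  ],
)

```text
t: 17.92
tool_pos: [0.6089, 0.0026, 0.0132]
orientation: [1.096, 1.278, -1.097]
force: [0.2, 0.6, -0.1]
opening: 0.0393
```

```bash
python3 v.py e9;python3 st.py
```

```text
17.925 [0.6089 0.0026 0.0132] 8.7 0.03932609199755139 [ 0.2  0.6 -0.1]
17.975 [0.6091 0.0025 0.0134] 8.7 0.039439537066151574 [-0.5934  0.2774 -0.6513] [-0.0605  0.0543 -0.0261] [-0.08    0.3113  1.6285 -0.      1.202  -0.2318]
```

View pics/e9.png

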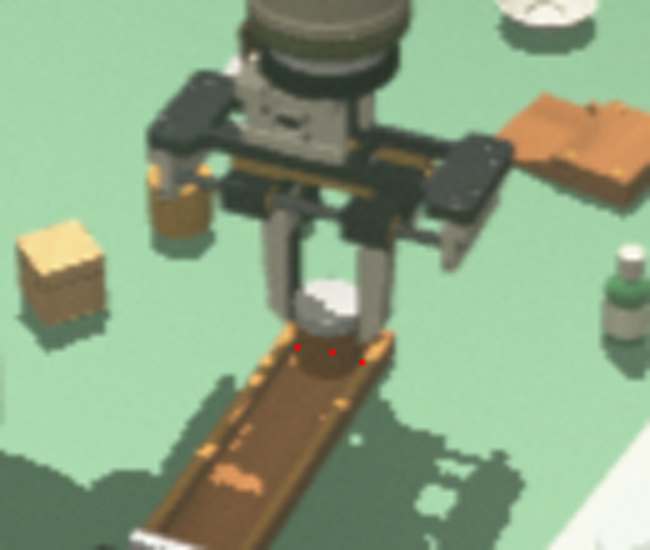

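Emit:
play_rows(
  plan=[
    {"slide":[0,0,-0.08],"roll":0,"fingers":-0.6},
    {"slide":[0,0,-0.06],"roll":0,"fingers":-0.6},
    {"slide":[0,0,0],"roll":0,"fingers":-0.6},
  ],
)

```text
t: 18.35
tool_pos: [0.6091, 0.0026, 0.0091]
orientation: [1.097, 1.277, -1.097]
force: [0.3, -0.4, -1.3]
opening: 0.0399
```

```bash
python3 st.py
```

```text
18.35 [0.6091 0.0026 0.0091] 8.7 0.03991857925935442 [ 0.3251 -0.3674 -1.3284] [-0.0753  0.0569  0.0363] [-0.0799  0.3168  1.6303  0.      1.1946 -0.2318]
```

Emit:
play_rows(
  plan=[
    {"slide":[0,0,0],"roll":0,"fingers":0.12},
    {"slide":[0,0,0],"roll":0,"fingers":0.12},
    {"slide":[0,0,0.5],"roll":0,"fingers":0.12},
    {"slide":[0,0,0.9],"roll":0,"fingers":0.12},
    {"slide":[0,0,0.9],"roll":0,"fingers":0.2},
    {"slide":[-0.6,-0.64,0.2],"roll":0,"fingers":0.33},
    {"slide":[-0.6,-0.64,0],"roll":0,"fingers":0.33},
    {"slide":[-0.6,-0.64,0],"roll":0,"fingers":0.33},
    {"slide":[-0.6,-0.64,0],"roll":0,"fingers":0.33},
    {"slide":[-0.6,-0.64,0],"roll":0,"fingers":0.33},
    {"slide":[-0.6,-0.64,0],"roll":0,"fingers":0.33},
    {"slide":[-0.6,-0.64,0],"roll":0,"fingers":0.33},
    {"slide":[-0.6,-0.64,0],"roll":0,"fingers":0.33},
    {"slide":[-0.6,-0.64,0],"roll":0,"fingers":0.33},
    {"slide":[-0.6,-0.64,0],"roll":0,"fingers":0.33},
    {"slide":[0,0,-0.3],"roll":0,"fingers":0.33},
    {"slide":[0,0,0],"roll":0,"fingers":0.33},
  ],
)

```text
t: 20.48
tool_pos: [0.4291, -0.189, 0.075]
orientation: [1.097, 1.278, -1.097]
force: [-0.4, -0.3, -0.1]
opening: 0.0619
```

```bash
python3 f2.py c4 holder die woodbox tin blade; python3 st.py
```

```text
holder (array([ 0.452 , -0.1519]), np.float64(41.770303140012146)) (array([ 0.4283, -0.1879]), np.float64(78.2408274892326))
die (array([ 0.4362, -0.1204,  0.971 ]), np.float64(97.47982135400486)) (array([ 0.4338, -0.1194,  0.9102]), np.float64(128.47218291661716))
woodbox (array([ 0.4398, -0.0231,  1.0461]), np.float64(30.708243063037454)) (array([ 0.4384, -0.0228,  1.0253]), np.float64(36.780451601085545))
tin (array([0.4552, 0.0799]), np.float64(20.510502446647404)) (array([0.4531, 0.08  ]), np.float64(2.7860971100365743))
blade (array([0.427 , 0.2553, 0.1659]), np.float64(3.338089930888077)) (array([0.4261, 0.2556, 0.1651]), np.float64(5.008589891331897))
20.575 [ 0.4296 -0.1889  0.0754] 8.74 0.06198534658399083 [0.6274 0.553  0.3777] [-0.0206  0.0192  0.0276] [-0.5238 -0.1343  1.9799  0.0002  1.2961 -0.6764]
```

View pics/c4_s.png

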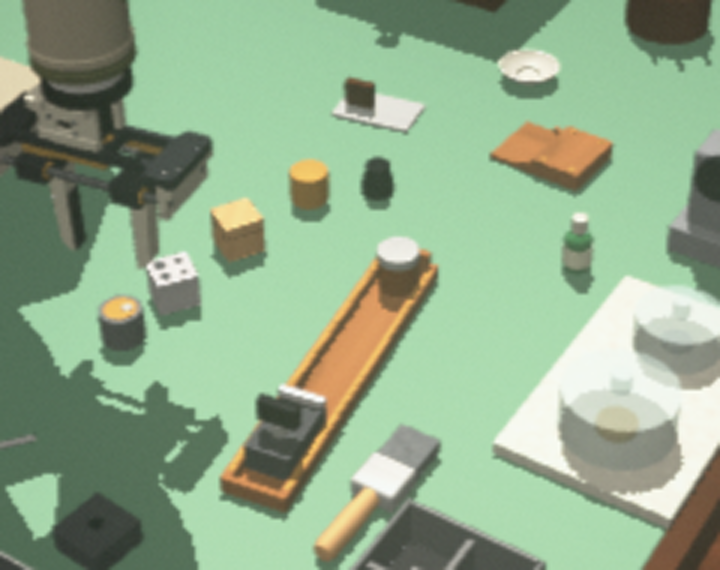

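View pics/c4_t.png

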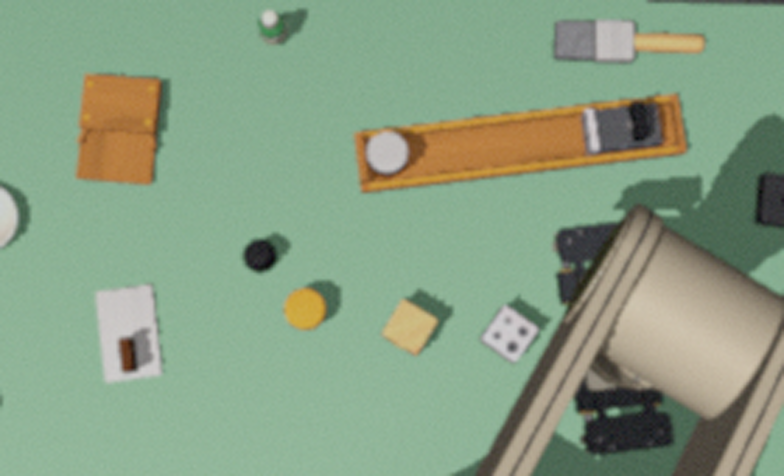

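Emit:
play_rows(
  plan=[
    {"slide":[0,0,-0.8],"roll":0,"fingers":0.33},
    {"slide":[0,0,-0.8],"roll":0,"fingers":0.33},
    {"slide":[0,0,-0.6],"roll":0,"fingers":0.33},
    {"slide":[0,0,-0.22],"roll":0,"fingers":0.33},
    {"slide":[0,0,0],"roll":0,"fingers":-0.6},
    {"slide":[0,0,0],"roll":0,"fingers":-0.6},
    {"slide":[0,0,0],"roll":0,"fingers":-0.6},
    {"slide":[0,0,0],"roll":0,"fingers":-0.6},
    {"slide":[0,0,0],"roll":0,"fingers":-0.6},
  ],
)

```text
t: 21.7
tool_pos: [0.43, -0.1898, 0.0036]
orientation: [1.097, 1.275, -1.096]
force: [-0.1, -0.1, 6.4]
opening: 0.0401
```

```bash
python3 v.py e10
```

```text
21.7 [ 0.43   -0.1898  0.0036] 8.7 0.040121343578766434 [-0.1 -0.1  6.4]
```

View pics/e10.png

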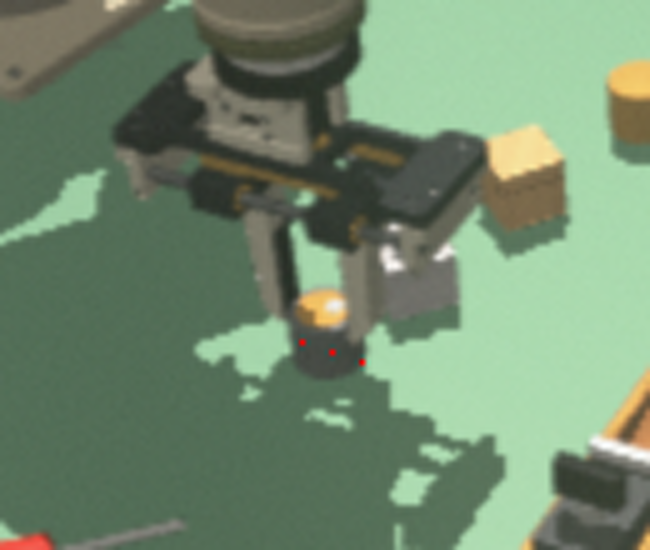

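Emit:
play_rows(
  plan=[
    {"slide":[0,0,0.5],"roll":0,"fingers":-0.6},
    {"slide":[0,0,0.9],"roll":0,"fingers":-0.6},
    {"slide":[0,0,0.9],"roll":0,"fingers":-0.6},
    {"slide":[0.61,0.5,0.7],"roll":0,"fingers":-0.6},
    {"slide":[0.61,0.5,0],"roll":0,"fingers":-0.6},
    {"slide":[0.61,0.5,0],"roll":0,"fingers":-0.6},
    {"slide":[0.61,0.5,0],"roll":0,"fingers":-0.6},
    {"slide":[0.61,0.5,0],"roll":0,"fingers":-0.6},
    {"slide":[0.61,0.5,0],"roll":0,"fingers":-0.6},
    {"slide":[0.61,0.5,0],"roll":0,"fingers":-0.6},
    {"slide":[0.61,0.5,0],"roll":0,"fingers":-0.6},
    {"slide":[0.61,0.5,0],"roll":0,"fingers":-0.6},
    {"slide":[0.61,0.5,0],"roll":0,"fingers":-0.6},
    {"slide":[0,0,-0.5],"roll":0,"fingers":-0.6},
    {"slide":[0,0,-0.5],"roll":0,"fingers":-0.6},
    {"slide":[0,0,0],"roll":0,"fingers":-0.6},
    {"slide":[0,0,0],"roll":0,"fingers":-0.6},
  ],
)

```text
t: 23.88
tool_pos: [0.6116, -0.0399, 0.0625]
orientation: [1.097, 1.277, -1.098]
force: [0.5, 0.0, -0.9]
opening: 0.0398
```

```bash
python3 st.py; python3 f2.py c5 die woodbox
```

```text
23.875 [ 0.6116 -0.0399  0.0625] 8.66 0.0397649229225453 [ 0.4526  0.0282 -0.9158] [-0.0224  0.0504 -0.0211] [-0.1488  0.2645  1.5876 -0.0001  1.2902 -0.3   ]
die (array([ 0.4149, -0.1485,  1.3661]), np.float64(231.91425501223995)) (array([ 0.4343, -0.1197,  0.9124]), np.float64(12.5298233188842))
woodbox (array([ 0.4442, -0.0121,  0.6747]), np.float64(186.41921493681724)) (array([ 0.4385, -0.0228,  1.0244]), np.float64(20.633100914356493))
```

View pics/c5_s.png

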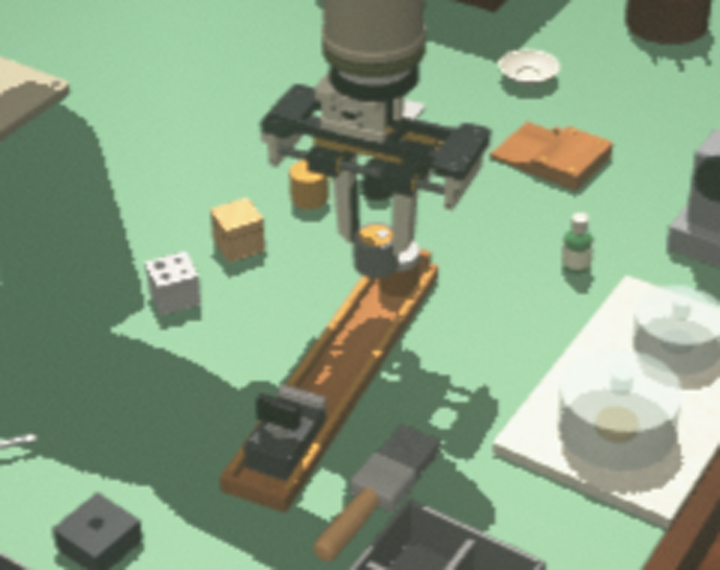

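Emit:
play_rows(
  plan=[
    {"slide":[0.097,-0.02,0],"roll":0,"fingers":-0.6},
    {"slide":[0,0,-0.6],"roll":0,"fingers":-0.6},
    {"slide":[0,0,-0.5],"roll":0,"fingers":-0.6},
    {"slide":[0,0,-0.2],"roll":0,"fingers":-0.6},
    {"slide":[0,0,-0.15],"roll":0,"fingers":-0.6},
    {"slide":[0,0,-0.1],"roll":0,"fingers":-0.6},
    {"slide":[0,0,-0.05],"roll":0,"fingers":-0.6},
    {"slide":[0,0,0],"roll":0,"fingers":-0.6},
  ],
)

```text
t: 24.98
tool_pos: [0.6153, -0.0401, 0.0149]
orientation: [1.097, 1.277, -1.096]
force: [0.3, 0.5, -0.8]
opening: 0.0397
```

```bash
python3 st.py
```

```text
24.975 [ 0.6153 -0.0401  0.0149] 8.7 0.0397160466969727 [ 0.3208  0.5228 -0.7949] [-0.1234  0.0556 -0.007 ] [-0.1482  0.3272  1.6058  0.      1.2082 -0.3001]
```

Emit:
play_rows(
  plan=[
    {"slide":[0,0,-0.1],"roll":0,"fingers":-0.6},
    {"slide":[0,0,-0.06],"roll":0,"fingers":-0.6},
    {"slide":[0,0,0],"roll":0,"fingers":-0.6},
    {"slide":[0,0,0],"roll":0,"fingers":0.12},
    {"slide":[0,0,0],"roll":0,"fingers":0.12},
    {"slide":[0,0,0.5],"roll":0,"fingers":0.12},
    {"slide":[0,0,0.9],"roll":0,"fingers":0.12},
    {"slide":[0,0,0.9],"roll":0,"fingers":0.2},
    {"slide":[-0.6,-0.27,0.2],"roll":-0.56,"fingers":0.33},
    {"slide":[-0.6,-0.27,0],"roll":-0.56,"fingers":0.33},
    {"slide":[-0.6,-0.27,0],"roll":-0.56,"fingers":0.33},
    {"slide":[-0.6,-0.27,0],"roll":-0.56,"fingers":0.33},
    {"slide":[-0.6,-0.27,0],"roll":-0.56,"fingers":0.33},
    {"slide":[-0.6,-0.27,0],"roll":-0.56,"fingers":0.33},
    {"slide":[-0.6,-0.27,0],"roll":-0.56,"fingers":0.33},
    {"slide":[-0.6,-0.27,0],"roll":-0.56,"fingers":0.33},
    {"slide":[-0.6,-0.27,0],"roll":-0.56,"fingers":0.33},
    {"slide":[-0.6,-0.27,0],"roll":-0.56,"fingers":0.33},
    {"slide":[0,0,0],"roll":0,"fingers":0.33},
    {"slide":[0,0,0],"roll":0,"fingers":0.33},
  ],
)

```text
t: 27.48
tool_pos: [0.436, -0.1211, 0.0858]
orientation: [1.656, 0.842, -1.654]
force: [0.6, -0.8, 0.9]
opening: 0.0619
```

```bash
python3 st.py; python3 f2.py c6 die woodbox tin blade
```

```text
27.475 [ 0.436  -0.1211  0.0858] -36.02 0.06187903555166032 [ 0.5738 -0.7914  0.8711] [-0.0552  0.0907  0.0083] [-0.3846 -0.198   2.0161  0.0002  1.3218  0.2441]
die (array([ 0.3586, -0.0526,  0.4567]), np.float64(101.76529380211618)) (array([ 0.4343, -0.1197,  0.9112]), np.float64(12.605370729848133))
woodbox (array([ 0.4397, -0.0231,  1.0477]), np.float64(69.10298182583185)) (array([ 0.4384, -0.0227,  1.0246]), np.float64(21.848848594322767))
tin (array([0.4554, 0.08  ]), np.float64(19.958523350854428)) (array([0.4534, 0.08  ]), np.float64(2.917863469002109))
blade (array([0.4271, 0.2552, 0.1613]), np.float64(3.273951114365272)) (array([0.4261, 0.2556, 0.1649]), np.float64(5.077572368515595))
```

View pics/c6_s.png

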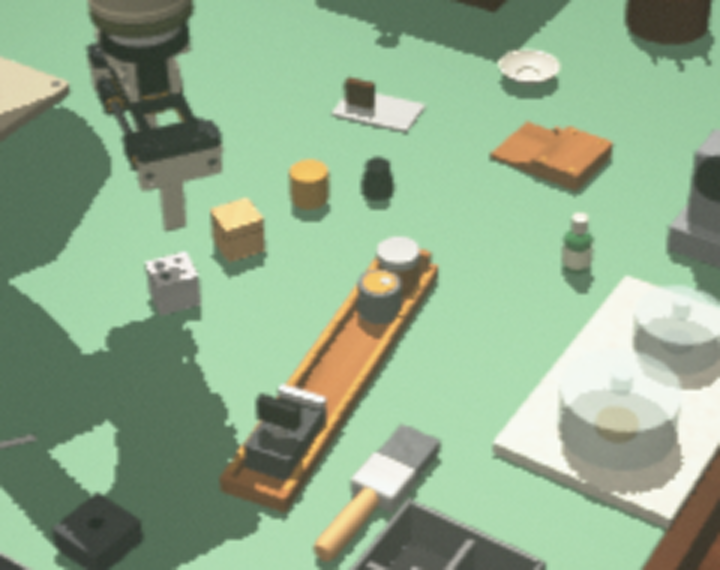

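View pics/c6_t.png

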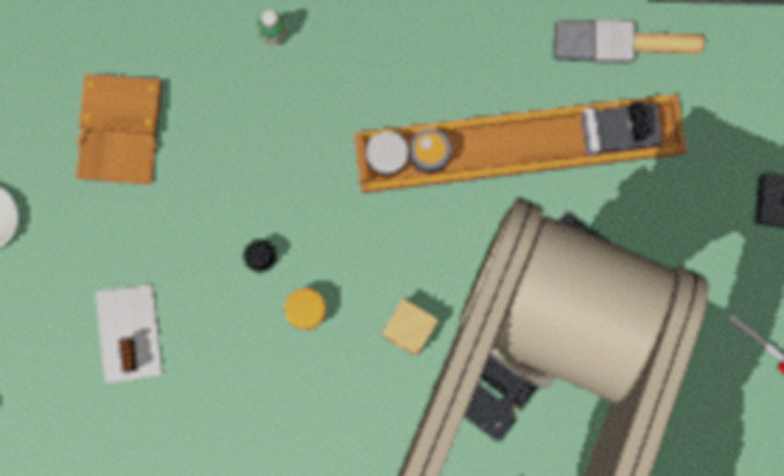

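Emit:
play_rows(
  plan=[
    {"slide":[-0.03,0.03,-0.8],"roll":0,"fingers":0.33},
    {"slide":[0,0,-0.8],"roll":0,"fingers":0.33},
    {"slide":[0,0,-0.7],"roll":0,"fingers":0.33},
    {"slide":[0,0,-0.4],"roll":0,"fingers":0.33},
    {"slide":[0,0,-0.04],"roll":0,"fingers":0.1},
    {"slide":[0,0,0],"roll":0,"fingers":-0.6},
    {"slide":[0,0,0],"roll":0,"fingers":-0.6},
    {"slide":[0,0,0],"roll":0,"fingers":-0.6},
    {"slide":[0,0,0],"roll":0,"fingers":-0.6},
    {"slide":[0,0,0],"roll":0,"fingers":-0.6},
  ],
)

```text
t: 28.82
tool_pos: [0.4351, -0.1205, 0.0036]
orientation: [1.657, 0.841, -1.655]
force: [0.5, 0.1, 5.5]
opening: 0.0402
```

```bash
python3 v.py e11
```

```text
28.825 [ 0.4351 -0.1205  0.0036] -36.1 0.04022469194636604 [0.5 0.1 5.5]
```

View pics/e11.png

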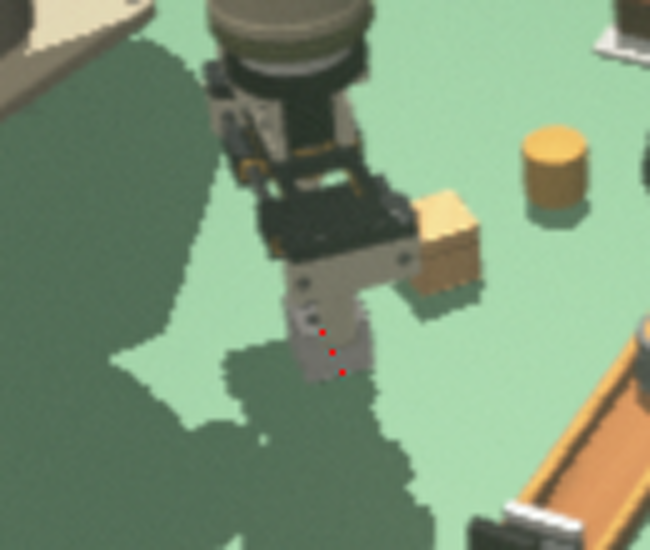

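Emit:
play_rows(
  plan=[
    {"slide":[0,0,0.5],"roll":0,"fingers":-0.6},
    {"slide":[0,0,0.9],"roll":0,"fingers":-0.6},
    {"slide":[0,0,0.9],"roll":0,"fingers":-0.6},
    {"slide":[0.62,0.12,0.3],"roll":0.558,"fingers":-0.6},
    {"slide":[0.62,0.12,0],"roll":0.558,"fingers":-0.6},
    {"slide":[0.62,0.12,0],"roll":0.558,"fingers":-0.6},
    {"slide":[0.62,0.12,0],"roll":0.558,"fingers":-0.6},
    {"slide":[0.62,0.12,0],"roll":0.558,"fingers":-0.6},
    {"slide":[0.62,0.12,0],"roll":0.558,"fingers":-0.6},
    {"slide":[0.62,0.12,0],"roll":0.558,"fingers":-0.6},
    {"slide":[0.62,0.12,0],"roll":0.558,"fingers":-0.6},
    {"slide":[0.62,0.12,0],"roll":0.558,"fingers":-0.6},
    {"slide":[0.62,0.12,0],"roll":0.558,"fingers":-0.6},
    {"slide":[0,0,-0.5],"roll":0,"fingers":-0.6},
    {"slide":[0,0,0],"roll":0,"fingers":-0.6},
    {"slide":[0,0,0],"roll":0,"fingers":-0.6},
  ],
)

```text
t: 30.88
tool_pos: [0.6189, -0.0842, 0.065]
orientation: [1.099, 1.277, -1.101]
force: [0.9, 1.3, -1.5]
opening: 0.0397
```

```bash
python3 v.py e12
```

```text
30.875 [ 0.6189 -0.0842  0.065 ] 8.47 0.039670746719514816 [ 0.9  1.3 -1.5]
```

View pics/e12.png

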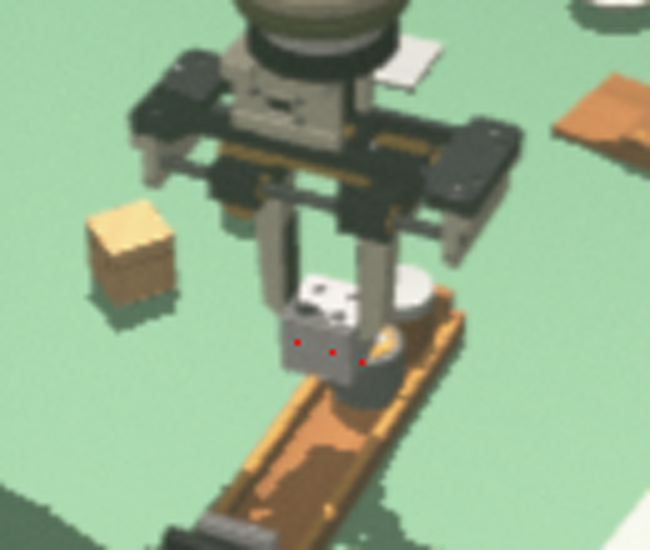

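Emit:
play_rows(
  plan=[
    {"slide":[0.06,0,-0.3],"roll":0,"fingers":-0.6},
    {"slide":[0,0,-0.6],"roll":0,"fingers":-0.6},
    {"slide":[0,0,-0.4],"roll":0,"fingers":-0.6},
    {"slide":[0,0,-0.2],"roll":0,"fingers":-0.6},
    {"slide":[0,0,-0.1],"roll":0,"fingers":-0.6},
    {"slide":[0,0,-0.1],"roll":0,"fingers":-0.6},
    {"slide":[0,0,0],"roll":0,"fingers":-0.6},
    {"slide":[0,0,0],"roll":0,"fingers":-0.6},
  ],
)

```text
t: 31.92
tool_pos: [0.6223, -0.0842, 0.0151]
orientation: [1.099, 1.275, -1.098]
force: [-0.5, 0.0, -1.3]
opening: 0.0396
```

```bash
python3 v.py e13
```

```text
31.925 [ 0.6223 -0.0842  0.0151] 8.54 0.039602374948109725 [-0.5  0.  -1.3]
```

View pics/e13.png

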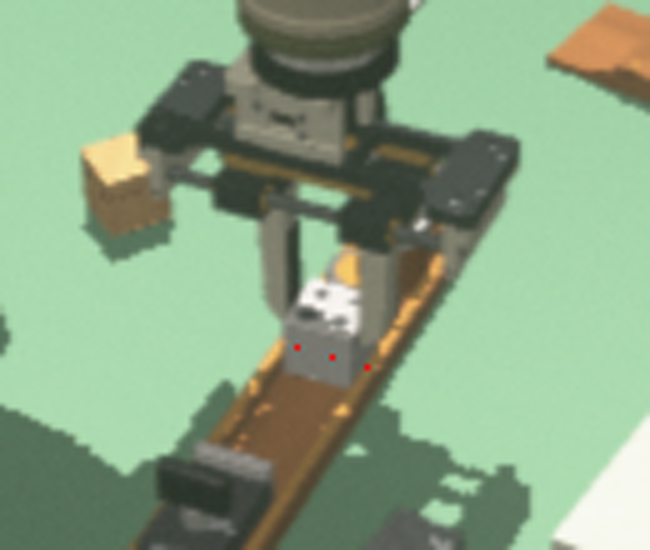

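Emit:
play_rows(
  plan=[
    {"slide":[-0.03,0,-0.1],"roll":0,"fingers":-0.6},
    {"slide":[0,0,-0.07],"roll":0,"fingers":-0.6},
    {"slide":[0,0,0],"roll":0,"fingers":-0.6},
    {"slide":[0,0,0],"roll":0,"fingers":0.12},
    {"slide":[0,0,0],"roll":0,"fingers":0.12},
    {"slide":[0,0,0.5],"roll":0,"fingers":0.12},
    {"slide":[0,0,0.9],"roll":0,"fingers":0.12},
    {"slide":[0,0,0.9],"roll":0,"fingers":0.2},
    {"slide":[-0.61,0.204,0.2],"roll":-0.485,"fingers":0.33},
    {"slide":[-0.61,0.204,0],"roll":-0.485,"fingers":0.33},
    {"slide":[-0.61,0.204,0],"roll":-0.485,"fingers":0.33},
    {"slide":[-0.61,0.204,0],"roll":-0.485,"fingers":0.33},
    {"slide":[-0.61,0.204,0],"roll":-0.485,"fingers":0.33},
    {"slide":[-0.61,0.204,0],"roll":-0.485,"fingers":0.33},
    {"slide":[-0.61,0.204,0],"roll":-0.485,"fingers":0.33},
    {"slide":[-0.61,0.204,0],"roll":-0.485,"fingers":0.33},
    {"slide":[-0.61,0.204,0],"roll":-0.485,"fingers":0.33},
    {"slide":[-0.61,0.204,0],"roll":-0.485,"fingers":0.33},
    {"slide":[0,0,0],"roll":0,"fingers":0.33},
    {"slide":[0,0,0],"roll":0,"fingers":0.33},
  ],
)

```text
t: 34.48
tool_pos: [0.4391, -0.0232, 0.0855]
orientation: [1.587, 0.911, -1.584]
force: [0.2, -0.4, -0.1]
opening: 0.062
```

```bash
python3 st.py; python3 f2.py c7 woodbox tin blade
```

```text
34.475 [ 0.4391 -0.0232  0.0855] -30.18 0.06200200236070497 [ 0.166  -0.3584 -0.0514] [-0.07    0.0697 -0.0224] [-0.1695 -0.2368  2.0495 -0.0001  1.327   0.3573]
woodbox (array([0.3816, 0.0126, 1.3585]), np.float64(4.643150822548203)) (array([ 0.4384, -0.0227,  1.0244]), np.float64(4.031620019273706))
tin (array([0.4537, 0.0716]), np.float64(266.9432830983809)) (array([0.4533, 0.0801]), np.float64(2.932460555075298))
blade (array([0.427 , 0.2553, 0.1629]), np.float64(3.3837190803051262)) (array([0.4261, 0.2556, 0.1676]), np.float64(4.9322066458613705))
```

View pics/c7_s.png

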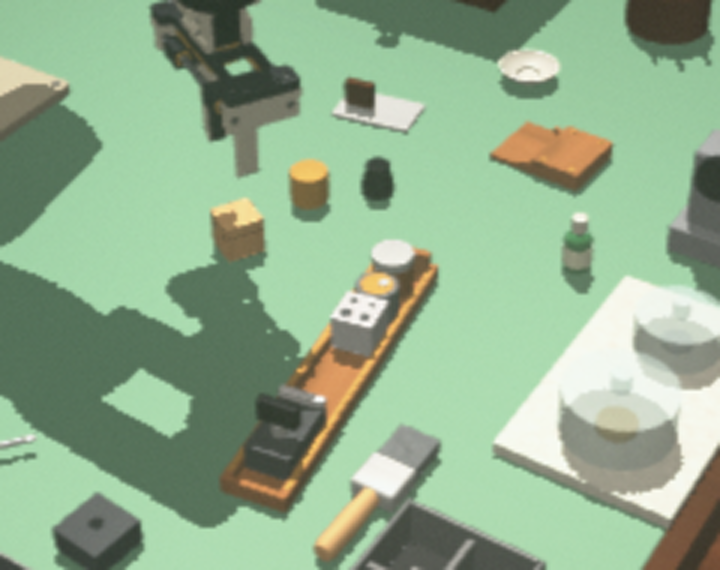

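View pics/c7_t.png

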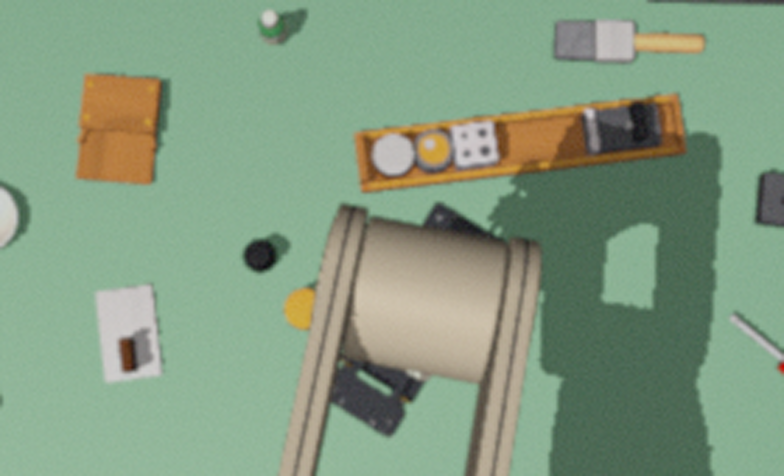

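```bash
cat > rk.py <<'E'
from h import *
np.set_printoptions(precision=4,suppress=True)
look()
im=CUR["top"]; cv2.imwrite("pics/rk.png",cv2.resize(im[145:200,310:440,::-1],None,fx=6,fy=6,interpolation=cv2.INTER_CUBIC))
im=CUR["scene"]; cv2.imwrite("pics/rks.png",cv2.resize(im[200:300,265:355,::-1],None,fx=6,fy=6,interpolation=cv2.INTER_CUBIC))
E
python3 rk.py
```

```text
(no output)
```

View pics/rk.png

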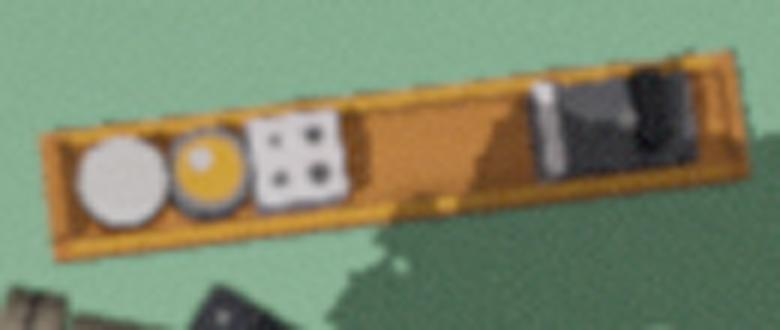

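View pics/rks.png

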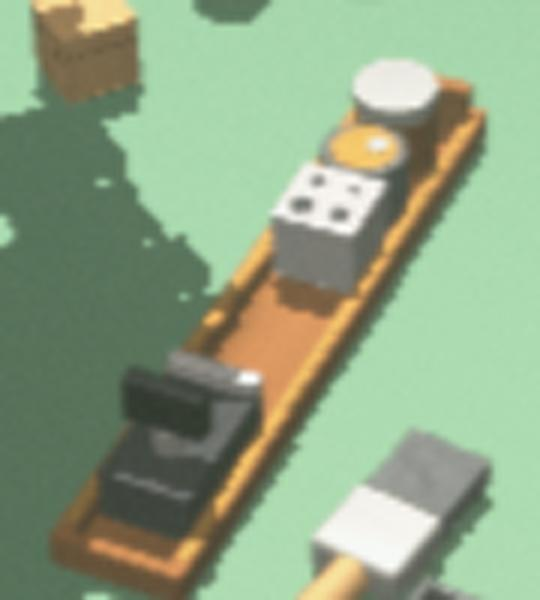

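Run:
```python
from h import *
T=lambda u,v:(310+(u+.5)/6-.5,145+(v+.5)/6-.5)
th=.148; R=np.array([[np.cos(th),-np.sin(th)],[np.sin(th),np.cos(th)]]); o=np.array([.6277,-.1292])
loc=lambda X:R.T@(X[:2]-o)
for n,p,z in [("jar c",(122,181),.048),("holder c",(209,171),.04),("die c",(297,161),.042),("die edge",(346,153),.042),("plate",(531,133),.04)]: print(n,loc(atz("top",T(*p),z)),atz("top",T(*p),z))
```

```text
jar c [-0.00280487  0.1288628 ] [ 0.60592364 -0.00215954  0.048     ]
holder c [-0.00165431  0.08850348] [ 0.61301303 -0.04190799  0.04      ]
die c [-0.00227079  0.04812281] [ 0.61835783 -0.08193813  0.042     ]
die edge [-0.00130384  0.02541105] [ 0.6226633  -0.10425901  0.042     ]
plate [-0.00201029 -0.06010417] [ 0.63457466 -0.18894355  0.04      ]
```

Emit:
play_rows(
  plan=[
    {"slide":[-0.01,0.01,-0.8],"roll":0,"fingers":0.33},
    {"slide":[0,0,-0.8],"roll":0,"fingers":0.33},
    {"slide":[0,0,-0.7],"roll":0,"fingers":0.33},
    {"slide":[0,0,-0.4],"roll":0,"fingers":0.33},
    {"slide":[0,0,-0.03],"roll":0,"fingers":0.1},
    {"slide":[0,0,0],"roll":0,"fingers":-0.6},
    {"slide":[0,0,0],"roll":0,"fingers":-0.6},
    {"slide":[0,0,0],"roll":0,"fingers":-0.6},
    {"slide":[0,0,0],"roll":0,"fingers":-0.6},
    {"slide":[0,0,0],"roll":0,"fingers":-0.6},
  ],
)

```text
t: 35.92
tool_pos: [0.4387, -0.0228, 0.0036]
orientation: [1.588, 0.91, -1.585]
force: [0.0, 0.4, 6.4]
opening: 0.0398
```

```bash
python3 v.py e14
```

```text
35.925 [ 0.4387 -0.0228  0.0036] -30.26 0.03980186155100848 [0.  0.4 6.4]
```

View pics/e14.png

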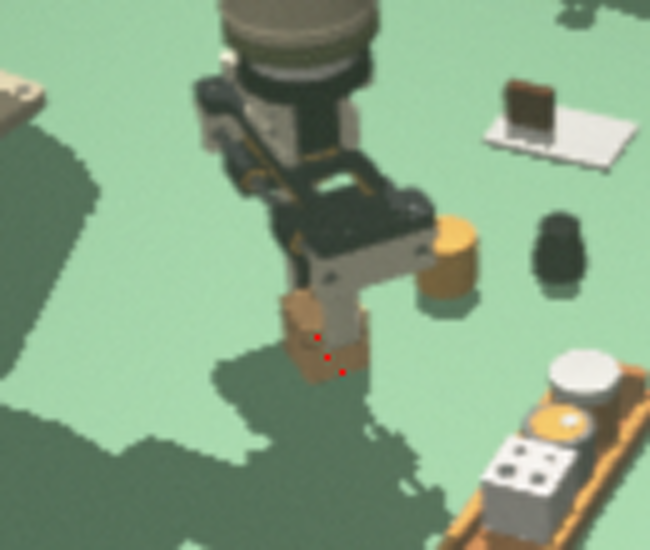

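Emit:
play_rows(
  plan=[
    {"slide":[0,0,0.5],"roll":0,"fingers":-0.6},
    {"slide":[0,0,0.9],"roll":0,"fingers":-0.6},
    {"slide":[0,0,0.9],"roll":0,"fingers":-0.6},
    {"slide":[0.62,-0.347,0.3],"roll":0.485,"fingers":-0.6},
    {"slide":[0.62,-0.347,0],"roll":0.485,"fingers":-0.6},
    {"slide":[0.62,-0.347,0],"roll":0.485,"fingers":-0.6},
    {"slide":[0.62,-0.347,0],"roll":0.485,"fingers":-0.6},
    {"slide":[0.62,-0.347,0],"roll":0.485,"fingers":-0.6},
    {"slide":[0.62,-0.347,0],"roll":0.485,"fingers":-0.6},
    {"slide":[0.62,-0.347,0],"roll":0.485,"fingers":-0.6},
    {"slide":[0.62,-0.347,0],"roll":0.485,"fingers":-0.6},
    {"slide":[0.62,-0.347,0],"roll":0.485,"fingers":-0.6},
    {"slide":[0.62,-0.347,0],"roll":0.485,"fingers":-0.6},
    {"slide":[0,0,-0.5],"roll":0,"fingers":-0.6},
    {"slide":[0,0,0],"roll":0,"fingers":-0.6},
    {"slide":[0,0,0],"roll":0,"fingers":-0.6},
  ],
)

```text
t: 37.98
tool_pos: [0.6227, -0.1261, 0.0652]
orientation: [1.099, 1.277, -1.1]
force: [0.5, 0.0, -0.0]
opening: 0.0399
```

```bash
python3 v.py e15; python3 rk.py
```

```text
37.975 [ 0.6227 -0.1261  0.0652] 8.51 0.039898405281370085 [ 0.5  0.  -0. ]
```

View pics/e15.png

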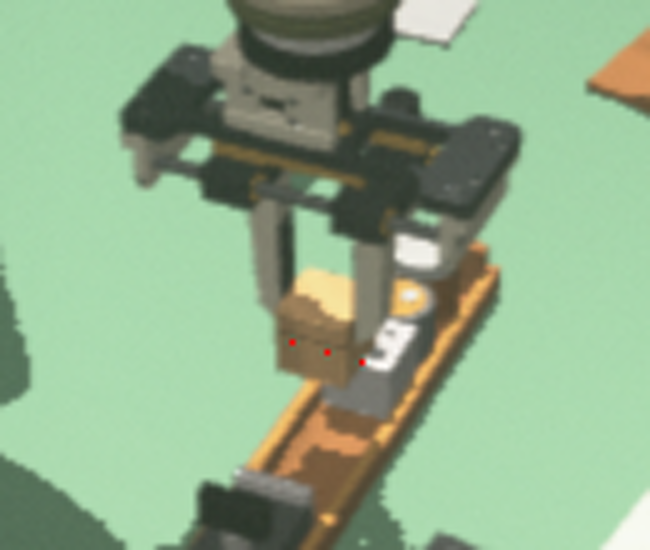

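Emit:
play_rows(
  plan=[
    {"slide":[0.09,-0.03,-0.3],"roll":0,"fingers":-0.6},
    {"slide":[0,0,-0.6],"roll":0,"fingers":-0.6},
    {"slide":[0,0,-0.4],"roll":0,"fingers":-0.6},
    {"slide":[0,0,-0.2],"roll":0,"fingers":-0.6},
    {"slide":[0,0,-0.1],"roll":0,"fingers":-0.6},
    {"slide":[0,0,-0.1],"roll":0,"fingers":-0.6},
    {"slide":[0,0,0],"roll":0,"fingers":-0.6},
    {"slide":[0,0,0],"roll":0,"fingers":-0.6},
  ],
)

```text
t: 39.12
tool_pos: [0.6267, -0.1277, 0.015]
orientation: [1.099, 1.276, -1.098]
force: [-0.4, -0.6, -0.8]
opening: 0.0402
```

```bash
python3 v.py e16
```

```text
39.125 [ 0.6267 -0.1277  0.015 ] 8.54 0.04023847226071091 [-0.4 -0.6 -0.8]
```

View pics/e16.png

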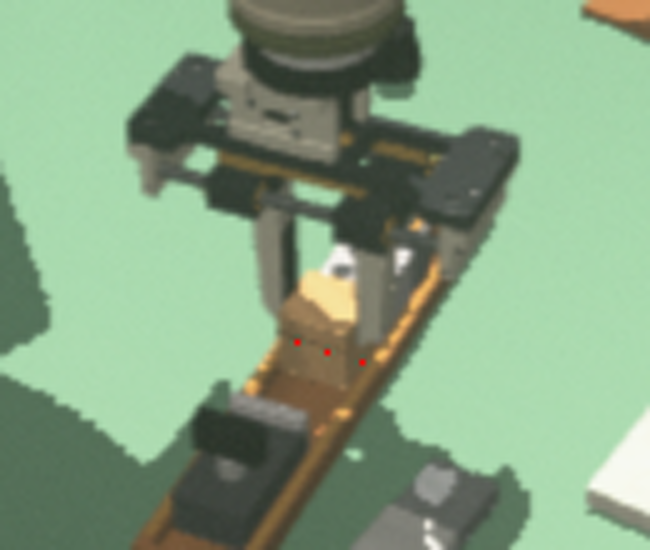

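Emit:
play_rows(
  plan=[
    {"slide":[0,0,-0.1],"roll":0,"fingers":-0.6},
    {"slide":[0,0,-0.05],"roll":0,"fingers":-0.6},
    {"slide":[-0.015,0.1,0],"roll":0,"fingers":-0.6},
    {"slide":[-0.015,0.1,0],"roll":0,"fingers":-0.6},
    {"slide":[0,0,0],"roll":0,"fingers":-0.6},
  ],
)

```text
t: 39.8
tool_pos: [0.6256, -0.1214, 0.0102]
orientation: [1.098, 1.276, -1.098]
force: [-0.2, 0.1, -0.3]
opening: 0.0394
```

```bash
python3 st.py
```

```text
39.8 [ 0.6256 -0.1214  0.0102] 8.56 0.03944484035720048 [-0.1869  0.101  -0.2827] [-0.0476  0.0112  0.0428] [-0.2721  0.3838  1.5441  0.      1.2138 -0.4215]
```

Emit:
play_rows(
  plan=[
    {"slide":[-0.007,0.05,0],"roll":0,"fingers":-0.6},
    {"slide":[-0.007,0.05,0],"roll":0,"fingers":-0.6},
    {"slide":[0,0,0],"roll":0,"fingers":-0.6},
  ],
)

```text
t: 40.17
tool_pos: [0.6252, -0.1186, 0.0102]
orientation: [1.099, 1.276, -1.099]
force: [0.7, -2.1, -0.2]
opening: 0.0397
```

```bash
python3 st.py
```

```text
40.175 [ 0.6252 -0.1186  0.0102] 8.54 0.03974419323311109 [ 0.6762 -2.1207 -0.2214] [-0.2974 -0.034  -0.0576] [-0.268   0.3815  1.5469  0.      1.213  -0.4171]
```

Emit:
play_rows(
  plan=[
    {"slide":[-0.007,0.05,0],"roll":0,"fingers":-0.6},
    {"slide":[-0.007,0.04,0],"roll":0,"fingers":-0.6},
    {"slide":[0,0,0],"roll":0,"fingers":-0.6},
  ],
)

```text
t: 40.55
tool_pos: [0.6248, -0.1158, 0.0102]
orientation: [1.099, 1.276, -1.099]
force: [0.2, -2.0, -0.9]
opening: 0.0397
```

```bash
python3 st.py
```

```text
40.55 [ 0.6248 -0.1158  0.0102] 8.55 0.03972824686997459 [ 0.1682 -2.0453 -0.9455] [-0.3025 -0.0082 -0.0063] [-0.264   0.3793  1.5497  0.0001  1.2125 -0.4132]
```

Emit:
play_rows(
  plan=[
    {"slide":[0,0,0],"roll":0,"fingers":0.12},
    {"slide":[0,0,0],"roll":0,"fingers":0.12},
    {"slide":[0,0,0.5],"roll":0,"fingers":0.12},
    {"slide":[0,0,0.9],"roll":0,"fingers":0.12},
    {"slide":[0,0,0.9],"roll":0,"fingers":0.2},
    {"slide":[-0.57,0.653,0.2],"roll":0,"fingers":0.33},
    {"slide":[-0.57,0.653,0],"roll":0,"fingers":0.33},
    {"slide":[-0.57,0.653,0],"roll":0,"fingers":0.33},
    {"slide":[-0.57,0.653,0],"roll":0,"fingers":0.33},
    {"slide":[-0.57,0.653,0],"roll":0,"fingers":0.33},
    {"slide":[-0.57,0.653,0],"roll":0,"fingers":0.33},
    {"slide":[-0.57,0.653,0],"roll":0,"fingers":0.33},
    {"slide":[-0.57,0.653,0],"roll":0,"fingers":0.33},
    {"slide":[-0.57,0.653,0],"roll":0,"fingers":0.33},
    {"slide":[-0.57,0.653,0],"roll":0,"fingers":0.33},
    {"slide":[0,0,0],"roll":0,"fingers":0.33},
    {"slide":[0,0,0],"roll":0,"fingers":0.33},
  ],
)

```text
t: 42.68
tool_pos: [0.4546, 0.0797, 0.0861]
orientation: [1.099, 1.275, -1.097]
force: [-0.9, -0.0, 0.2]
opening: 0.0621
```

```bash
python3 st.py; python3 f2.py c8 tin blade; python3 rk.py
```

```text
42.675 [0.4546 0.0797 0.0861] 8.57 0.062139944704085195 [-0.9024 -0.0214  0.1504] [-0.0193  0.0704  0.0327] [ 0.0626 -0.1712  1.9922 -0.0003  1.3189 -0.0868]
tin (array([0.501, 0.012]), np.float64(11.527213458704193)) (array([0.4533, 0.0802]), np.float64(2.839937408132471))
blade (array([0.4291, 0.236 , 0.0968]), np.float64(411.9401736158895)) (array([0.423 , 0.2546, 0.1911]), np.float64(93.03003382454632))
```

View pics/c8_s.png

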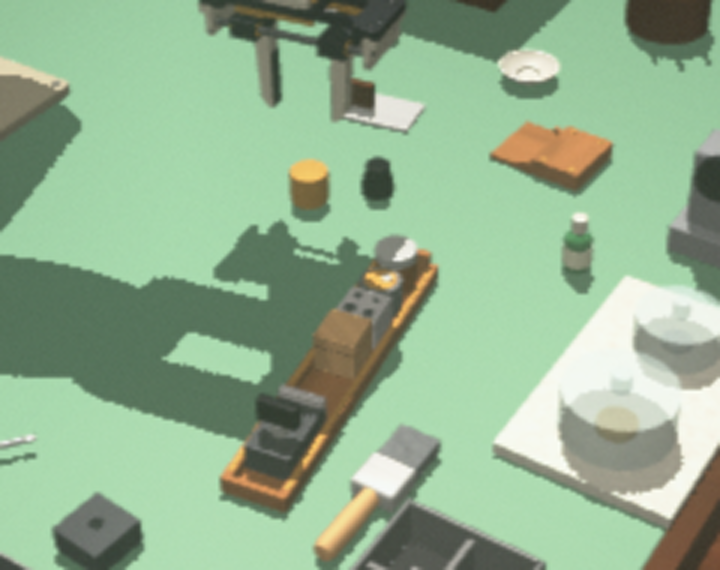

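View pics/rk.png

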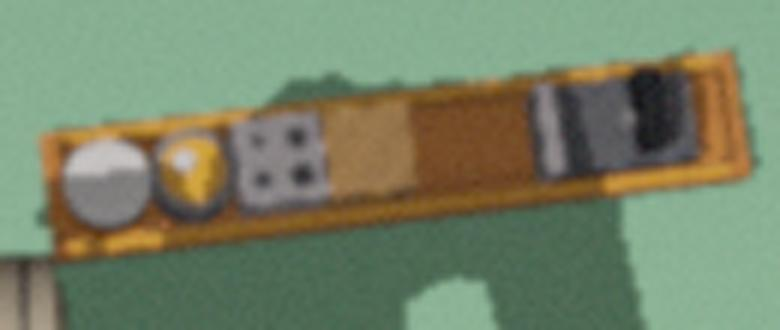

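Emit:
play_rows(
  plan=[
    {"slide":[-0.02,0.01,-0.8],"roll":0,"fingers":0.33},
    {"slide":[0,0,-0.8],"roll":0,"fingers":0.33},
    {"slide":[0,0,-0.7],"roll":0,"fingers":0.33},
    {"slide":[0,0,-0.4],"roll":0,"fingers":0.33},
    {"slide":[0,0,-0.05],"roll":0,"fingers":0.1},
    {"slide":[0,0,0],"roll":0,"fingers":-0.6},
    {"slide":[0,0,0],"roll":0,"fingers":-0.6},
    {"slide":[0,0,0],"roll":0,"fingers":-0.6},
    {"slide":[0,0,0],"roll":0,"fingers":-0.6},
    {"slide":[0,0,0],"roll":0,"fingers":-0.6},
  ],
)

```text
t: 44.12
tool_pos: [0.4541, 0.0803, 0.0035]
orientation: [1.099, 1.275, -1.097]
force: [-0.0, -0.1, 6.2]
opening: 0.0396
```

```bash
python3 v.py e17
```

```text
44.125 [0.4541 0.0803 0.0035] 8.54 0.0396258973179429 [-0.  -0.1  6.2]
```

View pics/e17.png

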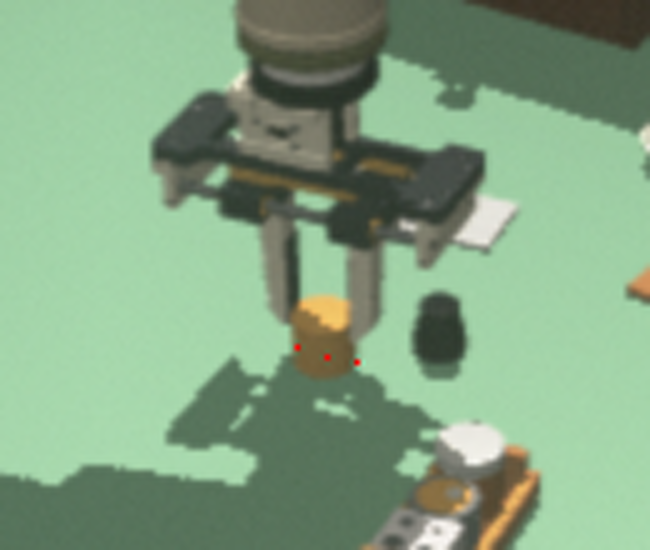

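Emit:
play_rows(
  plan=[
    {"slide":[0,0,0.5],"roll":0,"fingers":-0.6},
    {"slide":[0,0,0.9],"roll":0,"fingers":-0.6},
    {"slide":[0,0,0.9],"roll":0,"fingers":-0.6},
    {"slide":[0.58,-0.8,0.5],"roll":0,"fingers":-0.6},
    {"slide":[0.58,-0.8,0],"roll":0,"fingers":-0.6},
    {"slide":[0.58,-0.8,0],"roll":0,"fingers":-0.6},
    {"slide":[0.58,-0.8,0],"roll":0,"fingers":-0.6},
    {"slide":[0.58,-0.8,0],"roll":0,"fingers":-0.6},
    {"slide":[0.58,-0.8,0],"roll":0,"fingers":-0.6},
    {"slide":[0.58,-0.8,0],"roll":0,"fingers":-0.6},
    {"slide":[0.58,-0.8,0],"roll":0,"fingers":-0.6},
    {"slide":[0.58,-0.8,0],"roll":0,"fingers":-0.6},
    {"slide":[0.58,-0.8,0],"roll":0,"fingers":-0.6},
    {"slide":[0,0,-0.6],"roll":0,"fingers":-0.6},
    {"slide":[0,0,0],"roll":0,"fingers":-0.6},
    {"slide":[0,0,0],"roll":0,"fingers":-0.6},
  ],
)

```text
t: 46.18
tool_pos: [0.6262, -0.1587, 0.0682]
orientation: [1.098, 1.278, -1.099]
force: [-0.6, 0.0, 0.2]
opening: 0.0395
```

```bash
python3 v.py e18; python3 rk.py
```

```text
46.175 [ 0.6262 -0.1587  0.0682] 8.58 0.03952259095274224 [-0.6  0.   0.2]
```

View pics/e18.png

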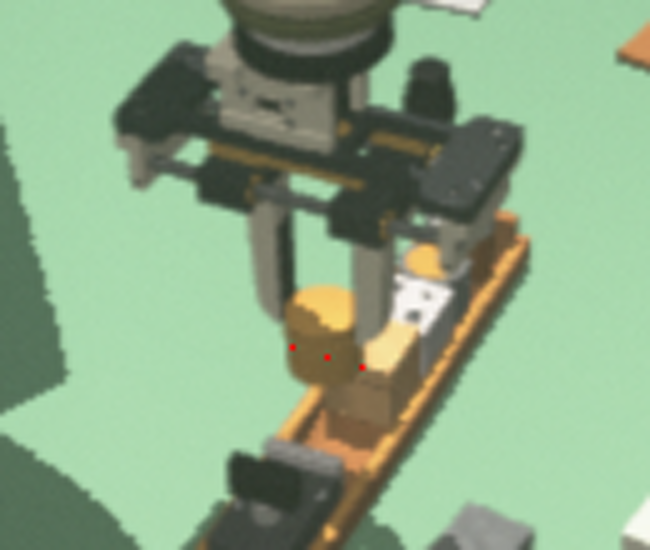

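Emit:
play_rows(
  plan=[
    {"slide":[0.11,-0.03,-0.3],"roll":0,"fingers":-0.6},
    {"slide":[0,0,-0.6],"roll":0,"fingers":-0.6},
    {"slide":[0,0,-0.5],"roll":0,"fingers":-0.6},
    {"slide":[0,0,-0.2],"roll":0,"fingers":-0.6},
    {"slide":[0,0,-0.1],"roll":0,"fingers":-0.6},
    {"slide":[0,0,-0.1],"roll":0,"fingers":-0.6},
    {"slide":[0,0,0],"roll":0,"fingers":-0.6},
    {"slide":[0,0,0],"roll":0,"fingers":-0.6},
  ],
)

```text
t: 47.32
tool_pos: [0.6312, -0.1613, 0.0162]
orientation: [1.099, 1.274, -1.098]
force: [-3.3, 0.0, 9.8]
opening: 0.0396
```

```bash
python3 v.py e19
```

```text
47.325 [ 0.6312 -0.1613  0.0162] 8.54 0.03955265335864155 [-3.3  0.   9.8]
```

View pics/e19.png

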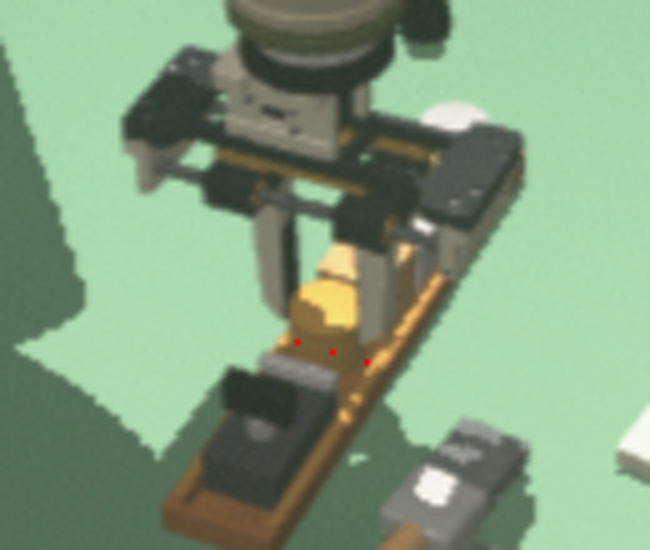

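Emit:
play_rows(
  plan=[
    {"slide":[0,0,0.15],"roll":0,"fingers":-0.6},
    {"slide":[-0.06,0.01,0],"roll":0,"fingers":-0.6},
    {"slide":[0,0,-0.1],"roll":0,"fingers":-0.6},
    {"slide":[0,0,-0.1],"roll":0,"fingers":-0.6},
    {"slide":[0,0,0],"roll":0,"fingers":-0.6},
  ],
)

```text
t: 48.0
tool_pos: [0.63, -0.1608, 0.015]
orientation: [1.099, 1.273, -1.097]
force: [-0.5, 1.1, 10.5]
opening: 0.0402
```

```bash
python3 v.py e20
```

```text
48.0 [ 0.63   -0.1608  0.015 ] 8.55 0.040246457174708955 [-0.5  1.1 10.5]
```

View pics/e20.png

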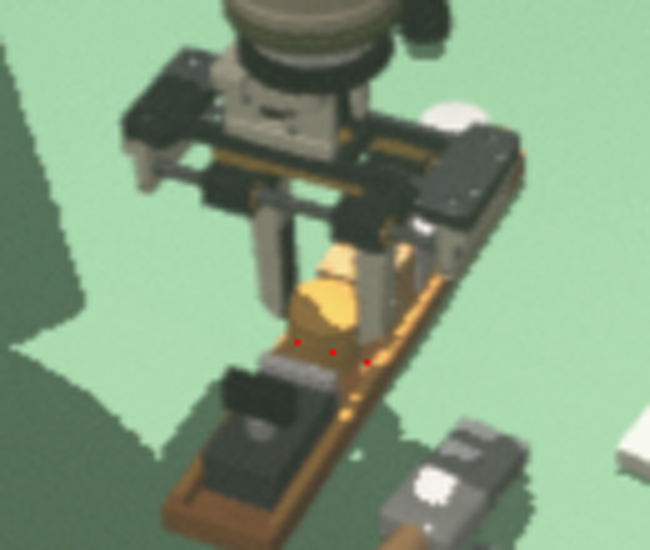

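Emit:
play_rows(
  plan=[
    {"slide":[0,0,0.4],"roll":0,"fingers":-0.6},
    {"slide":[0,0,0.5],"roll":0,"fingers":-0.6},
    {"slide":[0,0,0],"roll":0,"fingers":-0.6},
  ],
)

```text
t: 48.42
tool_pos: [0.63, -0.1608, 0.0423]
orientation: [1.099, 1.273, -1.097]
force: [-0.1, -0.9, -0.4]
opening: 0.0398
```

```bash
python3 v.py e21
python3 - <<'E'
from h import *
im=robot.read_camera("top"); cv2.imwrite("pics/rk2.png",cv2.resize(im[140:220,310:440,::-1],None,fx=6,fy=6,interpolation=cv2.INTER_CUBIC))
E
```

```text
48.425 [ 0.63   -0.1608  0.0423] 8.55 0.039768262037416284 [-0.1 -0.9 -0.4]
```

View pics/e21.png

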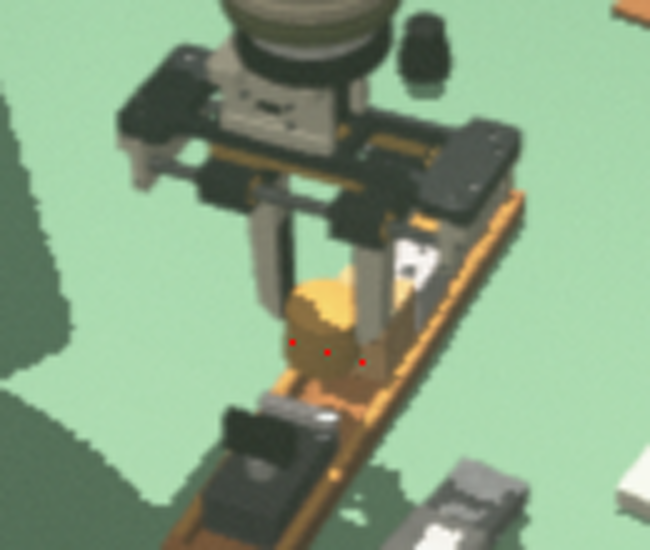

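View pics/rk2.png

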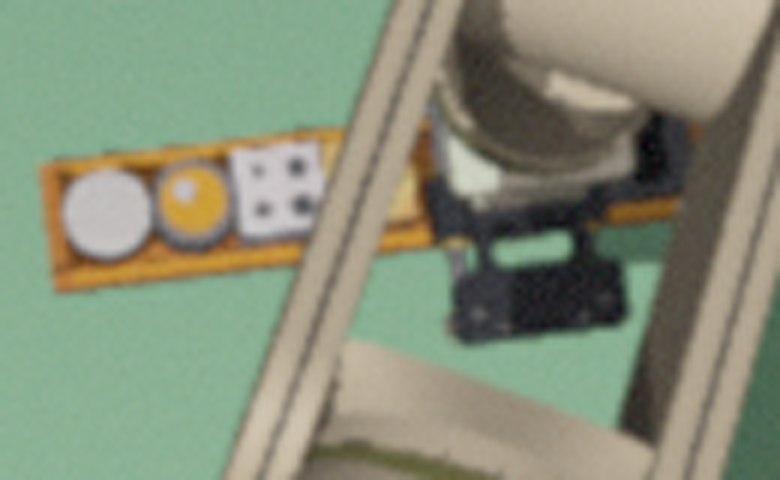

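Emit:
play_rows(
  plan=[
    {"slide":[-0.02,0,-0.4],"roll":0,"fingers":-0.6},
    {"slide":[0,0,-0.3],"roll":0,"fingers":-0.6},
    {"slide":[0,0,0],"roll":0,"fingers":-0.6},
  ],
)

```text
t: 48.9
tool_pos: [0.6265, -0.1598, 0.0169]
orientation: [1.098, 1.279, -1.1]
force: [-0.4, -0.5, -0.7]
opening: 0.0398
```

```bash
python3 v.py e22;python3 st.py
```

```text
48.9 [ 0.6265 -0.1598  0.0169] 8.54 0.03983576440068079 [-0.4 -0.5 -0.7]
48.95 [ 0.6271 -0.16    0.0178] 8.54 0.03989662132734041 [ 0.3036 -0.3134 -0.4921] [-0.0595  0.0472  0.0181] [-0.329   0.4012  1.5065 -0.      1.2362 -0.4781]
```

View pics/e22.png

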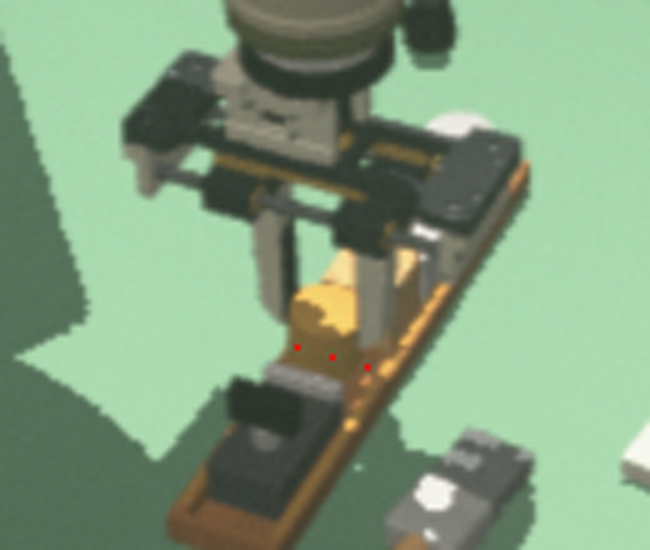

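Emit:
play_rows(
  plan=[
    {"slide":[0,0,0],"roll":0,"fingers":-0.6},
    {"slide":[0,0,0],"roll":0,"fingers":-0.6},
    {"slide":[0,0,0],"roll":0,"fingers":-0.6},
    {"slide":[0,0,0],"roll":0,"fingers":-0.6},
  ],
)

```text
t: 49.45
tool_pos: [0.6281, -0.1604, 0.0193]
orientation: [1.099, 1.276, -1.099]
force: [-0.1, -0.3, -1.3]
opening: 0.0402
```

```bash
python3 st.py
```

```text
49.45 [ 0.6281 -0.1604  0.0193] 8.54 0.04016361408789789 [-0.0904 -0.3413 -1.2974] [-0.1368  0.0599 -0.0081] [-0.3291  0.3996  1.5055 -0.      1.2362 -0.4781]
```

Emit:
play_rows(
  plan=[
    {"slide":[0.01,0,-0.12],"roll":0,"fingers":-0.6},
    {"slide":[0,0,0],"roll":0,"fingers":-0.6},
    {"slide":[0,0,0],"roll":0,"fingers":-0.6},
    {"slide":[0,0,0],"roll":0,"fingers":-0.6},
    {"slide":[0,0,0],"roll":0,"fingers":-0.6},
  ],
)

```text
t: 50.08
tool_pos: [0.6284, -0.1603, 0.0156]
orientation: [1.099, 1.276, -1.099]
force: [0.7, -0.5, -0.3]
opening: 0.0399
```

```bash
python3 v.py e23
```

```text
50.075 [ 0.6284 -0.1603  0.0156] 8.54 0.039945720501861424 [ 0.7 -0.5 -0.3]
```

View pics/e23.png

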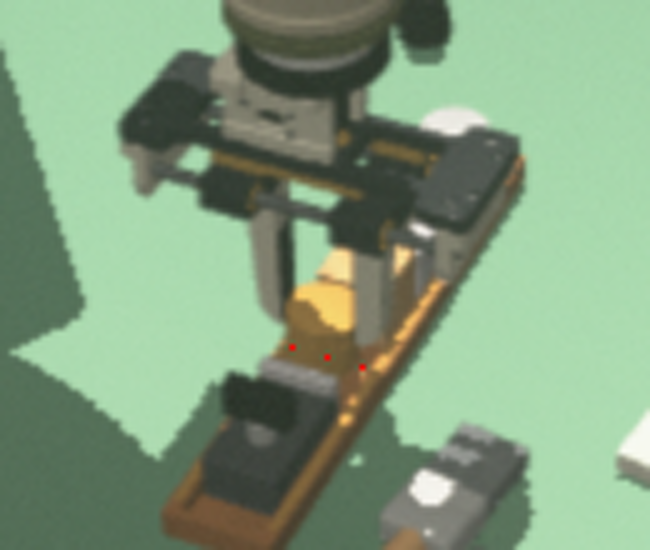

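Emit:
play_rows(
  plan=[
    {"slide":[0,0,-0.1],"roll":0,"fingers":-0.6},
    {"slide":[0,0,0],"roll":0,"fingers":-0.6},
    {"slide":[0,0,0],"roll":0,"fingers":-0.6},
    {"slide":[0,0,0],"roll":0,"fingers":-0.6},
  ],
)

```text
t: 50.62
tool_pos: [0.6291, -0.1607, 0.0143]
orientation: [1.099, 1.274, -1.098]
force: [-1.7, 1.1, 9.8]
opening: 0.0401
```

```bash
python3 st.py
```

```text
50.625 [ 0.6291 -0.1607  0.0143] 8.55 0.04006164289460828 [-1.6971  1.1118  9.7932] [0.0284 0.7312 0.0151] [-0.3289  0.4067  1.5063 -0.0003  1.2269 -0.478 ]
```

Emit:
play_rows(
  plan=[
    {"slide":[0,0,-0.08],"roll":0,"fingers":-0.6},
    {"slide":[0,0,0],"roll":0,"fingers":-0.6},
    {"slide":[0,0,0],"roll":0,"fingers":-0.6},
    {"slide":[0,0,0],"roll":0,"fingers":-0.6},
  ],
)

```text
t: 51.12
tool_pos: [0.63, -0.161, 0.0129]
orientation: [1.099, 1.272, -1.097]
force: [-2.7, 0.5, 12.6]
opening: 0.0409
```

```bash
python3 v.py e24
```

```text
51.125 [ 0.63   -0.161   0.0129] 8.55 0.0408671228490872 [-2.7  0.5 12.6]
```

View pics/e24.png

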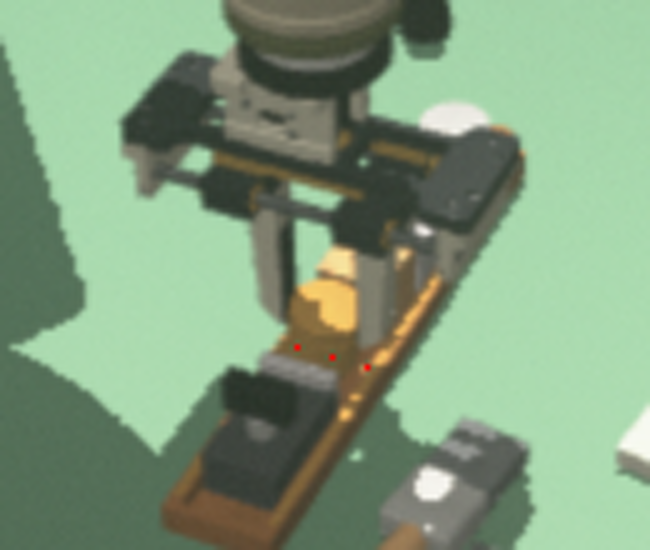

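Run:
```python
from h import *
s=robot.read_state();print(s["tool_pos"],s["force"],s["wrist_torque"])
im=robot.read_camera("scene"); cv2.imwrite("pics/z1.png",cv2.resize(im[225:275,285:345,::-1],None,fx=12,fy=12,interpolation=cv2.INTER_CUBIC))
im=robot.read_camera("top"); cv2.imwrite("pics/z2.png",cv2.resize(im[150:200,310:440,::-1],None,fx=6,fy=6,interpolation=cv2.INTER_CUBIC))
```

```text
[ 0.63000485 -0.16106277  0.01286325] [-1.93450876  0.38631707 13.01456345] [-0.00834706  0.72951834  0.01968371]
```

View pics/z1.png

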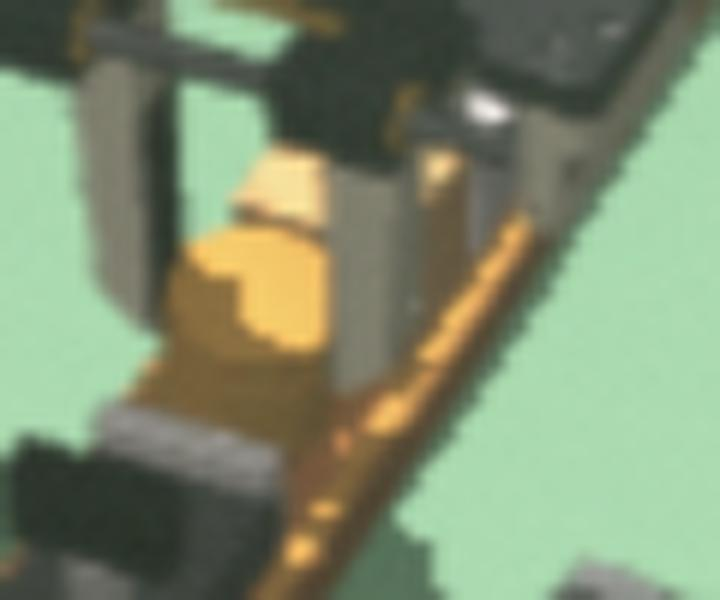

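View pics/z2.png

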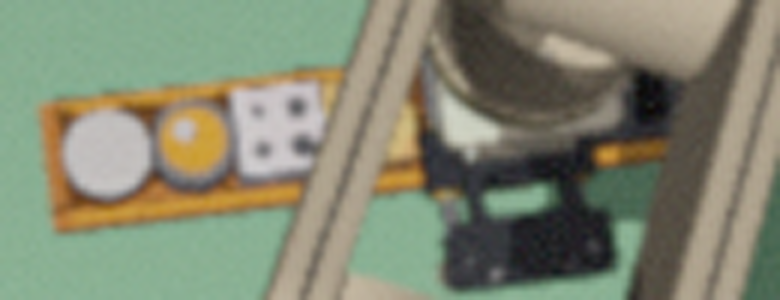

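Emit:
play_rows(
  plan=[
    {"slide":[0,0,0.3],"roll":0,"fingers":-0.6},
    {"slide":[0.07,0,0.1],"roll":0,"fingers":-0.6},
    {"slide":[0,0,0],"roll":0,"fingers":-0.6},
    {"slide":[0,0,0],"roll":0,"fingers":-0.6},
    {"slide":[0,0,0],"roll":0,"fingers":-0.6},
    {"slide":[0,0,0],"roll":0,"fingers":-0.6},
  ],
)

```text
t: 52.02
tool_pos: [0.6302, -0.1603, 0.0218]
orientation: [1.099, 1.276, -1.099]
force: [-0.6, 0.6, -1.0]
opening: 0.0411
```

```bash
python3 st.py
python3 - <<'E'
from h import *
im=robot.read_camera("scene"); cv2.imwrite("pics/z1.png",cv2.resize(im[220:275,285:345,::-1],None,fx=10,fy=10,interpolation=cv2.INTER_CUBIC))
E
```

```text
52.025 [ 0.6302 -0.1603  0.0218] 8.54 0.04111313920771873 [-0.5665  0.631  -0.998 ] [-0.0643  0.0487 -0.001 ] [-0.3279  0.4023  1.4969 -0.      1.2428 -0.4769]
```

View pics/z1.png

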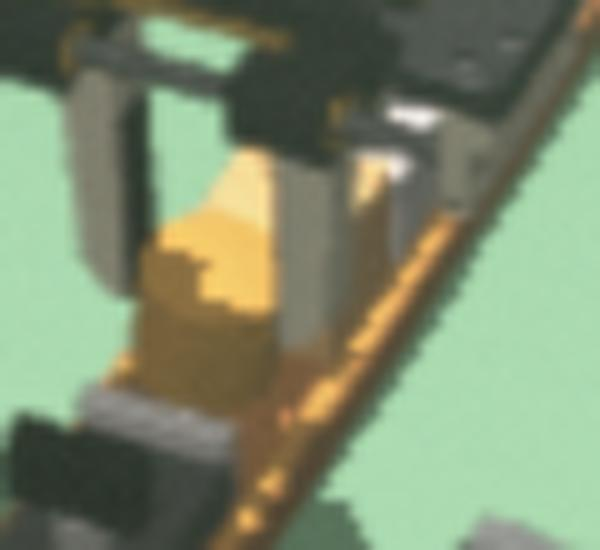

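Emit:
play_rows(
  plan=[
    {"slide":[0,0,0.8],"roll":0,"fingers":-0.6},
    {"slide":[0,0,0.9],"roll":0,"fingers":-0.6},
    {"slide":[-0.8,0,0.5],"roll":0,"fingers":-0.6},
    {"slide":[-0.9,0,0],"roll":0,"fingers":-0.6},
    {"slide":[-0.9,0,0],"roll":0,"fingers":-0.6},
    {"slide":[-0.9,0,0],"roll":0,"fingers":-0.6},
    {"slide":[-0.8,0,-0.5],"roll":0,"fingers":-0.6},
    {"slide":[0,0,-0.9],"roll":0,"fingers":-0.6},
    {"slide":[0,0,-0.8],"roll":0,"fingers":-0.6},
    {"slide":[0,0,-0.2],"roll":0,"fingers":-0.6},
    {"slide":[0,0,0],"roll":0,"fingers":-0.6},
    {"slide":[0,0,0],"roll":0,"fingers":-0.6},
  ],
)

```text
t: 53.58
tool_pos: [0.5024, -0.1607, 0.0174]
orientation: [1.099, 1.274, -1.098]
force: [-0.6, 0.2, -0.0]
opening: 0.0406
```

```bash
python3 v.py e25
```

```text
53.575 [ 0.5024 -0.1607  0.0174] 8.55 0.040583450664024634 [-0.6  0.2 -0. ]
```

View pics/e25.png

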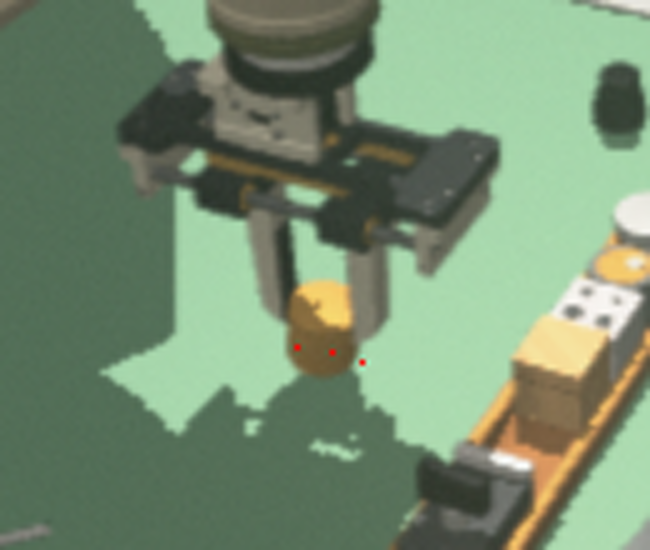

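Emit:
play_rows(
  plan=[
    {"slide":[0,0,-0.2],"roll":0,"fingers":-0.6},
    {"slide":[0,0,-0.2],"roll":0,"fingers":-0.6},
    {"slide":[0,0,0],"roll":0,"fingers":-0.6},
    {"slide":[0,0,0],"roll":0,"fingers":-0.6},
  ],
)

```text
t: 54.12
tool_pos: [0.5013, -0.1603, 0.004]
orientation: [1.099, 1.276, -1.099]
force: [-0.6, 0.3, -0.5]
opening: 0.0408
```

```bash
python3 st.py
```

```text
54.125 [ 0.5013 -0.1603  0.004 ] 8.54 0.04083422522799537 [-0.5505  0.2892 -0.5324] [-0.0978  0.0475  0.0137] [-0.4069  0.1184  1.8717  0.      1.1518 -0.556 ]
```

Emit:
play_rows(
  plan=[
    {"slide":[0,0,-0.08],"roll":0,"fingers":-0.6},
    {"slide":[0,0,-0.06],"roll":0,"fingers":-0.6},
    {"slide":[0,0,0],"roll":0,"fingers":-0.6},
    {"slide":[0,0,0],"roll":0,"fingers":-0.6},
  ],
)

```text
t: 54.62
tool_pos: [0.5013, -0.1608, 0.0008]
orientation: [1.098, 1.276, -1.099]
force: [-4.9, -0.3, 8.9]
opening: 0.0404
```

```bash
python3 st.py
```

```text
54.625 [ 0.5013 -0.1608  0.0008] 8.54 0.04036415117692587 [-4.8693 -0.2688  8.9262] [-0.0614  1.0399  0.0247] [-0.4072  0.1234  1.8729 -0.0009  1.1454 -0.556 ]
```

Emit:
play_rows(
  plan=[
    {"slide":[0,0,0],"roll":0,"fingers":0.1},
    {"slide":[0,0,0],"roll":0,"fingers":0.1},
    {"slide":[0,0,0.08],"roll":0,"fingers":0.1},
    {"slide":[0,0,0],"roll":0,"fingers":0.1},
  ],
)

```text
t: 55.12
tool_pos: [0.5017, -0.1604, 0.0026]
orientation: [1.099, 1.276, -1.098]
force: [0.0, -0.6, -0.3]
opening: 0.0512
```

```bash
python3 v.py e26
```

```text
55.125 [ 0.5017 -0.1604  0.0026] 8.54 0.05124894233208082 [ 0.  -0.6 -0.3]
```

View pics/e26.png

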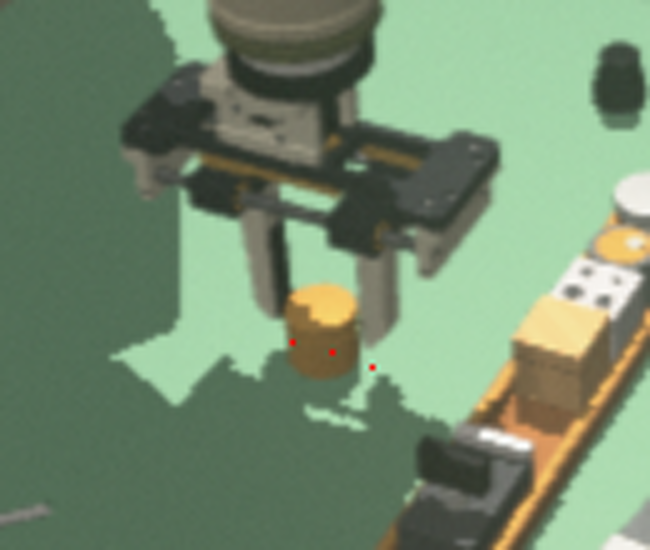

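Emit:
play_rows(
  plan=[
    {"slide":[0,0,0],"roll":0,"fingers":-0.6},
    {"slide":[0,0,0],"roll":0,"fingers":-0.6},
    {"slide":[0,0,0],"roll":0,"fingers":-0.6},
    {"slide":[0,0,0],"roll":0,"fingers":-0.6},
    {"slide":[0,0,0.7],"roll":0,"fingers":-0.6},
    {"slide":[0,0,0.9],"roll":0,"fingers":-0.6},
    {"slide":[0.87,0,0.8],"roll":0,"fingers":-0.6},
    {"slide":[0.87,0,0],"roll":0,"fingers":-0.6},
    {"slide":[0.87,0,0],"roll":0,"fingers":-0.6},
    {"slide":[0.87,0,0],"roll":0,"fingers":-0.6},
    {"slide":[0.87,0,0],"roll":0,"fingers":-0.6},
    {"slide":[0,0,-0.8],"roll":0,"fingers":-0.6},
    {"slide":[0,0,-0.7],"roll":0,"fingers":-0.6},
    {"slide":[0,0,0],"roll":0,"fingers":-0.6},
    {"slide":[0,0,0],"roll":0,"fingers":-0.6},
    {"slide":[0,0,0],"roll":0,"fingers":-0.6},
    {"slide":[0,0,0],"roll":0,"fingers":-0.6},
    {"slide":[0,0,0],"roll":0,"fingers":-0.6},
  ],
)

```text
t: 57.42
tool_pos: [0.6323, -0.1605, 0.0299]
orientation: [1.099, 1.275, -1.098]
force: [-0.1, 0.5, -0.5]
opening: 0.0397
```

```bash
python3 st.py
python3 - <<'E'
from h import *
im=robot.read_camera("scene"); cv2.imwrite("pics/z1.png",cv2.resize(im[220:275,285:345,::-1],None,fx=10,fy=10,interpolation=cv2.INTER_CUBIC))
E
```

```text
57.425 [ 0.6323 -0.1605  0.0299] 8.54 0.03971950001004843 [-0.0793  0.4723 -0.4986] [-0.0287  0.0707  0.0323] [-0.3271  0.3968  1.4881 -0.      1.2559 -0.4762]
```

View pics/z1.png

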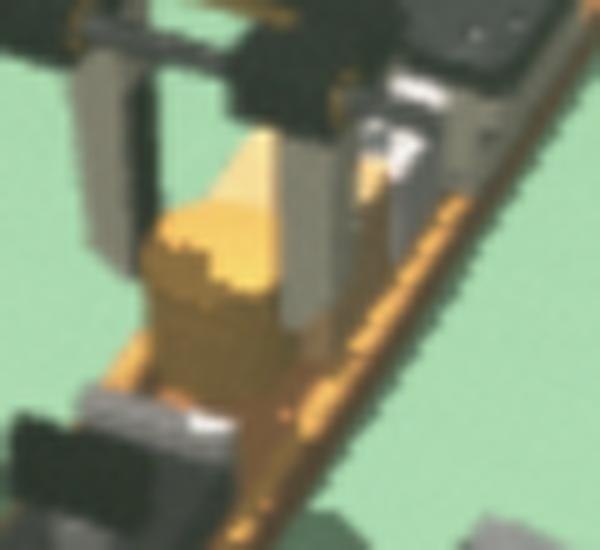

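Emit:
play_rows(
  plan=[
    {"slide":[0,0,-0.12],"roll":0,"fingers":-0.6},
    {"slide":[0,0,-0.12],"roll":0,"fingers":-0.6},
    {"slide":[0,0,-0.1],"roll":0,"fingers":-0.6},
    {"slide":[0,0,0],"roll":0,"fingers":-0.6},
    {"slide":[0,0,-0.06],"roll":0,"fingers":-0.6},
    {"slide":[0,0,-0.06],"roll":0,"fingers":-0.6},
    {"slide":[0,0,-0.05],"roll":0,"fingers":-0.6},
    {"slide":[0,0,0],"roll":0,"fingers":-0.6},
    {"slide":[0,0,0],"roll":0,"fingers":-0.6},
  ],
)

```text
t: 58.6
tool_pos: [0.632, -0.1604, 0.0141]
orientation: [1.099, 1.276, -1.099]
force: [1.2, 0.4, -0.5]
opening: 0.0396
```

```bash
python3 st.py
python3 - <<'E'
from h import *
im=robot.read_camera("scene"); cv2.imwrite("pics/z1.png",cv2.resize(im[220:275,285:345,::-1],None,fx=10,fy=10,interpolation=cv2.INTER_CUBIC))
E
```

```text
58.6 [ 0.632  -0.1604  0.0141] 8.54 0.03960005107154223 [ 1.189   0.4339 -0.5085] [-0.0344  0.0581 -0.0232] [-0.3271  0.415   1.496  -0.      1.2305 -0.4762]
```

View pics/z1.png

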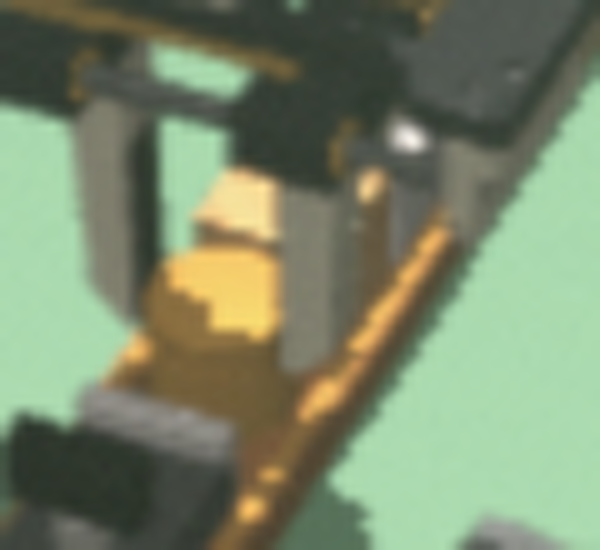

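No contact; it is inside the trough. Lower onto the floor, nudge against the row, and release.

Emit:
play_rows(
  plan=[
    {"slide":[0,0,-0.08],"roll":0,"fingers":-0.6},
    {"slide":[0,0,-0.06],"roll":0,"fingers":-0.6},
    {"slide":[0,0,0],"roll":0,"fingers":-0.6},
    {"slide":[-0.015,0.1,0],"roll":0,"fingers":-0.6},
    {"slide":[-0.01,0.06,0],"roll":0,"fingers":-0.6},
    {"slide":[0,0,0],"roll":0,"fingers":-0.6},
  ],
)

```text
t: 59.4
tool_pos: [0.6312, -0.1553, 0.0099]
orientation: [1.099, 1.276, -1.098]
force: [-0.0, -0.9, -1.0]
opening: 0.0395
```

```bash
python3 st.py
```

```text
59.4 [ 0.6312 -0.1553  0.0099] 8.56 0.0395401044790107 [-0.0474 -0.9066 -0.9658] [-0.0758  0.0417 -0.0091] [-0.3201  0.4152  1.504   0.      1.2222 -0.4695]
```

Emit:
play_rows(
  plan=[
    {"slide":[0,0,0],"roll":0,"fingers":0.12},
    {"slide":[0,0,0],"roll":0,"fingers":0.12},
    {"slide":[0,0,0.5],"roll":0,"fingers":0.12},
    {"slide":[0,0,0.9],"roll":0,"fingers":0.12},
    {"slide":[0,0,0.9],"roll":0,"fingers":0.12},
    {"slide":[0,0,0.8],"roll":0.94,"fingers":-0.1},
    {"slide":[0.04,-0.26,0],"roll":0.94,"fingers":-0.1},
    {"slide":[0.04,-0.26,0],"roll":0.94,"fingers":-0.1},
    {"slide":[0.04,-0.26,0],"roll":0.94,"fingers":-0.1},
    {"slide":[0.04,-0.26,0],"roll":0.94,"fingers":-0.1},
    {"slide":[0.04,-0.26,0],"roll":0.94,"fingers":-0.1},
    {"slide":[0.04,-0.26,0],"roll":0.94,"fingers":-0.1},
    {"slide":[0.04,-0.26,0],"roll":0.94,"fingers":-0.1},
    {"slide":[0.04,-0.26,0],"roll":0.94,"fingers":-0.1},
    {"slide":[0.04,-0.26,0],"roll":0.94,"fingers":-0.1},
    {"slide":[0.04,-0.26,0],"roll":0.94,"fingers":-0.1},
    {"slide":[0.04,-0.26,0],"roll":0.94,"fingers":-0.1},
    {"slide":[0,0,0],"roll":0,"fingers":-0.1},
    {"slide":[0,0,0],"roll":0,"fingers":-0.1},
  ],
)

```text
t: 61.78
tool_pos: [0.6446, -0.2412, 0.1035]
orientation: [-0.118, 1.567, 0.118]
force: [-0.1, -0.5, -0.3]
opening: 0.0419
```

```bash
python3 st.py; python3 f2.py c9 blade; python3 rk.py
```

```text
61.775 [ 0.6446 -0.2412  0.1035] 98.62 0.04192665788566925 [-0.0724 -0.4778 -0.2916] [ 0.0022 -0.0289  0.0209] [-0.4326  0.4202  1.3173  0.0002  1.4036 -2.1538]
blade (array([0.427 , 0.2552, 0.1678]), np.float64(3.58959778626176)) (array([0.4263, 0.2555, 0.1675]), np.float64(87.30039200182506))
```

View pics/rk.png

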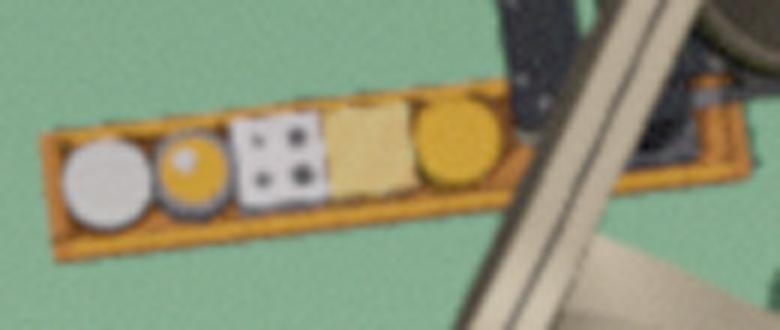

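View pics/rks.png

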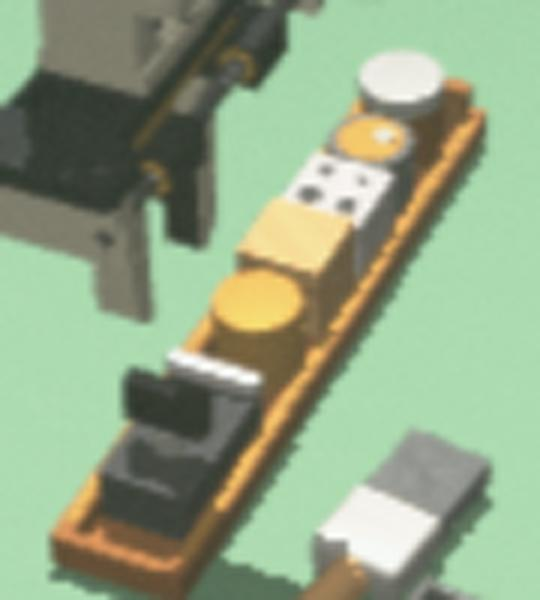

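Emit:
play_rows(
  plan=[
    {"slide":[-0.03,0,-0.7],"roll":0,"fingers":-0.1},
    {"slide":[0,0,-0.8],"roll":0,"fingers":-0.1},
    {"slide":[0,0,-0.6],"roll":0,"fingers":-0.1},
    {"slide":[0,0,-0.3],"roll":0,"fingers":-0.1},
    {"slide":[0,0,0],"roll":0,"fingers":-0.1},
    {"slide":[0,0,0],"roll":0,"fingers":-0.1},
    {"slide":[0,0,0],"roll":0,"fingers":-0.1},
  ],
)

```text
t: 62.85
tool_pos: [0.6443, -0.2417, 0.0321]
orientation: [-0.121, 1.566, 0.12]
force: [-0.4, 0.2, -0.2]
opening: 0.0417
```

```bash
python3 v.py e27
```

```text
62.85 [ 0.6443 -0.2417  0.0321] 98.78 0.04167480345177163 [-0.4  0.2 -0.2]
```

View pics/e27.png

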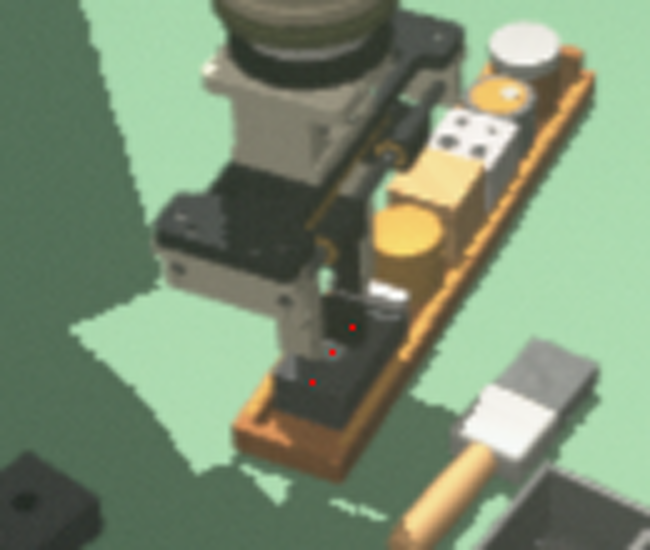

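Emit:
play_rows(
  plan=[
    {"slide":[0,0,0],"roll":0,"fingers":-1},
    {"slide":[0,0,0],"roll":0,"fingers":-1},
    {"slide":[0,0,0],"roll":0,"fingers":-1},
    {"slide":[0,0,0],"roll":0,"fingers":-1},
    {"slide":[-0.02,0.13,0],"roll":0,"fingers":-1},
    {"slide":[-0.02,0.13,0],"roll":0,"fingers":-1},
    {"slide":[-0.02,0.13,0],"roll":0,"fingers":-1},
    {"slide":[0,0,0],"roll":0,"fingers":-1},
  ],
  squeeze=30,
)

```text
t: 63.9
tool_pos: [0.6416, -0.2289, 0.0308]
orientation: [-0.12, 1.568, 0.121]
force: [0.1, 1.1, 0.4]
opening: 0.0119
```

```bash
python3 st.py; python3 rk.py
```

```text
63.9 [ 0.6416 -0.2289  0.0308] 98.81 0.011862465201473469 [0.1401 1.0565 0.4258] [ 0.2132 -0.0019 -0.0364] [-0.4181  0.4691  1.3921  0.0004  1.2809 -2.1428]
```

View pics/rks.png

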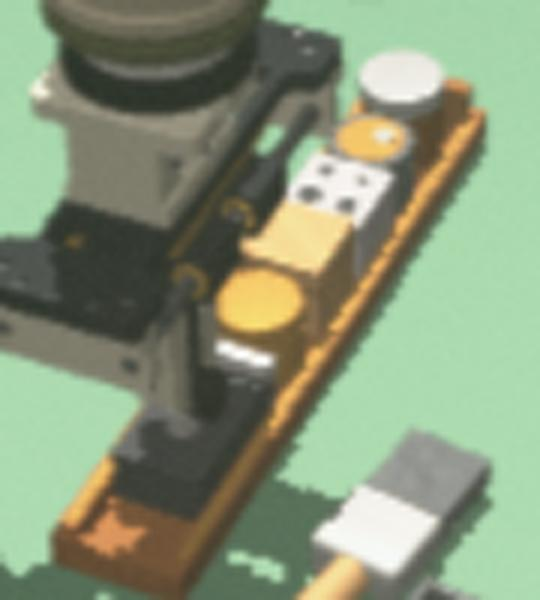

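Emit:
play_rows(
  plan=[
    {"slide":[-0.01,0.08,0],"roll":0,"fingers":-1},
    {"slide":[-0.01,0.08,0],"roll":0,"fingers":-1},
    {"slide":[0,0,0],"roll":0,"fingers":-1},
  ],
)

```text
t: 64.38
tool_pos: [0.641, -0.2246, 0.0309]
orientation: [-0.12, 1.568, 0.121]
force: [-0.8, 0.3, -1.1]
opening: 0.0115
```

```bash
python3 st.py
```

```text
64.375 [ 0.641  -0.2246  0.0309] 98.79 0.01146405337895442 [-0.8264  0.2857 -1.1315] [ 0.0585  0.0505 -0.0051] [-0.4125  0.4638  1.3989  0.0001  1.279  -2.1368]
```

Emit:
play_rows(
  plan=[
    {"slide":[-0.01,0.07,0],"roll":0,"fingers":-1},
    {"slide":[0,0,0],"roll":0,"fingers":-1},
  ],
)

```text
t: 64.62
tool_pos: [0.6407, -0.2225, 0.0308]
orientation: [-0.12, 1.568, 0.121]
force: [-0.1, 0.3, 0.5]
opening: 0.0116
```

```bash
python3 st.py
```

```text
64.625 [ 0.6407 -0.2225  0.0308] 98.79 0.011555468780649268 [-0.087   0.3331  0.4544] [-0.0024  0.076  -0.0241] [-0.4099  0.4615  1.4022  0.0001  1.2782 -2.1341]
```

Emit:
play_rows(
  plan=[
    {"slide":[-0.01,0.06,0],"roll":0,"fingers":-1},
    {"slide":[0,0,0],"roll":0,"fingers":-1},
  ],
)

```text
t: 64.88
tool_pos: [0.6404, -0.2209, 0.0308]
orientation: [-0.12, 1.568, 0.12]
force: [0.1, -0.2, 0.9]
opening: 0.0115
```

```bash
python3 st.py
```

```text
64.875 [ 0.6404 -0.2209  0.0308] 98.79 0.01145909367789274 [ 0.1108 -0.1997  0.9139] [-0.0921  0.154   0.0009] [-0.4077  0.4593  1.405  -0.      1.2774 -2.1318]
```

Emit:
play_rows(
  plan=[
    {"slide":[-0.01,0.06,0],"roll":0,"fingers":-1},
    {"slide":[0,0,0],"roll":0,"fingers":-1},
  ],
)

```text
t: 65.12
tool_pos: [0.6403, -0.2197, 0.0309]
orientation: [-0.121, 1.567, 0.12]
force: [0.9, -4.0, -1.8]
opening: 0.0117
```

```bash
python3 st.py; python3 rk.py
```

```text
65.125 [ 0.6403 -0.2197  0.0309] 98.77 0.01169795703021149 [ 0.8595 -3.9947 -1.819 ] [-0.8473 -0.0769 -0.0326] [-0.4058  0.4572  1.4077 -0.0006  1.276  -2.1296]
```

View pics/rks.png

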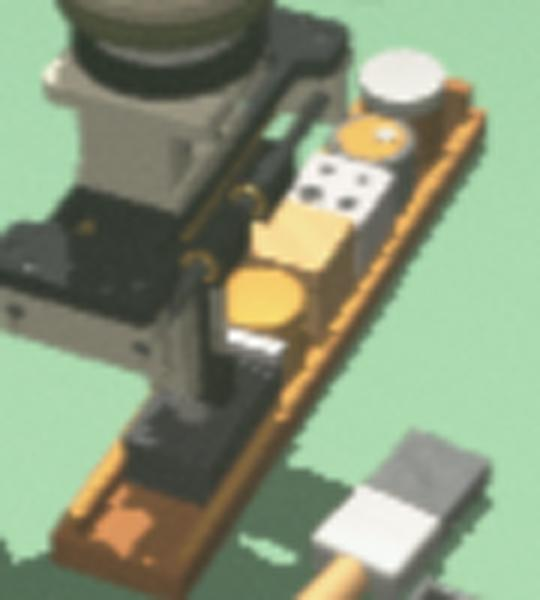

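View pics/rk.png

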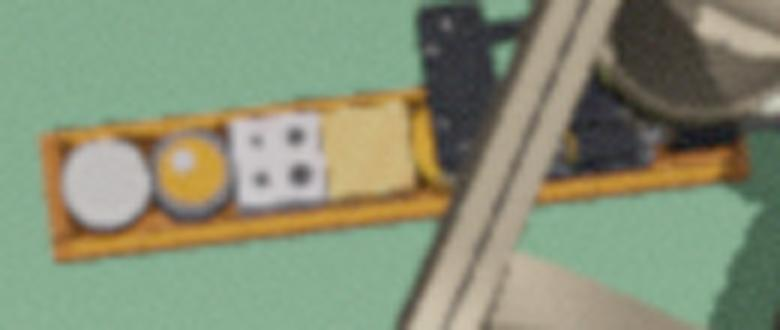

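Emit:
play_rows(
  plan=[
    {"slide":[-0.005,0.04,0],"roll":0,"fingers":-1},
    {"slide":[0,0,0],"roll":0,"fingers":-1},
  ],
)

```text
t: 65.47
tool_pos: [0.6402, -0.2195, 0.0309]
orientation: [-0.122, 1.567, 0.118]
force: [2.0, -8.5, -3.7]
opening: 0.0117
```

```bash
python3 st.py
```

```text
65.475 [ 0.6402 -0.2195  0.0309] 98.75 0.011656201544756687 [ 2.049 -8.48  -3.664] [-1.5831 -0.2809 -0.0406] [-0.405   0.4561  1.409  -0.0017  1.2749 -2.1281]
```

Emit:
play_rows(
  plan=[
    {"slide":[-0.005,0.04,0],"roll":0,"fingers":-1},
    {"slide":[0,0,0],"roll":0,"fingers":-1},
  ],
)

```text
t: 65.72
tool_pos: [0.6402, -0.2193, 0.0309]
orientation: [-0.122, 1.566, 0.117]
force: [2.9, -12.8, -5.0]
opening: 0.0118
```

```bash
python3 st.py
```

```text
65.725 [ 0.6402 -0.2193  0.0309] 98.73 0.011763189688290793 [  2.929  -12.7808  -5.0087] [-2.3047 -0.5174 -0.0346] [-0.4042  0.455   1.4105 -0.0028  1.2735 -2.1265]
```

Emit:
play_rows(
  plan=[
    {"slide":[-0.005,0.04,0],"roll":0,"fingers":-1},
    {"slide":[0,0,0],"roll":0,"fingers":-1},
  ],
)

```text
t: 65.97
tool_pos: [0.6402, -0.2192, 0.0309]
orientation: [-0.123, 1.566, 0.115]
force: [3.6, -16.1, -7.4]
opening: 0.0114
```

```bash
python3 st.py
```

```text
65.975 [ 0.6402 -0.2192  0.0309] 98.71 0.011402422492286074 [  3.6207 -16.1497  -7.4285] [-2.9845 -0.6824  0.0494] [-0.4033  0.4539  1.412  -0.0039  1.2722 -2.125 ]
```

Emit:
play_rows(
  plan=[
    {"slide":[0,0,0],"roll":-0.8,"fingers":-1},
    {"slide":[0,0,0],"roll":-0.8,"fingers":-1},
    {"slide":[0,0,0],"roll":-0.8,"fingers":-1},
    {"slide":[0,0,0],"roll":-0.8,"fingers":-1},
    {"slide":[0,0,0],"roll":-0.8,"fingers":-1},
    {"slide":[0,0,0],"roll":-0.8,"fingers":-1},
    {"slide":[0,0,0],"roll":-0.8,"fingers":-1},
    {"slide":[0,0,0],"roll":0,"fingers":-1},
  ],
  squeeze=40,
)

```text
t: 66.97
tool_pos: [0.6403, -0.2185, 0.0309]
orientation: [0.492, 1.511, -0.497]
force: [3.8, -14.1, -7.2]
opening: 0.0114
```

```bash
python3 st.py
```

```text
66.975 [ 0.6403 -0.2185  0.0309] 53.82 0.011434539526348401 [  3.8447 -14.05    -7.1926] [-2.6227 -0.7244 -0.0983] [-0.4029  0.4539  1.412  -0.003   1.2725 -1.3414]
```

Emit:
play_rows(
  plan=[
    {"slide":[0,0,0],"roll":-0.7,"fingers":-1},
    {"slide":[0,0,0],"roll":-0.7,"fingers":-1},
    {"slide":[0,0,0],"roll":-0.7,"fingers":-1},
    {"slide":[0,0,0],"roll":-0.7,"fingers":-1},
    {"slide":[0,0,0],"roll":-0.7,"fingers":-1},
    {"slide":[0,0,0],"roll":-0.5,"fingers":-1},
    {"slide":[0,0,0],"roll":0,"fingers":-1},
    {"slide":[0,0,0],"roll":0,"fingers":-1},
  ],
)

```text
t: 67.97
tool_pos: [0.6405, -0.2182, 0.0309]
orientation: [0.921, 1.362, -0.924]
force: [4.7, -12.8, -7.4]
opening: 0.0117
```

```bash
python3 st.py
```

```text
67.975 [ 0.6405 -0.2182  0.0309] 21.93 0.011700424523278003 [  4.6638 -12.8276  -7.3753] [-2.4738 -0.9183 -0.0205] [-0.4026  0.4539  1.4119 -0.0026  1.2723 -0.7846]
```

Emit:
play_rows(
  plan=[
    {"slide":[0,0,0],"roll":-0.3,"fingers":-1},
    {"slide":[0,0,0],"roll":-0.2,"fingers":-1},
    {"slide":[0,0,0],"roll":0,"fingers":-1},
  ],
)

```text
t: 68.35
tool_pos: [0.6406, -0.2183, 0.031]
orientation: [0.974, 1.337, -0.977]
force: [4.9, -13.2, -7.1]
opening: 0.0116
```

```bash
python3 st.py
```

```text
68.35 [ 0.6406 -0.2183  0.031 ] 17.92 0.011589277224574628 [  4.9379 -13.2355  -7.1393] [-2.4854 -0.8694  0.1605] [-0.4026  0.4539  1.4119 -0.0027  1.2722 -0.7145]
```

Emit:
play_rows(
  plan=[
    {"slide":[0.004,-0.03,0],"roll":0,"fingers":-1},
    {"slide":[0,0,0],"roll":0,"fingers":-0.2},
    {"slide":[0,0,0],"roll":0,"fingers":-0.2},
    {"slide":[0,0,0.6],"roll":0,"fingers":-0.2},
    {"slide":[0,0,0.9],"roll":0,"fingers":-0.2},
    {"slide":[0,0,0.9],"roll":0,"fingers":-0.2},
    {"slide":[-0.9,0.5,0.5],"roll":0.5,"fingers":-0.2},
    {"slide":[-0.9,0.9,0.5],"roll":0.5,"fingers":-0.2},
    {"slide":[-0.9,0.9,0],"roll":0.5,"fingers":-0.2},
    {"slide":[-0.9,0.9,0],"roll":0.5,"fingers":-0.2},
    {"slide":[-0.7,0.9,0],"roll":0.9,"fingers":-0.2},
    {"slide":[-0.7,0.9,0],"roll":0.9,"fingers":-0.2},
    {"slide":[-0.7,0.9,0],"roll":0.9,"fingers":-0.2},
    {"slide":[0,0.9,0],"roll":0.9,"fingers":-0.2},
    {"slide":[0,0.9,0],"roll":0.9,"fingers":-0.2},
    {"slide":[0,0.9,0],"roll":0.9,"fingers":-0.2},
  ],
)

```text
t: 70.35
tool_pos: [0.4692, 0.0427, 0.1346]
orientation: [0.172, 1.562, -0.172]
force: [0.1, -0.1, -0.1]
opening: 0.037
```

```bash
python3 st.py; python3 f2.py d0 blade; python3 rk.py
python3 - <<'E'
from h import *
look()
print(fit("sheath",.631,.276,-.045,cams=("top",)),fit("sheath",.631,.276,-.045,cams=("scene",)))
E
```

```text
70.35 [0.4692 0.0427 0.1346] 77.44 0.0370002944226663 [ 0.0709 -0.1483 -0.069 ] [ 0.0096 -0.0266 -0.0038] [-0.0183 -0.1896  1.9167  0.0003  1.4124 -1.37  ]
blade (array([0.427 , 0.2552, 0.165 ]), np.float64(3.2240576342330156)) (array([0.4262, 0.2556, 0.1654]), np.float64(34.97084068242574))
(array([ 0.63162651,  0.27603255, -0.04542719]), np.float64(41.308583924886015)) (array([ 0.63024546,  0.27590984, -0.05516512]), np.float64(21.844516457461538))
```

View pics/rk.png

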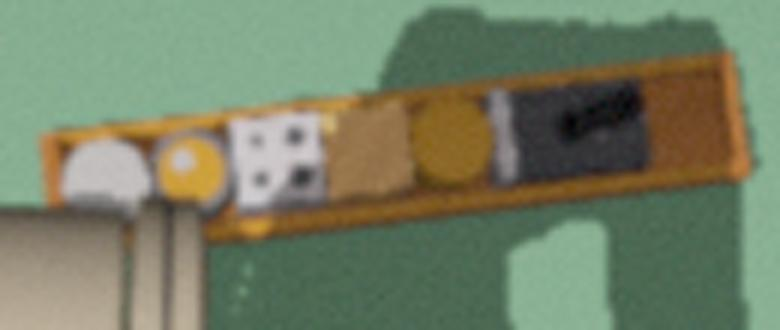

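View pics/rks.png

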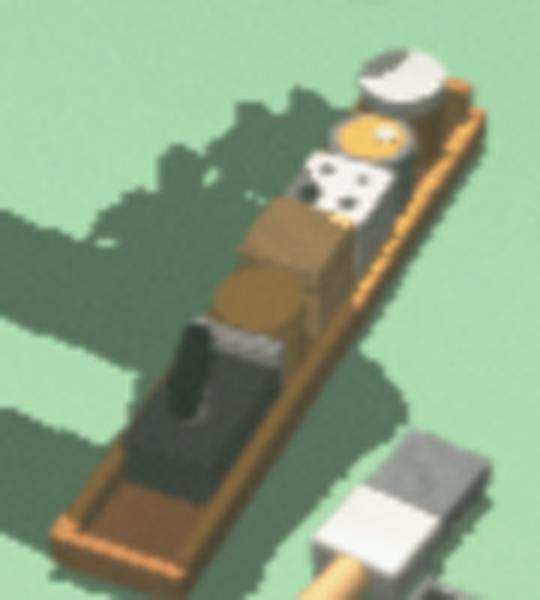

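View pics/d0_s.png

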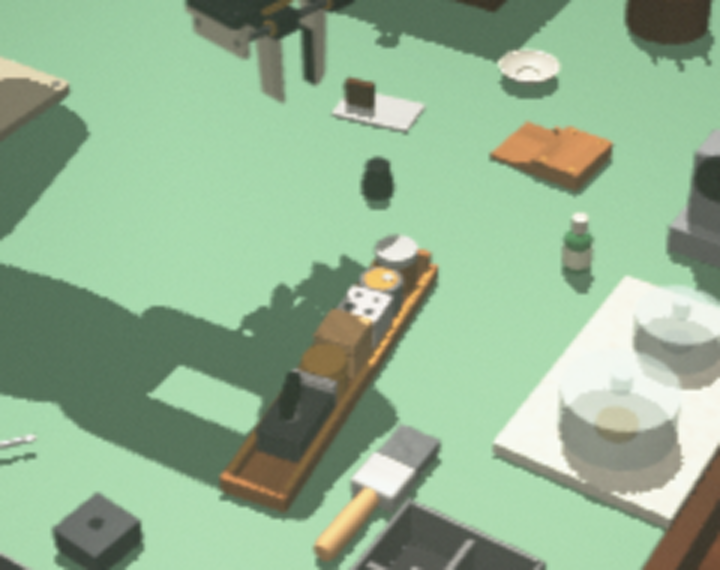

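Emit:
play_rows(
  plan=[
    {"slide":[-0.27,0.87,0],"roll":0.345,"fingers":-0.2},
    {"slide":[-0.27,0.87,0],"roll":0.345,"fingers":-0.2},
    {"slide":[-0.27,0.87,0],"roll":0.345,"fingers":-0.2},
    {"slide":[-0.27,0.87,0],"roll":0.345,"fingers":-0.2},
    {"slide":[-0.27,0.87,-0.5],"roll":0.345,"fingers":-0.2},
    {"slide":[-0.27,0.87,-0.5],"roll":0.345,"fingers":-0.2},
    {"slide":[-0.27,0.87,-0.5],"roll":0.345,"fingers":-0.2},
    {"slide":[-0.27,0.87,-0.5],"roll":0.345,"fingers":-0.2},
    {"slide":[0,0,0],"roll":0,"fingers":-0.2},
    {"slide":[0,0,0],"roll":0,"fingers":-0.2},
    {"slide":[0,0,0],"roll":0,"fingers":-0.2},
  ],
  squeeze=25,
)

```text
t: 72.03
tool_pos: [0.405, 0.2496, 0.0736]
orientation: [-0.125, 1.566, 0.125]
force: [0.7, 0.6, 0.9]
opening: 0.037
```

```bash
python3 v.py d1; python3 st.py; python3 f2.py d2 blade
```

```text
72.025 [0.405  0.2496 0.0736] 99.14 0.037035912676079676 [0.7 0.6 0.9]
72.075 [0.405  0.2497 0.0736] 99.16 0.0373997848371616 [0.3228 0.2171 0.0331] [ 0.0279 -0.0213  0.0193] [ 0.4449 -0.1148  1.9656 -0.0002  1.2896 -1.2856]
blade (array([ 0.4079,  0.2757, -0.0728]), np.float64(630.893751037763)) (array([0.4261, 0.2556, 0.1645]), np.float64(5.745999642281964))
```

View pics/d1.png

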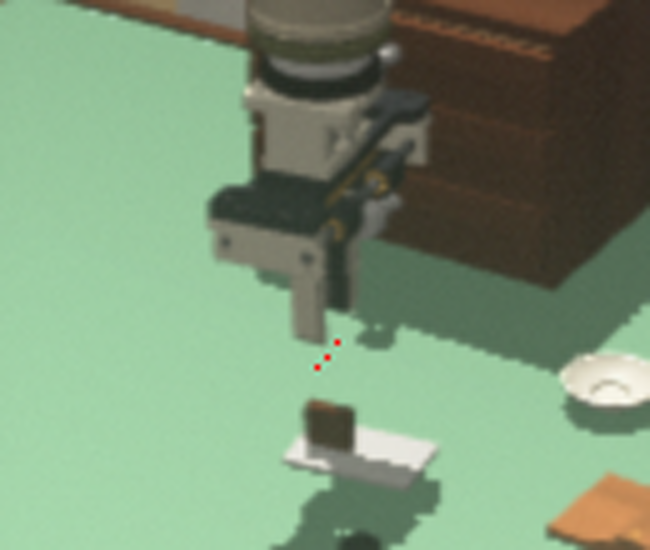

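Emit:
play_rows(
  plan=[
    {"slide":[0,0.07,-0.7],"roll":0.04,"fingers":-0.2},
    {"slide":[0,0,-0.8],"roll":0,"fingers":-0.2},
    {"slide":[0,0,-0.6],"roll":0,"fingers":-0.2},
    {"slide":[0,0,-0.33],"roll":0,"fingers":-0.2},
    {"slide":[0,0,0],"roll":0,"fingers":-0.2},
    {"slide":[0,0,0],"roll":0,"fingers":-0.2},
    {"slide":[0,0,0],"roll":0,"fingers":-1},
    {"slide":[0,0,0],"roll":0,"fingers":-1},
    {"slide":[0,0,0],"roll":0,"fingers":-1},
    {"slide":[0,0,0],"roll":0,"fingers":-1},
  ],
)

```text
t: 73.42
tool_pos: [0.4043, 0.2524, 0.0002]
orientation: [-0.131, 1.566, 0.131]
force: [-0.3, -1.5, 2.8]
opening: 0.0115
```

```bash
python3 v.py d3; python3 st.py
```

```text
73.425 [4.043e-01 2.524e-01 2.000e-04] 99.59 0.01151142988600917 [-0.3 -1.5  2.8]
73.475 [0.4043 0.2525 0.0002] 99.59 0.011711829708860623 [-0.3706 -2.8331  3.4345] [-0.2684  0.1239  0.0144] [ 0.4507 -0.0078  2.0111 -0.0002  1.1379 -1.2873]
```

View pics/d3.png

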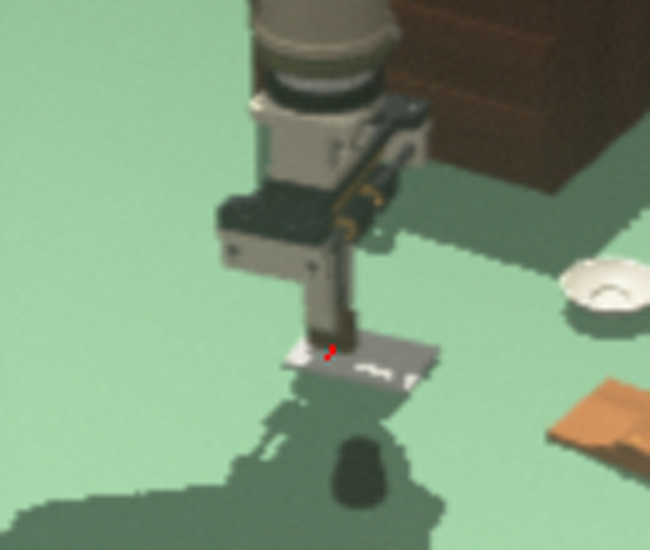

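Emit:
play_rows(
  plan=[
    {"slide":[0,0,0.4],"roll":0,"fingers":-1},
    {"slide":[0,0,0.6],"roll":0,"fingers":-1},
    {"slide":[0.6,0.2,0],"roll":-0.31,"fingers":-1},
    {"slide":[0.6,0.2,0],"roll":-0.31,"fingers":-1},
    {"slide":[0.6,0.2,0],"roll":-0.31,"fingers":-1},
    {"slide":[0.6,0.2,0],"roll":-0.31,"fingers":-1},
    {"slide":[0.6,0.2,0],"roll":-0.31,"fingers":-1},
    {"slide":[0,0,0],"roll":0,"fingers":-1},
    {"slide":[0,0,0],"roll":0,"fingers":-1},
    {"slide":[0,0,0],"roll":0,"fingers":-1},
    {"slide":[0,0,0],"roll":0,"fingers":-1},
  ],
)

```text
t: 74.85
tool_pos: [0.4936, 0.2824, 0.03]
orientation: [0.038, 1.571, -0.038]
force: [-0.4, -0.3, -0.5]
opening: 0.0118
```

```bash
python3 v.py d4; python3 st.py
python3 - <<'E'
from h import *
np.set_printoptions(precision=4,suppress=True)
look();s=robot.read_state();p=s["tool_pos"];y=np.radians(yaw(s)[0]-90)
o=p+.022*np.array([np.cos(y),np.sin(y),0]); print("pred blade",o,y)
for c in("top","scene"): print(fit("blade",o[0],o[1],y,cams=(c,),z=p[2],parts=[MOD["blade"][0]],debug="bl"))
im=CUR["top"][120:290,190:330];cv2.imwrite("pics/d5.png",cv2.resize(im[:,:,::-1],None,fx=3.5,fy=3.5,interpolation=cv2.INTER_CUBIC))
E
```

```text
74.85 [0.4936 0.2824 0.03  ] 87.21 0.011832303992925506 [-0.4 -0.3 -0.5]
74.9 [0.4937 0.2824 0.03  ] 87.2 0.011574360339236889 [-0.1742  0.4596 -1.0431] [ 0.0573  0.0294 -0.007 ] [ 0.4294  0.19    1.7386  0.      1.2131 -1.0925]
pred blade [0.5159 0.2814 0.03  ] -0.04896199186588761
(array([0.5379, 0.2519, 0.2943]), np.float64(361.4301802698549))
(array([ 0.5143,  0.2829, -0.0871]), np.float64(195.74181108894706))
```

View pics/d4.png

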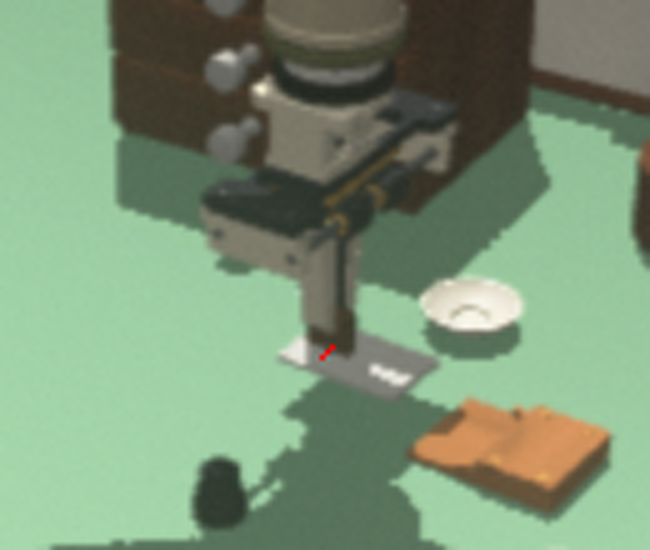

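View pics/d5.png

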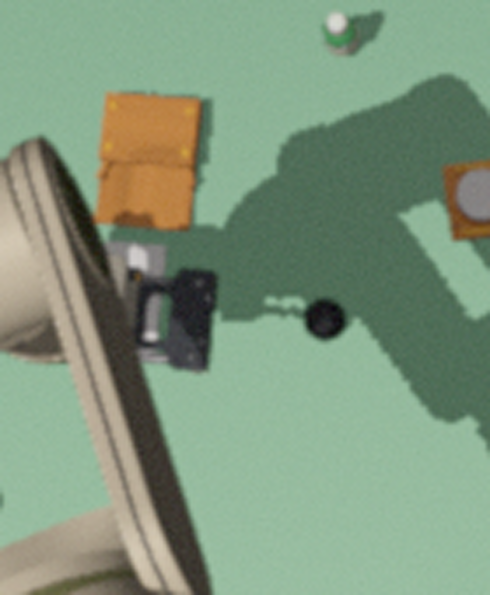

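Emit:
play_rows(
  plan=[
    {"slide":[0,0.01,-0.4],"roll":0,"fingers":-1},
    {"slide":[0,0,-0.33],"roll":0,"fingers":-1},
    {"slide":[0,0,0],"roll":0,"fingers":-1},
    {"slide":[0,0,0],"roll":0,"fingers":-1},
    {"slide":[0,0,0],"roll":0,"fingers":-1},
    {"slide":[0,0,0],"roll":0,"fingers":-1},
  ],
)

```text
t: 75.75
tool_pos: [0.4944, 0.2829, 0.0084]
orientation: [0.039, 1.57, -0.038]
force: [0.7, 0.6, -0.7]
opening: 0.0117
```

```bash
python3 st.py
```

```text
75.75 [0.4944 0.2829 0.0084] 87.18 0.011708176266437404 [ 0.6677  0.5812 -0.7222] [ 0.0179  0.0352 -0.043 ] [ 0.4297  0.2199  1.748  -0.      1.173  -1.0919]
```

Emit:
play_rows(
  plan=[
    {"slide":[0.45,-0.022,0],"roll":0,"fingers":-1},
    {"slide":[0.45,-0.022,0],"roll":0,"fingers":-1},
    {"slide":[0.45,-0.022,0],"roll":0,"fingers":-1},
    {"slide":[0.4,-0.022,0],"roll":0,"fingers":-1},
    {"slide":[0,0,0],"roll":0,"fingers":-1},
    {"slide":[0,0,0],"roll":0,"fingers":-1},
    {"slide":[0,0,0],"roll":0,"fingers":-1},
    {"slide":[0,0,0],"roll":0,"fingers":-1},
  ],
)

```text
t: 76.75
tool_pos: [0.5463, 0.2802, 0.0081]
orientation: [0.038, 1.571, -0.038]
force: [-0.1, -0.0, -0.7]
opening: 0.0117
```

```bash
python3 st.py
python3 - <<'E'
from h import *
look()
a=CUR["scene"][130:200,300:420];cv2.imwrite("pics/d6.png",cv2.resize(a[:,:,::-1],None,fx=6.5,fy=6.5,interpolation=cv2.INTER_CUBIC))
a=CUR["top"][140:230,200:290];cv2.imwrite("pics/d7.png",cv2.resize(a[:,:,::-1],None,fx=6,fy=6,interpolation=cv2.INTER_CUBIC))
E
```

```text
76.75 [0.5463 0.2802 0.0081] 87.2 0.011742866089945587 [-0.1422 -0.0176 -0.732 ] [ 0.0098  0.015  -0.0267] [ 0.3905  0.3297  1.6164  0.      1.1955 -1.1314]
```

View pics/d6.png

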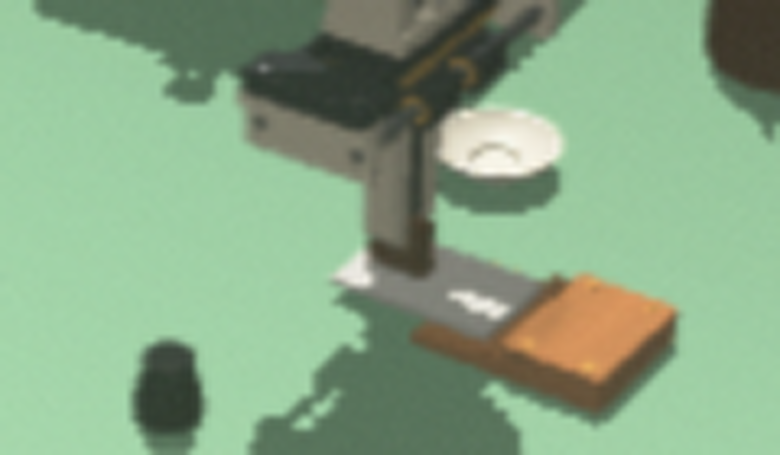

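View pics/d7.png

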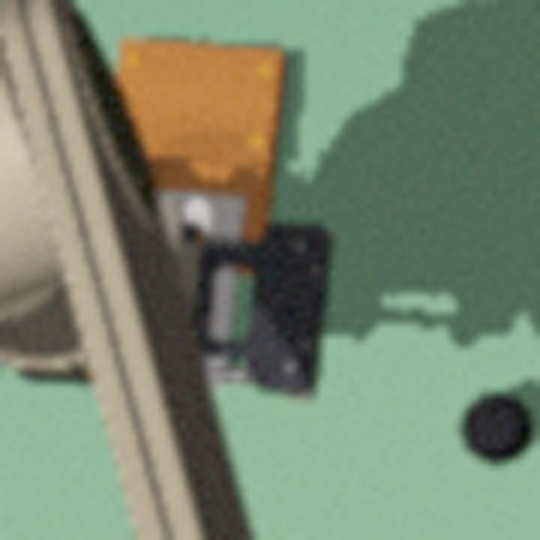

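Emit:
play_rows(
  plan=[
    {"slide":[0.3,-0.015,0],"roll":0,"fingers":-1},
    {"slide":[0.3,-0.015,0],"roll":0,"fingers":-1},
    {"slide":[0.3,-0.015,0],"roll":0,"fingers":-1},
    {"slide":[0,0,0],"roll":0,"fingers":-1},
    {"slide":[0,0,0],"roll":0,"fingers":-1},
  ],
)

```text
t: 77.47
tool_pos: [0.5734, 0.2786, 0.0078]
orientation: [0.039, 1.571, -0.039]
force: [-0.7, -0.4, -1.4]
opening: 0.0122
```

```bash
python3 st.py
```

```text
77.475 [0.5734 0.2786 0.0078] 87.17 0.012173599144584464 [-0.7304 -0.3827 -1.361 ] [0.0786 0.0435 0.0119] [ 0.3719  0.388   1.5435  0.0001  1.2107 -1.1495]
```

Emit:
play_rows(
  plan=[
    {"slide":[0.3,-0.015,0],"roll":0,"fingers":-1},
    {"slide":[0.3,-0.015,0],"roll":0,"fingers":-1},
    {"slide":[0.25,-0.012,0],"roll":0,"fingers":-1},
    {"slide":[0,0,0],"roll":0,"fingers":-1},
    {"slide":[0,0,0],"roll":0,"fingers":-1},
  ],
)

```text
t: 78.1
tool_pos: [0.5989, 0.2775, 0.0078]
orientation: [0.039, 1.571, -0.039]
force: [0.5, 0.2, -1.6]
opening: 0.012
```

```bash
python3 st.py
```

```text
78.1 [0.5989 0.2775 0.0078] 87.18 0.012019016014836861 [ 0.4946  0.2452 -1.6235] [ 0.0068  0.0291 -0.0125] [ 0.3562  0.4426  1.4724  0.0001  1.227  -1.1654]
```

Emit:
play_rows(
  plan=[
    {"slide":[0.15,-0.007,0],"roll":0,"fingers":-1},
    {"slide":[0,0,0],"roll":0,"fingers":-1},
    {"slide":[0,0,0],"roll":0,"fingers":-1},
  ],
)

```text
t: 78.47
tool_pos: [0.6037, 0.2773, 0.0081]
orientation: [0.039, 1.57, -0.039]
force: [0.2, -1.0, -0.6]
opening: 0.0117
```

```bash
python3 st.py
```

```text
78.475 [0.6037 0.2773 0.0081] 87.18 0.011685165476202991 [ 0.162  -0.9545 -0.6223] [-0.1106 -0.0242 -0.0409] [ 0.3535  0.452   1.4594 -0.0001  1.23   -1.168 ]
```

Emit:
play_rows(
  plan=[
    {"slide":[0.1,-0.005,0],"roll":0,"fingers":-1},
    {"slide":[0,0,0],"roll":0,"fingers":-1},
    {"slide":[0,0,0],"roll":0,"fingers":-1},
  ],
)

```text
t: 78.85
tool_pos: [0.6067, 0.2771, 0.0081]
orientation: [0.039, 1.57, -0.039]
force: [0.2, -0.4, -1.0]
opening: 0.0118
```

```bash
python3 st.py
```

```text
78.85 [0.6067 0.2771 0.0081] 87.18 0.011773135635178844 [ 0.1911 -0.3991 -1.0411] [-0.139   0.0163 -0.051 ] [ 0.3517  0.4587  1.4507 -0.0001  1.232  -1.1699]
```

Emit:
play_rows(
  plan=[
    {"slide":[0.07,-0.003,0],"roll":0,"fingers":-1},
    {"slide":[0,0,0],"roll":0,"fingers":-1},
    {"slide":[0,0,0],"roll":0,"fingers":-1},
  ],
)

```text
t: 79.22
tool_pos: [0.608, 0.277, 0.0078]
orientation: [0.038, 1.572, -0.039]
force: [-4.2, -1.7, 1.4]
opening: 0.012
```

```bash
python3 st.py
```

```text
79.225 [0.608  0.277  0.0078] 87.19 0.011997623867408814 [-4.2057 -1.6998  1.3598] [-0.2812  0.8468  0.0105] [ 0.3507  0.4633  1.4452  0.0001  1.2344 -1.1711]
```

Emit:
play_rows(
  plan=[
    {"slide":[0.05,-0.002,0],"roll":0,"fingers":-1},
    {"slide":[0,0,-0.05],"roll":0,"fingers":-1},
    {"slide":[0.02,0,0],"roll":0,"fingers":-1},
    {"slide":[0,0,0],"roll":0,"fingers":-1},
  ],
)

```text
t: 79.72
tool_pos: [0.608, 0.2769, 0.0064]
orientation: [0.038, 1.576, -0.039]
force: [-15.9, -2.5, 11.6]
opening: 0.0116
```

```bash
python3 st.py
```

```text
79.725 [0.608  0.2769 0.0064] 87.2 0.011562539169826136 [-15.9356  -2.479   11.6266] [-0.543   2.6913 -0.106 ] [ 0.3501  0.4687  1.4407  0.0009  1.2376 -1.1721]
```

Emit:
play_rows(
  plan=[
    {"slide":[0,0,0],"roll":0,"fingers":-0.4},
    {"slide":[0,0,0],"roll":0,"fingers":-0.4},
    {"slide":[0,0,0],"roll":0,"fingers":-0.4},
    {"slide":[0,0,0.4],"roll":0,"fingers":-0.4},
    {"slide":[0,0,0.9],"roll":0,"fingers":-0.4},
    {"slide":[0,0,0.9],"roll":0,"fingers":-0.4},
    {"slide":[-0.6,0,0.9],"roll":0,"fingers":-0.4},
    {"slide":[-0.9,0,0.9],"roll":0,"fingers":-0.4},
    {"slide":[-0.9,0,0.6],"roll":0,"fingers":0},
    {"slide":[-0.9,0,0],"roll":0,"fingers":0},
    {"slide":[-0.9,0,0],"roll":0,"fingers":0},
    {"slide":[-0.9,0,0],"roll":0,"fingers":0},
    {"slide":[-0.5,0,0],"roll":0,"fingers":0},
    {"slide":[0,0,0],"roll":0,"fingers":0},
  ],
)

```text
t: 81.47
tool_pos: [0.4427, 0.2772, 0.1453]
orientation: [0.039, 1.569, -0.038]
force: [0.1, 0.2, -0.7]
opening: 0.0468
```

```bash
python3 st.py; python3 f2.py g0; python3 rk.py
python3 - <<'E'
from h import *
np.set_printoptions(precision=4,suppress=True)
look()
a=CUR["scene"][130:200,340:420];cv2.imwrite("pics/g1.png",cv2.resize(a[:,:,::-1],None,fx=8,fy=8,interpolation=cv2.INTER_CUBIC))
for k in("blade","blade_grip"):
  for n in C: print(k,n,[(e["p"],e["point"]) for e in robot.mark_of(n,k)[:2]], proj(n,[.6079,.2771,.028]))
E
```

```text
81.475 [0.4427 0.2772 0.1453] 87.22 0.046839319426178805 [ 0.0819  0.1786 -0.7069] [ 0.0215 -0.0557 -0.0154] [ 0.4614 -0.0515  1.77   -0.      1.4218 -1.0609]
blade scene [(0.67, [387.6, 181.4]), (0.21, [330.6, 193.2])] [377.5399 172.4096]
blade top [(0.63, [233.7, 165.5]), (0.52, [343.8, 172.8])] [229.4379 172.6656]
blade_grip scene [(0.72, [377.0, 171.9]), (0.61, [334.8, 220.2])] [377.5399 172.4096]
blade_grip top [(0.66, [230.7, 168.7])] [229.4379 172.6656]
```

View pics/g0_t.png

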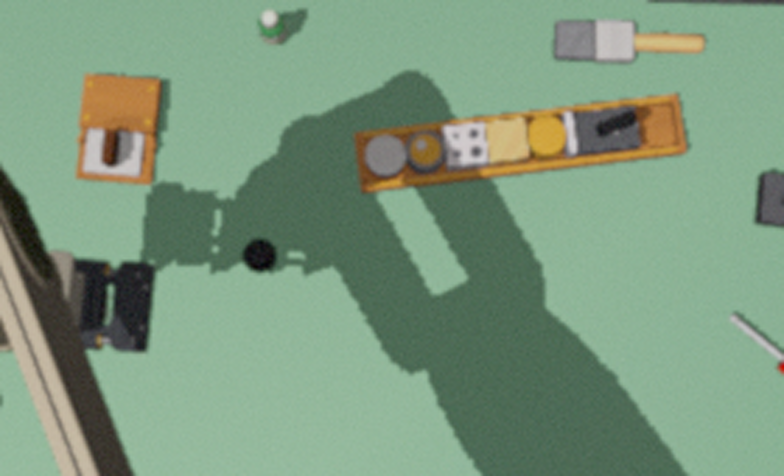

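View pics/g1.png

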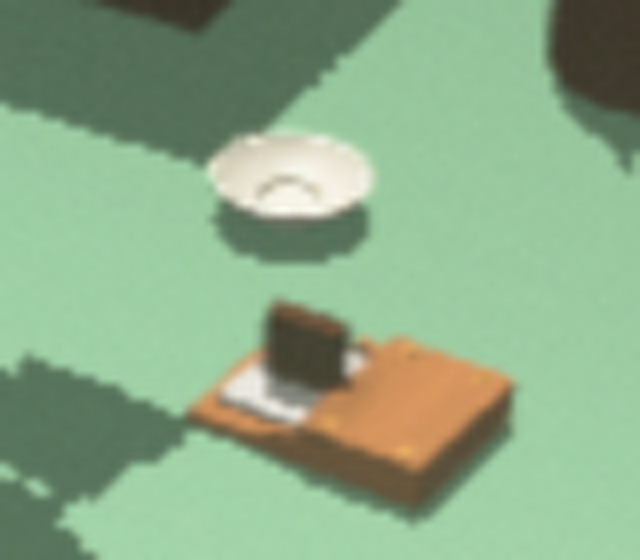

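View pics/rk.png

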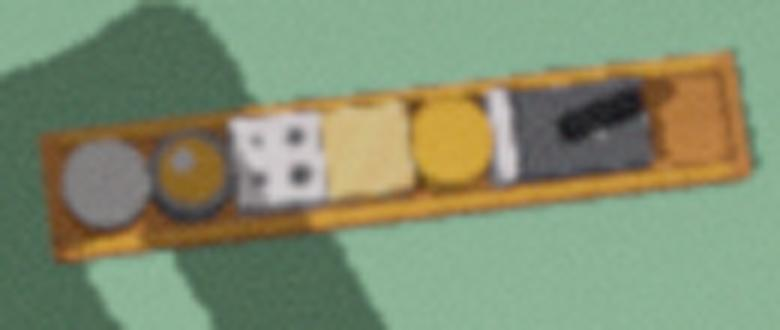

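View pics/rks.png

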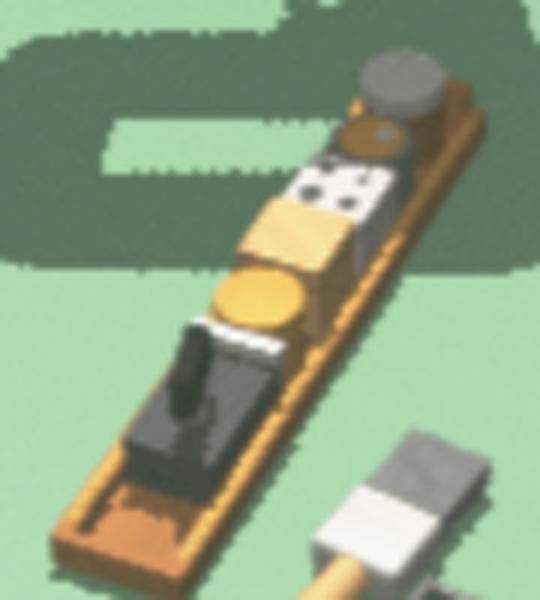

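Run:
```python
from h import *
def ang(im,u0,u1,v0,v1,thr):
    g=im[v0:v1,u0:u1].astype(int).sum(2); ys,xs=np.nonzero(g<thr)
    P=np.array([atz("top",(x+u0,y+v0),.066)[:2] for x,y in zip(xs,ys)]); c=P.mean(0)
    w,V=np.linalg.eigh(np.cov((P-c).T)); d=V[:,1]; return len(P),c.round(4),np.degrees(np.arctan2(d[1],d[0]))%180,np.sqrt(w)
a=cv2.imread("pics/top0.png")[:,:,::-1]; look(); b=CUR["top"]
for t in(110,130,150): print(ang(a,338,362,163,180,t),ang(b,398,422,155,175,t))
```

```text
(23, array([ 0.6141, -0.0549]), np.float64(115.6883898919919), array([0.00268096, 0.00976183])) (26, array([ 0.639 , -0.2185]), np.float64(116.42074242460691), array([0.00220163, 0.01065248]))
(46, array([ 0.6147, -0.0538]), np.float64(113.52270061810582), array([0.00293559, 0.01020177])) (47, array([ 0.6389, -0.2168]), np.float64(114.20494281352659), array([0.00278112, 0.01061849]))
(57, array([ 0.6145, -0.0537]), np.float64(115.27686670135172), array([0.00319109, 0.01115186])) (54, array([ 0.639 , -0.2164]), np.float64(113.53061135444912), array([0.00298522, 0.01133857]))
```

Run:
```python
from h import *
bar=[box(.038,.012,.044,.066)]
look()
ims={"start":{n:cv2.imread(f"pics/{n}0.png")[:,:,::-1] for n in C},"now":CUR}
ctr={"start":(.6158,-.0542),"now":(.6400,-.2187)}
for k in ims:
  for n in C:
    x,y=ctr[k]; c=proj(n,[x,y,.055]); u,v=(c-12).astype(int); win=(u,v,25,25)
    g=ims[k][n][v:v+25,u:u+25].astype(float).sum(2)
    for lo,hi in((90,190),(70,150)):
      d=np.clip((hi-g)/(hi-lo),0,1)
      best=min(((( (render(n,bar,x+dx,y+dy,np.radians(a),win)-d)**2).sum(),a,dx,dy) for a in range(96,128,2) for dx in np.arange(-.004,.0041,.001) for dy in np.arange(-.004,.0041,.001)))
      print(k,n,lo,np.round(best,3))
```

```text
start scene 90 [ 5.916e+01  1.220e+02 -3.000e-03  4.000e-03]
start scene 70 [ 6.1842e+01  1.2200e+02 -3.0000e-03  4.0000e-03]
start top 90 [ 18.89 116.     0.     0.  ]
start top 70 [ 38.038 124.      0.      0.   ]
now scene 90 [ 7.3045e+01  1.2600e+02 -4.0000e-03  2.0000e-03]
now scene 70 [7.7409e+01 1.2600e+02 1.0000e-03 4.0000e-03]
now top 90 [2.0329e+01 1.1800e+02 1.0000e-03 1.0000e-03]
now top 70 [3.7377e+01 1.2200e+02 0.0000e+00 2.0000e-03]
```

Emit:
play_rows(
  plan=[
    {"slide":[0.365,-0.918,0],"roll":-0.431,"fingers":-0.2},
    {"slide":[0.365,-0.918,0],"roll":-0.431,"fingers":-0.2},
    {"slide":[0.365,-0.918,0],"roll":-0.431,"fingers":-0.2},
    {"slide":[0.365,-0.918,0],"roll":-0.431,"fingers":-0.2},
    {"slide":[0.365,-0.918,0],"roll":-0.431,"fingers":-0.2},
    {"slide":[0.365,-0.918,0],"roll":-0.431,"fingers":-0.2},
    {"slide":[0.365,-0.918,0],"roll":-0.431,"fingers":-0.2},
    {"slide":[0.365,-0.918,0],"roll":-0.431,"fingers":-0.2},
    {"slide":[0.365,-0.918,0],"roll":-0.431,"fingers":-0.2},
    {"slide":[0.365,-0.918,0],"roll":-0.431,"fingers":-0.2},
    {"slide":[0.365,-0.918,0],"roll":-0.431,"fingers":-0.2},
    {"slide":[0.365,-0.918,0],"roll":-0.431,"fingers":-0.2},
    {"slide":[0.365,-0.918,0],"roll":-0.431,"fingers":-0.2},
    {"slide":[0.365,-0.918,0],"roll":-0.431,"fingers":-0.2},
    {"slide":[0.365,-0.918,0],"roll":-0.431,"fingers":-0.2},
    {"slide":[0.365,-0.918,0],"roll":-0.431,"fingers":-0.2},
    {"slide":[0.365,-0.918,0],"roll":-0.431,"fingers":-0.2},
    {"slide":[0.365,-0.918,-0.5],"roll":-0.431,"fingers":-0.2},
    {"slide":[0,0,-0.5],"roll":0,"fingers":-0.2},
    {"slide":[0,0,0],"roll":0,"fingers":-0.2},
  ],
)

```text
t: 84.68
tool_pos: [0.6383, -0.2176, 0.1121]
orientation: [0.88, 1.39, -0.881]
force: [-0.6, 0.5, -0.5]
opening: 0.0371
```

Emit:
play_rows(
  plan=[
    {"slide":[0,0,0],"roll":0,"fingers":-0.2},
    {"slide":[0,0,0],"roll":0,"fingers":-0.2},
    {"slide":[0,0,0],"roll":0,"fingers":-0.2},
  ],
)

```text
t: 85.05
tool_pos: [0.6403, -0.2184, 0.1154]
orientation: [0.88, 1.384, -0.88]
force: [0.9, 0.1, -0.9]
opening: 0.0375
```

```bash
python3 v.py k1; python3 st.py
```

```text
85.05 [ 0.6403 -0.2184  0.1154] 25.16 0.03751670879188952 [ 0.9  0.1 -0.9]
85.1 [ 0.6402 -0.2185  0.1152] 25.15 0.03699304607069225 [ 0.5398 -0.5918  0.3462] [-0.0955  0.0146  0.0018] [-0.4047  0.38    1.3463  0.      1.4143 -0.8436]
```

View pics/k1.png

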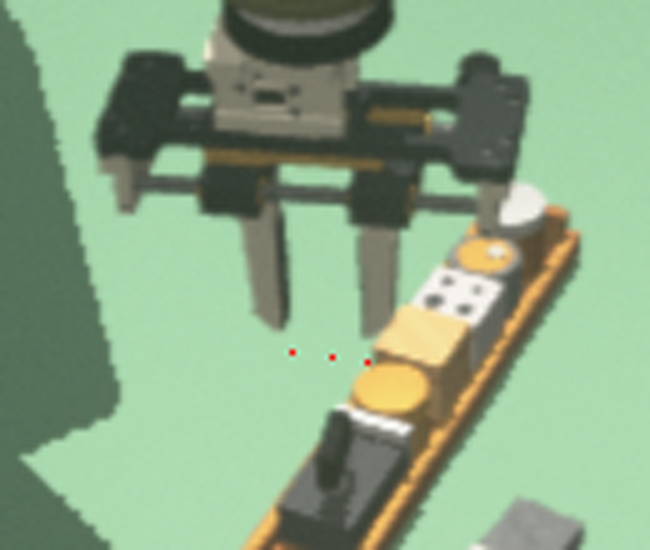

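Emit:
play_rows(
  plan=[
    {"slide":[0,0,-0.8],"roll":0,"fingers":-0.2},
    {"slide":[0,0,-0.8],"roll":0,"fingers":-0.2},
    {"slide":[0,0,-0.7],"roll":0,"fingers":-0.2},
    {"slide":[0,0,-0.47],"roll":0,"fingers":-0.2},
    {"slide":[0,0,0],"roll":0,"fingers":-0.2},
    {"slide":[0,0,0],"roll":0,"fingers":-0.2},
    {"slide":[0,0,0],"roll":0,"fingers":-1},
    {"slide":[0,0,0],"roll":0,"fingers":-1},
    {"slide":[0,0,0],"roll":0,"fingers":-1},
    {"slide":[0,0,0],"roll":0,"fingers":-1},
  ],
  squeeze=10,
)

```text
t: 86.35
tool_pos: [0.6405, -0.2186, 0.0319]
orientation: [0.881, 1.384, -0.88]
force: [1.8, 1.5, 1.2]
opening: 0.0118
```

```bash
python3 st.py;python3 st.py; python3 st.py
```

```text
86.35 [ 0.6405 -0.2186  0.0319] 25.13 0.01182826268760902 [1.7628 1.4708 1.224 ] [ 0.2144 -0.2736  0.0101] [-0.4049  0.4551  1.4083  0.0005  1.277  -0.8436]
86.35 [ 0.6405 -0.2186  0.0319] 25.13 0.01182826268760902 [1.7628 1.4708 1.224 ] [ 0.2144 -0.2736  0.0101] [-0.4049  0.4551  1.4083  0.0005  1.277  -0.8436]
86.35 [ 0.6405 -0.2186  0.0319] 25.13 0.01182826268760902 [1.7628 1.4708 1.224 ] [ 0.2144 -0.2736  0.0101] [-0.4049  0.4551  1.4083  0.0005  1.277  -0.8436]
```

Emit:
play_rows(
  plan=[
    {"slide":[0,0,0],"roll":0,"fingers":-1},
    {"slide":[0,0,0],"roll":0,"fingers":-1},
    {"slide":[0,0,0],"roll":-0.25,"fingers":-1},
    {"slide":[0,0,0],"roll":-0.25,"fingers":-1},
    {"slide":[0,0,0],"roll":0,"fingers":-1},
  ],
  squeeze=55,
)

```text
t: 86.98
tool_pos: [0.6405, -0.2186, 0.0319]
orientation: [0.935, 1.36, -0.934]
force: [4.4, 3.5, 3.6]
opening: 0.0115
```

```bash
python3 st.py
```

```text
86.975 [ 0.6405 -0.2186  0.0319] 21.02 0.011452922694977573 [4.4199 3.5086 3.6118] [ 0.5676 -0.6795  0.09  ] [-0.4049  0.4552  1.4083  0.0005  1.277  -0.772 ]
```

Emit:
play_rows(
  plan=[
    {"slide":[0,0,0],"roll":-0.25,"fingers":-1},
    {"slide":[0,0,0],"roll":-0.25,"fingers":-1},
    {"slide":[0,0,0],"roll":0,"fingers":-1},
  ],
)

```text
t: 87.35
tool_pos: [0.6405, -0.2186, 0.0319]
orientation: [0.988, 1.334, -0.987]
force: [4.5, 2.7, 3.5]
opening: 0.0114
```

```bash
python3 st.py
```

```text
87.35 [ 0.6405 -0.2186  0.0319] 17.04 0.011395940203129604 [4.4572 2.6682 3.5406] [ 0.5925 -0.6407  0.2948] [-0.4048  0.4552  1.4083  0.0004  1.277  -0.7023]
```

Emit:
play_rows(
  plan=[
    {"slide":[0,0,0],"roll":-0.25,"fingers":-1},
    {"slide":[0,0,0],"roll":-0.25,"fingers":-1},
    {"slide":[0,0,0],"roll":0,"fingers":-1},
  ],
)

```text
t: 87.72
tool_pos: [0.6405, -0.2186, 0.0319]
orientation: [1.04, 1.307, -1.039]
force: [3.7, 4.0, 4.4]
opening: 0.0118
```

```bash
python3 st.py
```

```text
87.725 [ 0.6405 -0.2186  0.0319] 13.08 0.011808361373431173 [3.6863 4.043  4.3703] [ 0.5017 -0.6569  0.8605] [-0.4047  0.4552  1.4083  0.0002  1.277  -0.6331]
```

Emit:
play_rows(
  plan=[
    {"slide":[0,0,0],"roll":0,"fingers":-0.2},
    {"slide":[0,0,0],"roll":0,"fingers":-0.2},
    {"slide":[0,0,0],"roll":0,"fingers":-0.2},
    {"slide":[0,0,0.6],"roll":0,"fingers":-0.2},
    {"slide":[0,0,0.9],"roll":0,"fingers":-0.2},
    {"slide":[0,0,0.9],"roll":0,"fingers":-0.2},
    {"slide":[-0.9,0,0.9],"roll":0,"fingers":0},
    {"slide":[-0.9,0,0.5],"roll":0,"fingers":0},
    {"slide":[-0.9,0,0],"roll":0,"fingers":0},
    {"slide":[-0.9,0,0],"roll":0,"fingers":0},
    {"slide":[-0.9,0,0],"roll":0,"fingers":0},
    {"slide":[-0.9,0,0],"roll":0,"fingers":0},
    {"slide":[0,0,0],"roll":0,"fingers":0},
    {"slide":[0,0,0],"roll":0,"fingers":0},
  ],
)

```text
t: 89.48
tool_pos: [0.4788, -0.2191, 0.1466]
orientation: [1.039, 1.307, -1.038]
force: [-0.5, -0.3, 0.5]
opening: 0.0465
```

```bash
python3 st.py; python3 rk.py; python3 f2.py z9
python3 - <<'E'
from h import *
look(); b=CUR["top"]
for t in(110,130,150):
    g=b[155:175,398:422].astype(int).sum(2); ys,xs=np.nonzero(g<t)
    P=np.array([atz("top",(x+398,y+155),.066)[:2] for x,y in zip(xs,ys)]); w,V=np.linalg.eigh(np.cov((P-P.mean(0)).T)); print(len(P),P.mean(0),np.degrees(np.arctan2(V[1,1],V[0,1]))%180)
E
```

```text
89.475 [ 0.4788 -0.2191  0.1466] 13.1 0.046522536126766115 [-0.4831 -0.3356  0.5104] [-0.0252 -0.0107  0.0163] [-0.5267 -0.0417  1.7581  0.0001  1.4232 -0.7553]
29 [ 0.63864651 -0.21730301] 114.64473623475689
47 [ 0.6389931  -0.21708127] 114.12215702822535
57 [ 0.63878375 -0.21650581] 113.65185386336198
```

View pics/rk.png

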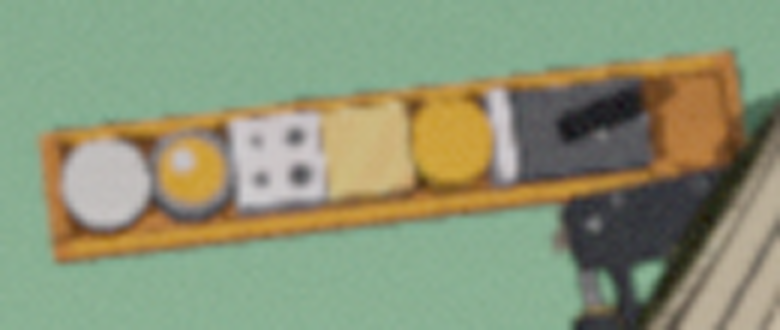

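View pics/rks.png

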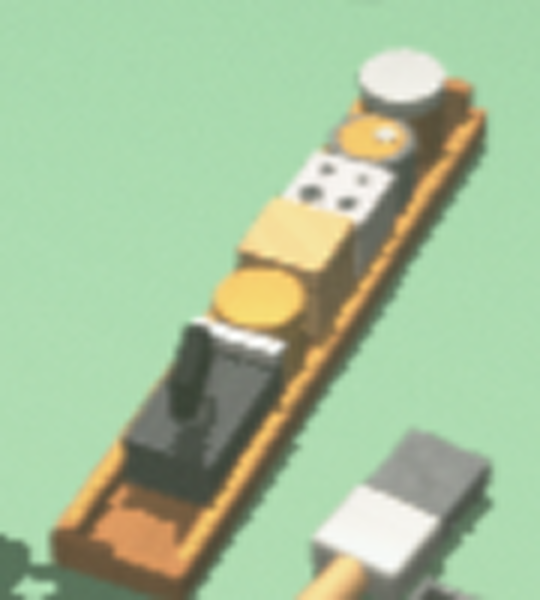

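View pics/z9_s.png

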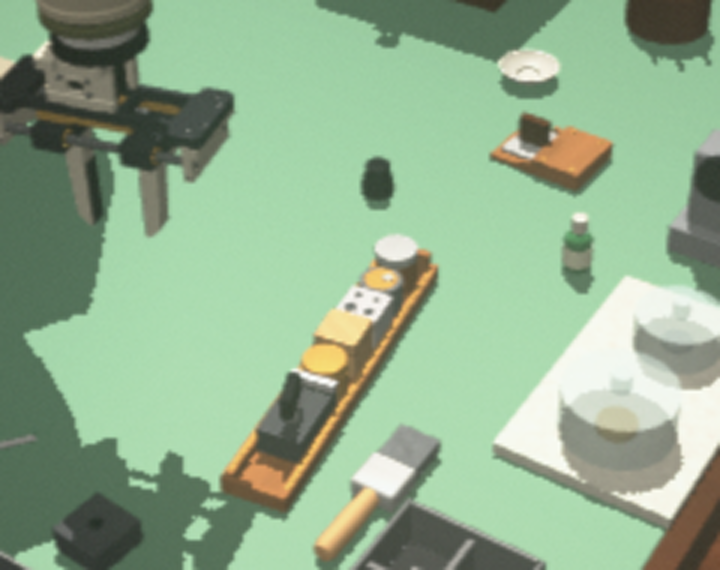

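```bash
python3 -c "
from plant import robot
print(robot.close_job())"
```

```text
the job is handed in; nothing more can be done
None
```

The job is handed in at about 90 s of the 210 s limit. All five pieces are packed, the stop is snug and clamped, and the blade is home in its sheath.

- **Rack:** I slackened the knob and ran the stop back. The jar, holder, die block, wooden box and tin went in upright from the end wall, in that order. On the first try the tin caught a side wall and tilted in the grip, so I set it back on the bench and regripped it before placing it.
- **Stop:** The push force climbed to 16 N with almost no further travel. The stop sits within about 1 mm of where five touching pieces should put it, and the final pictures show no gaps along the row.
- **Clamp:** In the pictures the knob bar reads about 114° both at the start and at the end. By the geometry I expected about 108° when fully tight. I regripped the knob and turned it further; the torque rose sharply (0.09 to 0.86 N m), as against an end stop, and the bar stayed where it was. I take that as fully tight, though the picture angle and the geometry differ by about 6°.
- **Blade:** It slid into the slot freely. It met the back wall at 0.608 m against an expected 0.608 m, with about 16 N pushing on it. The final pictures show it seated.
- **Other items:** The other bench items look unmoved in the final pictures, and the hand is clear. The jar shifted about 5 mm inside the trough partway through, and I pushed it back with the row.

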